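# Put the washed grater plates and sauce ladles away

## Robot

A 6-joint arm with a two-finger parallel gripper is mounted at the origin on the work surface. World frame = base frame: x ahead of the robot, y to its left, z up, the work surface at z = 0. Lengths are in m, angles in rad, forces in N, time in s.
With the tool pointing down it reaches from about 0.4 to 0.925 m from the base axis. Payload 12.5 kg.
Tool frame: the origin (TCP) lies at the very end of the fingers, on their centre line; the grasp point (between the pads) lies 19 mm behind it; z points along the fingers, y is the direction in which the jaws open and shut (so a half turn about z gives the same grasp; the last joint's range is limited). The gripper opens to 95 mm and grips with 3 to 60 N. Pads are 20 mm wide; open, the fingers measure 119 mm over their backs; the gripper's body (75 mm by 180 mm) begins 59 mm behind the grasp point.
Start: joints at [-1.398, 0.491, 1.559, -0, 1.092, -0.106], TCP at [0.172, -0.601, 0.215] pointing down, gripper open.
Joint ranges: [-3.1, 3.1], [-0.84, 2.19], [0.05, 2.79], [-1.13, 4.28], [0.06, 2.93], [-2.69, 2.69]. Speed limits (rad/s): [2.22, 2.22, 2.79, 3.14, 3.14, 3.14].

## Interface

Orientations are given as a unit quaternion [w, x, y, z].
In Python, from rig import robot gives the robot as it stands. The module is installed in compiled form; this text tells all that it offers.
- The arm moves only by the tool move_arm, never from a script. Its argument "increments" is a list of rows, each a list of 3 entries, a list of its own where there are three numbers: the turn, a rotation vector about the tool's x, y, z in rad, then the shift along the tool's x, y, z in m, then the finger opening in m, from 0 to 0.0951. In form: [[[wx, wy, wz], [tx, ty, tz], hand], ...]. A call has 1 to 10 rows; each row shifts and turns the pose as measured when the row begins, along the tool's axes as they then stand; what a row does not reach is not made up. A row lasts 1/12 s, in which the tool goes at most 41.7 mm and 7.16 degrees, less where a joint would pass 70% of its speed; a pose out of reach is approached as far as the arm can. A call with a gripper value outside its range is refused whole. The fingers move at their own pace and stop on an object; "force" is the grip in N (left out, the last holds). Time passes only in rows, so rows that do not move let the fingers close. It gives the time, the measured TCP pose, the force and the opening at its end, in the units of the state.
- robot.observe(): the state, without advancing time (a new reading comes with each control period).
- robot.snapshot(name): name is "scene" or "top"; returns a dict with "pixels" (420x560x3 uint8, red, green, blue), "depth" (420x560 float32, m along the optical axis (not along the pixel's ray), 0 where there is no reading), "fx", "fy", "cx", "cy" (pixels), "position" and "orientation" of the camera in the world. Camera axes: x right, y up, looking along -z (the intrinsics and any distortion apply to the point x, -y, -z); pixel columns grow to the right and rows downward; lengths in m; the calibration is good to about 2 mm. A picture is of the moment at which its call begins.
- robot.job_done(): hands the job in, once; it reports no verdict.
Trained networks look in a picture, given as the dict that the camera call returned (one of the last four; its "shot" number tells which), for a name from the list of things; names that differ only in an ending like _2 or _b are one class to them, and where a whole thing is asked for, a point or a joint stands for the part that bears it (a point fixed in the world has none). Each returns a list of dicts, best first, with "score" (0 to 1); they miss things now and then, are a little off and sometimes report something else, mostly with a low value. They report only what shows in the picture. A call takes as long as a camera call. They do not tell look-alikes from the thing itself.
- robot.find_in(picture, label): "box" ([left, top, right, bottom] as shares, 0 to 1, of the picture: columns of its width, rows of its height, round what is visible of it).
- robot.regions_of(picture, label): "pixels" (420x560 bool, what is visible of it) and "box" ([left, top, right, bottom] as shares, 0 to 1, of the picture: columns of its width, rows of its height, round what is visible of it).
- robot.landmark_of(picture, label): "position" ([column, row] as shares, 0 to 1, of the picture: columns of its width, rows of its height: a listed point, or the origin of a listed thing).
The state is a dict: "clock": time; "joint_positions": joint angles; "qvel": joint speeds; "joint_torque": joint torques, N m; "ee_pos": TCP position; "ee_rot": TCP orientation; "ft_force": force on the tool from outside, world axes, zero at the start; "ft_torque": the same for the moment, N m; "finger_gap": opening from 0.0 (shut) to 1.0 (fully open).
Only numpy, scipy, OpenCV 4.12 (cv2) and the standard library are available. Lean on these libraries where they do the work, as an engineer would, in place of code of your own. Each camera call takes 0.05 s, during which the arm holds its last target.

## Task

Put the washed kit of the pizza counter away: stack every loose grater plate flat and squarely on the bed of the plate holder and leave its weighted arm down on the pile. Hang every ladle that stands on the table by its crook on a free hook of the utensil carousel, one to a hook, each time first turning the carousel so that the hook you use is at its front. Leave the other things where they are.

Things in the scene. Friction and masses are not known exactly. Their poses are not given: they have to be found in the camera images.
- ladle1: short steel sauce ladle standing on its flat round bowl (62 mm wide, 32 high), 207 mm tall, 135 to 200 g. Origin: centre of the underside, z up. A thin handle rises at y = +30 mm to a crook in the y-z plane (see the eye). On the crook's peak, at y = +8 mm, a black grip block 14 (x) by 24 (y) mm, 171 to 207 mm above the underside. Balanced under the peak, so it hangs about upright.
- ladle1_eye (a point): inside the peak of this ladle's crook, where a hook bears (x 0, y +8, z +161.3 mm from its origin). The crook is a gable of 10 mm bar, from the handle up to the peak and down to a free tip at y = -12, z = +133 mm: open downwards, 32 mm wide inside. It is brought over the outer end of a hook that runs along the ladle's x (either way round), the handle passing beside the bar, then lowered.
- ladle2: short steel sauce ladle standing on its flat round bowl (62 mm wide, 32 high), 207 mm tall, 135 to 200 g. Origin: centre of the underside, z up. A thin handle rises at y = +30 mm to a crook in the y-z plane (see the eye). On the crook's peak, at y = +8 mm, a black grip block 14 (x) by 24 (y) mm, 171 to 207 mm above the underside. Balanced under the peak, so it hangs about upright.
- ladle2_eye (a point): inside the peak of this ladle's crook, where a hook bears (x 0, y +8, z +161.3 mm from its origin). The crook is a gable of 10 mm bar, from the handle up to the peak and down to a free tip at y = -12, z = +133 mm: open downwards, 32 mm wide inside. It is brought over the outer end of a hook that runs along the ladle's x (either way round), the handle passing beside the bar, then lowered.
- plate1: a loose flat grater plate, grey frame with perforated steel middle, 90 (x) by 56 (y) by 10 (z) mm, 75 to 115 g, lying flat on the table. Origin: centre of the underside; x along its length. May be absent (None).
- plate2: a loose flat grater plate, grey frame with perforated steel middle, 90 (x) by 56 (y) by 10 (z) mm, 75 to 115 g, lying flat on the table. Origin: centre of the underside; x along its length. May be absent (None).
- plate3: a loose flat grater plate, grey frame with perforated steel middle, 90 (x) by 56 (y) by 10 (z) mm, 75 to 115 g, lying flat on the table. Origin: centre of the underside; x along its length. May be absent (None).
- holder: fixed plate holder: base sheet 165 by 82 by 4 mm (x -64 to +101), white bed 94 (x) by 40 (y) mm, top 16 mm above the table. Eight round-topped 7 mm posts, 50 mm high, cage the pile 4 mm clear of a plate all round, at x 36, y 35.5 and x 52.5, y 22 mm (both signs); fingers fit at the middle of the long sides. Origin on the table under the bed's middle, x towards the hinge; plates lie along x.
- weight (a joint): weighted arm of the holder (250 g, no spring; a 14 mm wide strip with a round 32 mm foot that presses on the pile): 0 = down on the empty bed (start), grows as it is lifted, 1.57 = straight up, 1.9 = stop, leaning back, where its weight keeps it (it falls forward below about 1.5). Each plate in the pile raises the resting arm by about 0.13.
- weight_hinge (a point): the arm's hinge line, along the holder's y, 85 mm behind the bed's centre and 42 mm above the table, between two posts 57 mm high; axes as the holder's
- weight_handle (a point): centre of the black barrel handle at the arm's free end: 22 mm round, 26 mm long along the holder's y; 165 mm from the hinge along the arm and 6 mm above the hinge line when level (48 mm above the table at joint 0). Pinched on its two end faces (along the holder's y) it swivels between the fingers as the arm is lifted.
- carousel: foot and column of the utensil carousel, fixed: round foot 160 mm across, column on the axis. Origin on the table, on the axis. Its front is its -x side, roughly towards the robot, marked by a small steel tab on the edge of the foot.
- front (a point): the front of the carousel: the place, 90 mm from the axis and 254 mm above the table, where a hook at the very front has its bearing point
- rotor (a joint): angle of the carousel's rotating head, counter-clockwise from above; 0 = hook0 at the very front. Turns without end, light friction (0.06 N m). Six hooks 60 degrees apart: two free, the other four carry utensils that are part of the head, reaching about 165 mm below the hooks and within 130 mm of the axis.
- hook0 (a point): bearing point of a free hook, 90 mm from the axis, 254 mm above the table, on top of an 8 mm round bar that runs outwards from the hub to 115 mm from the axis, where its end turns up to 272 mm above the table. A hung ladle's underside is about 93 mm above the table.
- hook1 (a point): bearing point of the other free hook, the neighbour 60 degrees counter-clockwise from hook0; same shape
- knob (a point): middle of the black bar knob on top of the head, on the carousel's axis, 290 mm above the table: 50 mm long (its x axis, which runs along hook0's bar), 14 mm thick (its y axis), 30 mm high. It turns the head.
- shaker: small aluminium shaker, 36 mm across, 75 mm high; to be left alone. Origin: centre of its underside.
- prep_bowl: small steel bowl, 84 mm across, 40 mm high; to be left alone. Origin: centre of its underside.
- box_grater: steel box grater, 75 by 100 mm, 190 mm high; to be left alone. Origin: centre of its underside.
- oil_bottle: clear bottle with a yellow cap, 60 mm across, 170 mm high; to be left alone. Origin: centre of its underside.
- cup: white cup, 70 mm across and high; to be left alone. Origin: centre of its underside.
- jar: small amber jar, 60 mm across, 80 mm high; to be left alone. Origin: centre of its underside.
Mind the look-alikes: they are no part of the job. What is shaped like the ladle1 but blue is not meant.

How it is judged:
By the outcome, as a careful person would: the job done as asked, in the order asked, and still so for the second after the job is handed in, with the robot touching nothing.
Of plate1, plate2, plate3 only 1 to 3 are there at a start; the rules pass over those that are not, and their reading is None.
At some moment in a run one of plate1, plate2, plate3 may be knocked a few centimetres aside while the robot is not near it.
It also fails if it takes over 210 s, if anything falls off the work surface, if the arm or the gripper's body presses on something with over 40 N, if the wrist force passes 120 N, or if a joint passes its speed limit or range.

## Working session

There is one attempt and no reset: what is moved stays moved. The work goes in short steps, Python scripts to look and compute and a tool call to move; the robot and the scene stay as the last step left them, time stands still between calls to the robot, and variables do not carry over. Pictures are saved under pics/ and viewed, and the job is handed in when it is done.

Besides the shell and the picture viewer there is one more tool, called as name([rows], argument=value, ...), one row to a line, values as JSON. move_arm: Moves the arm, as the interface text tells. Its arguments: {"type":"object","properties":{"increments":{"type":"array"},"force":{"type":"number"}},"required":["increments"]}

```bash
mkdir -p pics; cat > h.py <<'E'
import numpy as np, cv2
from rig import robot
from scipy.spatial.transform import Rotation as R
def q2R(q): return R.from_quat([q[1],q[2],q[3],q[0]]).as_matrix()
def world(p):
    d=p['depth']; v,u=np.mgrid[0:d.shape[0],0:d.shape[1]]
    X=np.stack([(u-p['cx'])/p['fx']*d,-(v-p['cy'])/p['fy']*d,-d],-1)
    return X@q2R(p['orientation']).T+np.array(p['position'])
def ray(p,u,v,z):
    c=np.array(p['position']); r=q2R(p['orientation'])@np.array([(u-p['cx'])/p['fx'],-(v-p['cy'])/p['fy'],-1])
    return c+r*(z-c[2])/r[2]
def proj(p,X):
    x=q2R(p['orientation']).T@(np.array(X)-np.array(p['position']))
    return p['cx']-p['fx']*x[0]/x[2], p['cy']+p['fy']*x[1]/x[2]
def save(p,n,s=1,crop=None):
    im=p['pixels'][...,::-1]
    if crop: im=im[crop[1]:crop[3],crop[0]:crop[2]]
    if s!=1: im=cv2.resize(im,None,fx=s,fy=s,interpolation=cv2.INTER_CUBIC)
    cv2.imwrite('pics/'+n+'.png',im)
E
python3 - <<'E'
from h import *
for n in ['top','scene']:
    p=robot.snapshot(n); save(p,n+'0',1.4)
    print(n,{k:p[k] for k in p if k not in('pixels','depth')})
    np.savez(n+'0.npz',**{k:p[k] for k in p})
print(robot.observe())
E
```

```text
top {'fx': 430.8055692234961, 'fy': 430.8055692234961, 'cx': 272.47772831500276, 'cy': 210.04685418417617, 'position': array([ 0.46341497, -0.07457499,  1.44223155]), 'orientation': array([ 0.71481749,  0.02012451, -0.01301152, -0.69890032]), 'shot': 1}
scene {'fx': 389.0675904318737, 'fy': 389.0675904318737, 'cx': 277.91261239150225, 'cy': 210.9337000458301, 'position': array([1.13193536, 0.47041822, 1.22732068]), 'orientation': array([0.39539637, 0.12709145, 0.28939666, 0.86241466]), 'shot': 2}
{'clock': 0.1, 'joint_positions': array([-1.39762301e+00,  4.91488027e-01,  1.55937789e+00,  3.23821626e-06,
        1.09169499e+00, -1.05590314e-01]), 'qvel': array([ 0.00046148, -0.00201303, -0.00119625, -0.00047459,  0.00175313,
       -0.00185811]), 'joint_torque': array([ 1.67568433e-03, -6.13624620e+01, -2.58606827e+01,  6.93969615e-02,
        4.70168923e-02, -5.97924782e-05]), 'ee_pos': array([ 0.17197184, -0.6006583 ,  0.21413083]), 'ee_rot': array([-4.83895631e-04,  9.90302058e-01,  1.38930195e-01, -1.49205152e-05]), 'ft_force': array([-0.02613432,  0.20869567,  0.55066762]), 'ft_torque': array([-0.03307013,  0.00391627, -0.04675352]), 'finger_gap': 1.0010041487432373}
```

View pics/top0.png

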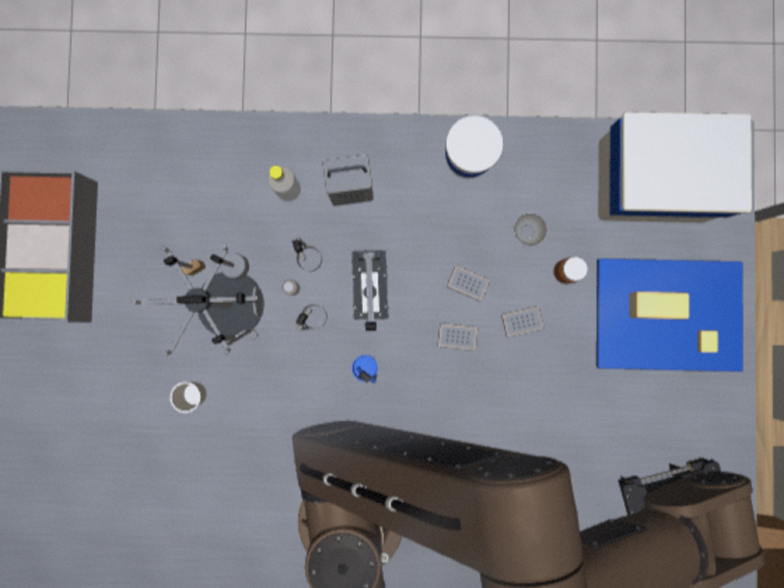

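View pics/scene0.png

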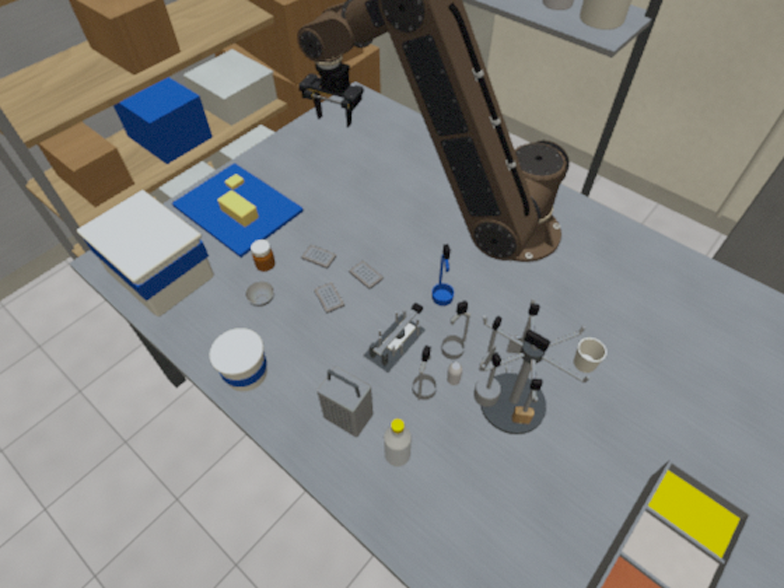

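Top view (x1.4): three plates at about (468,282), (522,321), (458,336); steel ladles at (307,257) and (313,317); blue look-alike at (365,370); holder at (370,285); carousel hub at (208,300). Next I measure them.

```bash
python3 - <<'E'
from h import *
p=dict(np.load('top0.npz')); s=dict(np.load('scene0.npz'))
save(p,'top0a',4,(90,150,290,290)); save(p,'top0b',4,(240,150,440,290)); save(s,'sc0a',3,(200,170,450,320))
W=world(p)
for (u,v) in [(334,202),(373,229),(327,240),(264,204),(148,213),(265,232),(250,300)]:
    print(u,v,W[v,u].round(4))
def mask(x0,x1,y0,y1,z0,z1,V=W):
    return (V[...,0]>x0)&(V[...,0]<x1)&(V[...,1]>y0)&(V[...,1]<y1)&(V[...,2]>z0)&(V[...,2]<z1)
m=mask(.2,.6,-.45,-.15,.005,.02)
n,l,st,c=cv2.connectedComponentsWithStats(m.astype(np.uint8))
for i in range(1,n):
    if st[i,4]<100: continue
    P=W[l==i]; r=cv2.minAreaRect(P[:,:2].astype(np.float32)*1000); print('plate',st[i],r,P[:,2].mean())
E
```

```text
334 202 [ 0.5619 -0.2637  0.0078]
373 229 [ 0.475  -0.394   0.0096]
327 240 [ 0.4351 -0.2423  0.0095]
264 204 [ 0.5477 -0.0318  0.0466]
148 213 [0.5029 0.2797 0.2628]
265 232 [ 0.4571 -0.0376  0.0593]
250 300 [ 0.2298  0.0087 -0.0027]
plate [320 191  31  25 447] ((557.91748046875, -266.1358947753906), (95.53854370117188, 60.630802154541016), 67.91641235351562) 0.010409010284948521
plate [357 219  31  22 440] ((474.8958740234375, -393.44830322265625), (62.731937408447266, 90.51722717285156), 16.447927474975586) 0.01034089533701477
plate [313 231  30  21 447] ((431.3128967285156, -242.6534881591797), (96.5369873046875, 60.04912567138672), 83.09673309326172) 0.010377570088101138
```

```bash
python3 - <<'E'
from h import *
for n in ['top','scene']:
    p=robot.snapshot(n)
    for lab in ['ladle1','ladle1_eye','plate1','holder','weight_handle','weight_hinge','carousel','front','hook0','hook1','knob']:
        try:
            r=robot.landmark_of(p,lab); print(n,lab,[(round(a['score'],2),round(a['position'][0]*560,1),round(a['position'][1]*420,1)) for a in r])
        except Exception as e: print(n,lab,e)
E
```

```text
top ladle1 [(0.82, 219.5, 187.0), (0.74, 223.2, 225.6), (0.67, 324.1, 241.9)]
top ladle1_eye [(0.8, 262.8, 263.2), (0.52, 213.2, 227.8)]
top plate1 [(0.96, 326.2, 240.6), (0.84, 372.0, 228.4), (0.79, 334.1, 200.8)]
top holder [(0.7, 263.4, 209.2), (0.6, 111.2, 215.3)]
top weight_handle [(0.7, 258.2, 231.8)]
top weight_hinge [(0.68, 259.1, 180.0), (0.49, 337.3, 203.9)]
top carousel [(0.76, 162.2, 218.3)]
top front [(0.82, 160.8, 237.7), (0.53, 266.9, 210.2), (0.19, 326.0, 240.3)]
top hook0 [(0.73, 110.7, 214.9), (0.66, 126.7, 247.0)]
top hook1 [(0.73, 110.7, 214.9), (0.66, 126.7, 247.0)]
top knob [(0.85, 134.3, 215.3), (0.68, 218.4, 228.5)]
scene ladle1 [(0.89, 304.1, 280.6), (0.73, 316.5, 213.4), (0.69, 317.8, 248.5)]
scene ladle1_eye [(0.83, 317.1, 187.6), (0.36, 319.7, 245.7)]
scene plate1 [(0.51, 259.8, 199.4), (0.5, 226.3, 183.4), (0.49, 231.9, 216.7), (0.37, 367.9, 288.5)]
scene holder [(0.64, 281.8, 241.4)]
scene weight_handle [(0.79, 295.5, 217.9), (0.18, 258.5, 197.1)]
scene weight_hinge [(0.96, 267.5, 252.8), (0.64, 262.3, 196.2), (0.47, 406.5, 240.3), (0.35, 188.4, 190.9)]
scene carousel [(0.66, 367.5, 288.1)]
scene front [(0.68, 373.3, 226.9)]
scene hook0 [(0.94, 407.6, 240.7), (0.57, 408.1, 268.7)]
scene hook1 [(0.94, 407.6, 240.7), (0.57, 408.1, 268.7)]
scene knob [(0.75, 384.4, 246.0)]
```

View pics/top0a.png

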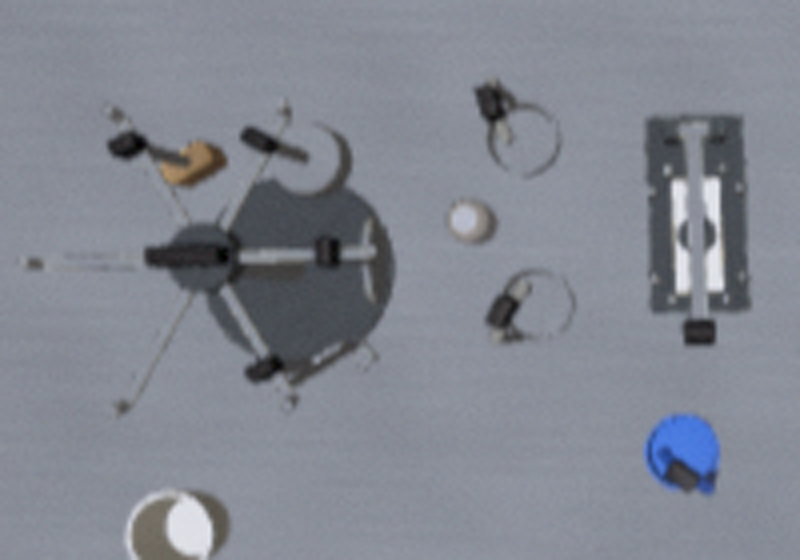

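View pics/top0b.png

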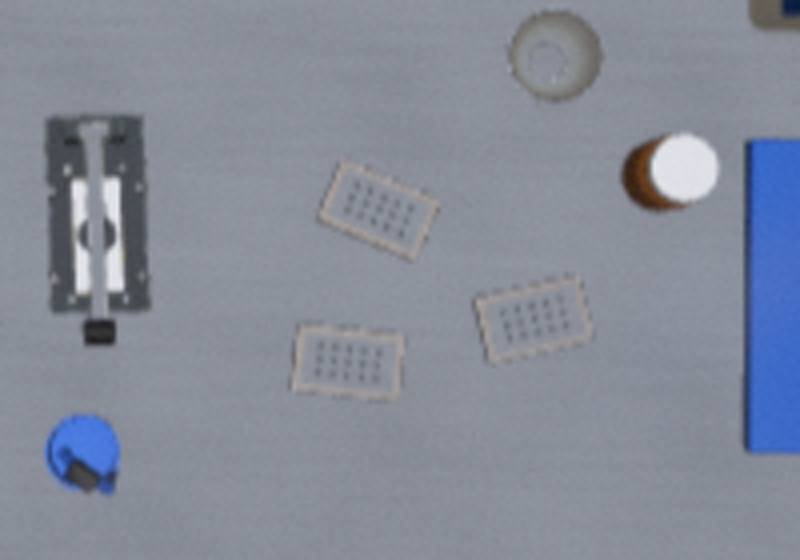

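View pics/sc0a.png

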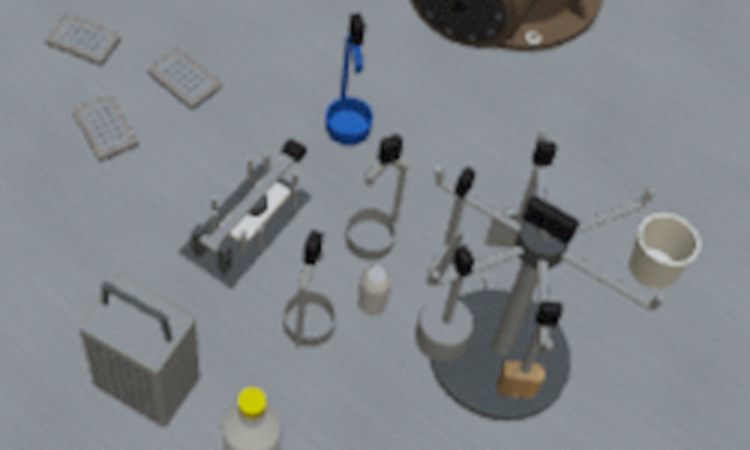

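```bash
cat >> h.py <<'E'
def load(n): return dict(np.load(n))
E
python3 - <<'E'
from h import *
p=load('top0.npz'); s=load('scene0.npz')
R0=lambda *a: ray(*a).round(4)
print('knob/hook tips top')
print('front',R0(p,160.8,237.7,.254),R0(s,373.3,226.9,.254))
print('knob',R0(p,134.3,215.3,.29),R0(s,384.4,246,.29))
print('tip0',R0(p,98.75,215.75,.272)); print('tip1',R0(p,120.5,251,.272)); 
for t in [(118,178),(161.3,175.5),(162.5,250.5)]: print('tip',R0(p,*t,.272))
print('carousel',R0(p,162.2,218.3,0),R0(s,367.5,288.1,0))
print('hook', R0(s,407.6,240.7,.254),R0(s,408.1,268.7,.254))
W=world(p);WS=world(s)
# knob top cluster
for nm,V,P in (('t',W,p),('s',WS,s)):
    m=(abs(V[...,0]-.5)<.15)&(abs(V[...,1]-.28)<.15)&(V[...,2]>.294)&(V[...,2]<.315)
    print(nm,'knob',m.sum(), cv2.minAreaRect(V[m][:,:2].astype(np.float32)*1000), V[m].mean(0))
    m=(abs(V[...,0]-.5)<.15)&(abs(V[...,1]-.28)<.15)&(V[...,2]>.004)&(V[...,2]<.022)
    im=(m*255).astype(np.uint8); q=V[m]; print(m.sum(), np.percentile(q,[1,50,99],axis=0).round(3))
    cv2.imwrite(f'pics/foot_{nm}.png',cv2.resize(im,None,fx=1.4,fy=1.4))
# holder
h=(abs(W[...,0]-.55)<.13)&(abs(W[...,1]+.032)<.07)&(W[...,2]>.002)&(W[...,2]<.1)
print('holder',cv2.minAreaRect(W[h][:,:2].astype(np.float32)*1000))
print('bed',R0(p,263.4,209.2,.016),R0(s,281.8,241.4,0)); print('handle',R0(p,258.2,231.8,.048),R0(s,295.5,217.9,.048));print('hinge',R0(p,259.1,180,.042),R0(s,267.5,252.8,.042))
# grip blocks for ladles
for nm,V,P in (('t',W,p),('s',WS,s)):
    for c in [(.585,.085),(.48,.08),(.40,-.03)]:
        m=(abs(V[...,0]-c[0])<.06)&(abs(V[...,1]-c[1])<.06)&(V[...,2]>.19)&(V[...,2]<.22)
        if m.sum()>2: print(nm,c,m.sum(),V[m].mean(0).round(4),cv2.minAreaRect(V[m][:,:2].astype(np.float32)*1000))
        m=(abs(V[...,0]-c[0])<.06)&(abs(V[...,1]-c[1])<.06)&(V[...,2]>.02)&(V[...,2]<.04)
        if m.sum()>2: print(' bowl rim',m.sum(),cv2.minEnclosingCircle(V[m][:,:2].astype(np.float32)*1000))
E
```

```text
knob/hook tips top
front [0.4358 0.2444 0.254 ] [0.4451 0.2444 0.254 ]
knob [0.4949 0.3082 0.29  ] [0.5057 0.3118 0.29  ]
tip0 [0.492  0.4114 0.272 ]
tip1 [0.3976 0.3481 0.272 ]
tip [0.5966 0.3628 0.272 ]
tip [0.606  0.2442 0.272 ]
tip [0.4016 0.2338 0.272 ]
carousel [0.4949 0.3102 0.    ] [0.4949 0.3085 0.    ]
hook [0.4216 0.3477 0.254 ] [0.5028 0.3955 0.254 ]
t knob 101 ((499.3431701660156, 301.7864685058594), (13.422045707702637, 49.913814544677734), 1.4278756380081177) [0.49835824 0.30023774 0.30500153]
1631 [[0.354 0.135 0.004]
 [0.482 0.283 0.013]
 [0.646 0.425 0.022]]
s knob 108 ((499.94171142578125, 302.161865234375), (15.399092674255371, 49.161895751953125), 1.7809367179870605) [0.50190013 0.30343889 0.30282415]
1225 [[0.367 0.133 0.004]
 [0.52  0.305 0.014]
 [0.644 0.424 0.022]]
holder ((550.0137939453125, -31.806007385253906), (139.52001953125, 259.5517578125), 89.95234680175781)
bed [ 0.5323 -0.0293  0.016 ] [ 0.5424 -0.0372  0.    ]
handle [ 0.4572 -0.0152  0.048 ] [ 0.4535 -0.0459  0.048 ]
hinge [ 0.6262 -0.0138  0.042 ] [ 0.6314 -0.0272  0.042 ]
t (0.585, 0.085) 46 [0
[... 587 characters left out ...]
332031, -23.30278205871582), 30.571022033691406)
s (0.585, 0.085) 45 [0.6223 0.119  0.2038] ((620.0899047851562, 117.65629577636719), (24.355737686157227, 13.538930892944336), 17.62896728515625)
 bowl rim 88 ((596.7623901367188, 124.956787109375), 48.27449417114258)
s (0.48, 0.08) 48 [0.4699 0.1049 0.2026] ((467.7328186035156, 103.5232925415039), (15.9513578414917, 24.65946388244629), 66.85348510742188)
 bowl rim 92 ((474.33880615234375, 99.881103515625), 32.31851577758789)
s (0.4, -0.03) 37 [ 0.3565 -0.029   0.2025] ((354.4782409667969, -29.933265686035156), (25.799598693847656, 13.519007682800293), 53.823970794677734)
 bowl rim 61 ((393.8471984863281, -26.7476806640625), 58.21137237548828)
```

```bash
python3 - <<'E'
from h import *
p=load('top0.npz'); s=load('scene0.npz')
save(s,'sc0b',6,(320,210,430,310)); save(p,'top0c',7,(90,170,195,256))
for z in (.01,.02): print(ray(s,361.7,264.3,z),ray(p,182.5,238,z))
# edge of foot in scene: dark pixels
pts=[]
from scipy.optimize import least_squares
tips=np.array([[.492,.4114],[.3976,.3481],[.5966,.3628],[.606,.2442],[.4016,.2338]]);k=np.array([90,150,30,-30,210])
def f(x):
    a=np.deg2rad(k+x[2]); return (tips-x[:2]-x[3]*np.c_[np.cos(a),np.sin(a)]).ravel()
r=least_squares(f,[.5,.3,0,.11],x_scale=[.1,.1,10,.1]); print(r.x, r.fun*1000)
E
```

```text
[0.4360102  0.24382723 0.01      ] [0.4307351  0.23758583 0.01      ]
[0.44172706 0.24568862 0.02      ] [0.43096328 0.23540629 0.02      ]
[0.50022655 0.29684564 3.61481842 0.11630319] [-0.89379378 -1.51744131  1.56095622 -0.43118598 -0.48130155  1.568105
  1.58594067 -0.96009336 -1.77180155  1.34061566]
```

View pics/sc0b.png

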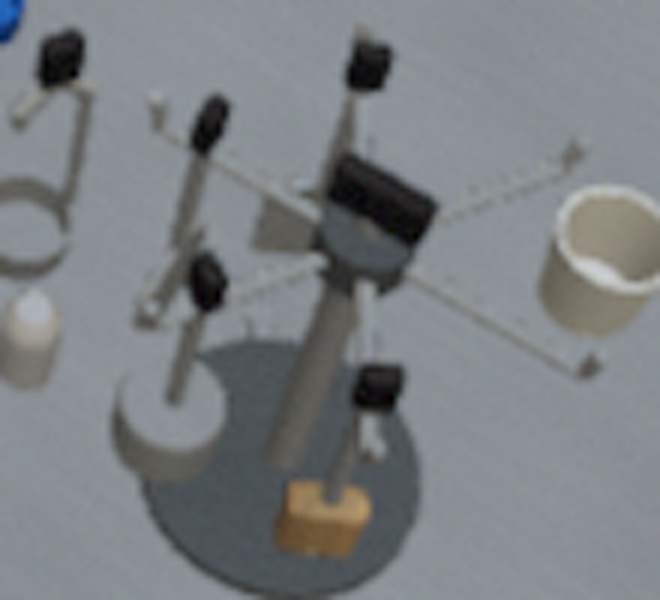

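View pics/top0c.png

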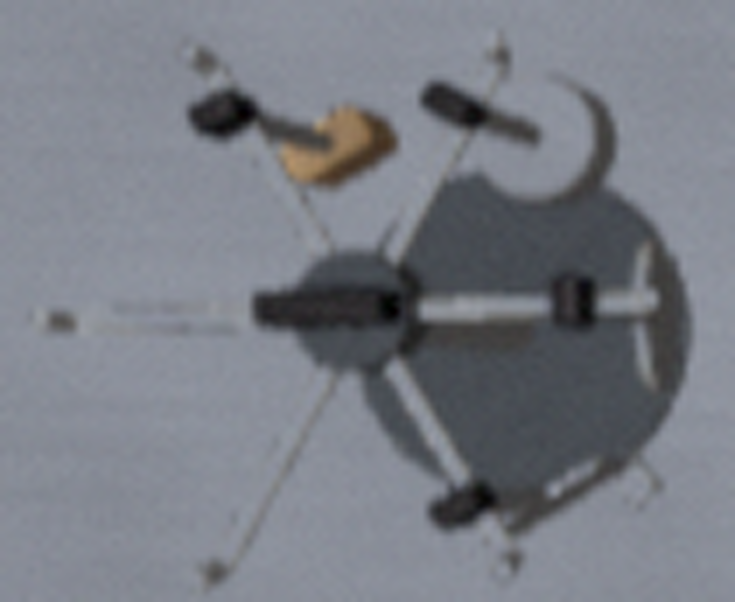

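```bash
python3 - <<'E'
from h import *
p=load('top0.npz'); s=load('scene0.npz')
C=lambda u,v:(u/4+90,v/4+150)
print('holder corners',[ray(p,*C(*c),.004)[:2].round(4) for c in [(648,117),(745,115),(750,310),(653,312)]])
print('bed corners',[ray(p,*C(*c),.016)[:2].round(4) for c in [(673,177),(721,177),(724,291),(676,293)]])
print('handle',ray(p,*C(699,332),.052),'foot',ray(p,*C(698,236),.035))
print('bowlA',ray(p,*C(525,140),.032)[:2]); print('bowlB',ray(p,*C(545,304),.032)[:2])
print('scene bowlA',ray(s,200+309/3,170+317/3,.032)[:2],'bowlB',ray(s,200+370/3,170+234/3,.032)[:2])
for n,P,c in (('topladA',p,(200,160,240,205)),('topladB',p,(200,205,245,245)),('sladA',s,(285,235,325,290)),('sladB',s,(305,205,345,265))): save(P,n,10,c)
a=[cv2.resize(cv2.imread(f'pics/{n}.png'),(390,390)) for n in ('topladA','topladB','sladA','sladB')]
cv2.imwrite('pics/lad4.png',np.vstack([np.hstack(a[:2]),np.hstack(a[2:])])[:, :][::1][:,:])
im=cv2.imread('pics/lad4.png'); cv2.imwrite('pics/lad4.png',cv2.resize(im,(600,600)))
E
```

```text
holder corners [array([0.6326, 0.0117]), array([ 0.636 , -0.0696]), array([ 0.4728, -0.0774]), array([0.4693, 0.0035])]
bed corners [array([ 0.5816, -0.011 ]), array([ 0.5825, -0.0509]), array([ 0.488 , -0.0555]), array([ 0.4854, -0.0158])]
handle [ 0.45385635 -0.03662591  0.052     ] foot [ 0.53209865 -0.03349531  0.035     ]
bowlA [0.60810923 0.11074594]
bowlB [0.47372954 0.09053763]
scene bowlA [0.61553664 0.1207493 ] bowlB [0.48227878 0.10709656]
```

View pics/lad4.png

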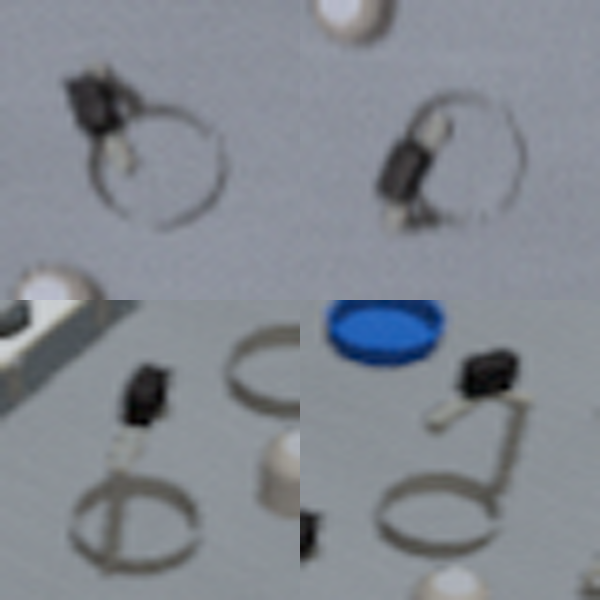

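```bash
cat >> h.py <<'E'
def pose():
    o=robot.observe(); return q2R(o['ee_rot']),np.array(o['ee_pos']),o
def tgt(x,y,z,psi):
    c,s=np.cos(np.deg2rad(psi)),np.sin(np.deg2rad(psi)); return np.array([[c,s,0],[s,-c,0],[0,0,-1]]),np.array([x,y,z])
def screw(Ra,pa,Rb,pb,n=None,vmax=.036,wmax=.11):
    Rr=Ra.T@Rb; d=Ra.T@(pb-pa); w=R.from_matrix(Rr).as_rotvec()
    if n is None: n=int(max(1,np.ceil(np.linalg.norm(d)/vmax),np.ceil(np.linalg.norm(w)/wmax)))
    S=sum(R.from_rotvec(w*i/n).as_matrix() for i in range(n))
    return n,w/n,np.linalg.solve(S,d)
def plan(*wps,**k):
    """wps: (x,y,z,psi); prints per-row increments"""
    Ra,pa,o=pose(); psi=np.rad2deg(np.arctan2(Ra[1,0],Ra[0,0]))
    print('now',pa.round(4),'psi',round(psi,2),'gap',round(float(o['finger_gap'])*95,1),'F',o['ft_force'].round(1),'t',round(o['clock'],2))
    for w in wps:
        Rb,pb=tgt(*w); n,a,t=screw(Ra,pa,Rb,pb,**k); print(n,'x',[[round(float(x),4) for x in a],[round(float(x),4) for x in t]]); Ra,pa=Rb,pb
E
python3 - <<'E'
from h import *
plan((.454,-.037,.20,2.8),(.454,-.037,.09,2.8))
E
```

```text
now [ 0.172  -0.6009  0.2147] psi 15.97 gap 94.9 F [-0.1 -0.2 -0.3] t 1.3
18 x [[0.0, 0.0, 0.0128], [0.0208, -0.0283, 0.0008]]
4 x [[0.0, 0.0, 0.0], [0.0, 0.0, 0.0275]]
```

move_arm([
  [[0, 0, 0.0128], [0.0208, -0.0283, 0.0008], 0.06],
  [[0, 0, 0.0128], [0.0208, -0.0283, 0.0008], 0.06],
  [[0, 0, 0.0128], [0.0208, -0.0283, 0.0008], 0.06],
  [[0, 0, 0.0128], [0.0208, -0.0283, 0.0008], 0.06],
  [[0, 0, 0.0128], [0.0208, -0.0283, 0.0008], 0.06],
  [[0, 0, 0.0128], [0.0208, -0.0283, 0.0008], 0.06],
  [[0, 0, 0.0128], [0.0208, -0.0283, 0.0008], 0.06],
  [[0, 0, 0.0128], [0.0208, -0.0283, 0.0008], 0.06],
  [[0, 0, 0.0128], [0.0208, -0.0283, 0.0008], 0.06],
])

```text
clock: 2.05
ee_pos: [0.2986, -0.3042, 0.2056]
ee_rot: [0.002, 0.997, 0.075, 0.0]
ft_force: [0.8, 0.6, 0.1]
finger_gap: 0.63
```

```bash
python3 - <<'E'
from h import *
plan((.454,-.037,.20,2.8))
E
```

```text
now [ 0.2986 -0.3042  0.2056] psi 8.59 gap 59.9 F [0.8 0.6 0.1] t 2.05
9 x [[0.0004, -0.0001, 0.0112], [0.0203, -0.0277, 0.0006]]
```

move_arm([
  [[0, 0, 0.0112], [0.0203, -0.0277, 0.0006], 0.06],
  [[0, 0, 0.0112], [0.0203, -0.0277, 0.0006], 0.06],
  [[0, 0, 0.0112], [0.0203, -0.0277, 0.0006], 0.06],
  [[0, 0, 0.0112], [0.0203, -0.0277, 0.0006], 0.06],
  [[0, 0, 0.0112], [0.0203, -0.0277, 0.0006], 0.06],
  [[0, 0, 0.0112], [0.0203, -0.0277, 0.0006], 0.06],
  [[0, 0, 0.0112], [0.0203, -0.0277, 0.0006], 0.06],
  [[0, 0, 0.0112], [0.0203, -0.0277, 0.0006], 0.06],
  [[0, 0, 0.0112], [0.0203, -0.0277, 0.0006], 0.06],
  [[0, 0, 0], [0, 0, 0.02], 0.06],
])

```text
clock: 2.88
ee_pos: [0.4634, -0.0192, 0.1838]
ee_rot: [0.004, 1.0, 0.022, 0.006]
ft_force: [-1.0, -0.7, -0.2]
finger_gap: 0.628
```

```bash
python3 - <<'E'
from h import *
plan((.454,-.037,.10,2.8),(.454,-.037,.042,2.8))
p=robot.snapshot('scene'); save(p,'s1',4,(220,130,410,270))
E
```

```text
now [ 0.4634 -0.0192  0.1838] psi 2.57 gap 59.6 F [-1.  -0.7 -0.2] t 2.88
3 x [[0.0025, -0.0042, -0.0013], [-0.0037, 0.0056, 0.0279]]
2 x [[0.0, 0.0, 0.0], [0.0, 0.0, 0.029]]
```

View pics/s1.png

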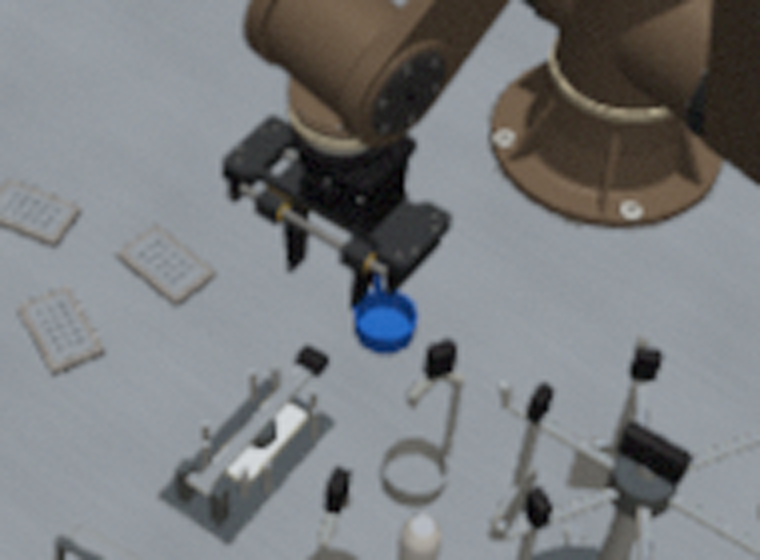

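move_arm([
  [[0, 0, 0], [0, 0, 0], 0.06],
  [[0.002, -0.004, 0], [-0.003, 0.005, 0.025], 0.06],
  [[0.002, -0.004, 0], [-0.003, 0.005, 0.025], 0.06],
  [[0.002, -0.004, 0], [-0.003, 0.005, 0.015], 0.06],
  [[0, 0, 0], [0, 0, 0.005], 0.06],
  [[0, 0, 0], [0, 0, 0], 0.06],
])

```text
clock: 3.43
ee_pos: [0.4509, -0.0389, 0.1092]
ee_rot: [0.0, 1.0, 0.022, -0.003]
ft_force: [0.0, -0.0, -0.1]
finger_gap: 0.631
```

```bash
python3 - <<'E'
from h import *
plan((.454,-.037,.10,2.8),(.454,-.037,.042,2.8))
E
```

```text
now [ 0.4509 -0.0389  0.1092] psi 2.56 gap 60.0 F [ 0.  -0.  -0.1] t 3.43
1 x [[0.0004, 0.0067, -0.0042], [0.0032, -0.0018, 0.0092]]
2 x [[0.0, 0.0, 0.0], [0.0, 0.0, 0.029]]
```

move_arm([
  [[0, 0.004, -0.002], [0.003, -0.002, 0.012], 0.06],
  [[0, 0.003, -0.002], [0, 0, 0.02], 0.06],
  [[0, 0, 0], [0, 0, 0.02], 0.06],
  [[0, 0, 0], [0, 0, 0.012], 0.06],
  [[0, 0, 0], [0, 0, 0.003], 0.06],
  [[0, 0, 0], [0, 0, 0], 0.06],
])

```text
clock: 3.93
ee_pos: [0.4576, -0.0398, 0.0467]
ee_rot: [0.001, 1.0, 0.022, 0.005]
ft_force: [-0.0, 1.5, 0.2]
finger_gap: 0.633
```

```bash
python3 - <<'E'
from h import *
plan((.454,-.037,.042,2.8))
p=robot.snapshot('scene'); save(p,'s2',6,(250,170,350,270))
p=robot.snapshot('top'); save(p,'t2',6,(200,160,320,260))
a=cv2.imread('pics/s2.png');b=cv2.imread('pics/t2.png')[:600];
cv2.imwrite('pics/c2.png',cv2.resize(np.hstack([a,b]),(800,364)))
E
```

```text
now [ 0.4576 -0.0398  0.0467] psi 2.51 gap 60.1 F [-0.   1.5  0.2] t 3.93
1 x [[0.0032, -0.0102, -0.0051], [-0.0035, -0.003, 0.0046]]
```

View pics/c2.png

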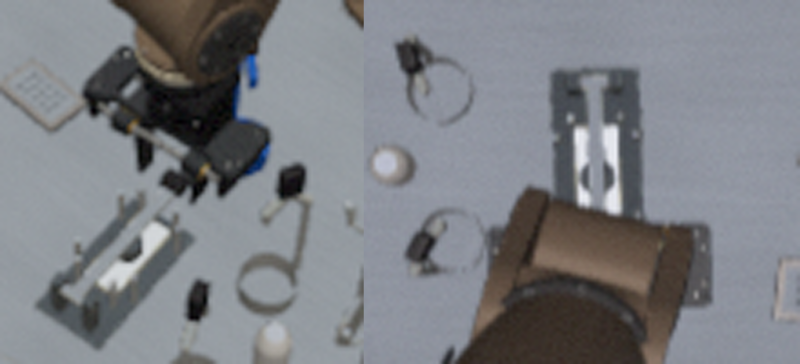

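move_arm([
  [[0, 0, 0], [0, 0, 0], 0.06],
  [[0.001, -0.008, -0.003], [-0.003, -0.003, 0.004], 0.06],
  [[0, 0, 0], [0, 0, 0], 0.05],
  [[0, 0, 0], [0, 0, 0], 0.035],
  [[0, 0, 0], [0, 0, 0], 0.02],
  [[0, 0, 0], [0, 0, 0], 0.02],
  [[0, 0, 0], [0, 0, 0], 0.02],
  [[0, 0, 0], [0, 0, 0], 0.02],
], force=12)

```text
clock: 4.7
ee_pos: [0.4558, -0.0367, 0.0463]
ee_rot: [0.002, 1.0, 0.024, 0.004]
ft_force: [2.5, 19.7, 0.2]
finger_gap: 0.274
```

```bash
python3 - <<'E'
from h import *
plan((.454,-.037,.042,2.8))
E
```

```text
now [ 0.4558 -0.0367  0.0463] psi 2.71 gap 26.0 F [ 2.5 19.7  0.2] t 4.7
1 x [[0.0037, -0.0076, -0.0017], [-0.0019, 0.0002, 0.0043]]
```

move_arm([
  [[0, -0.005, 0], [0, -0.002, 0.004], 0.02],
  [[0, 0, 0], [0, 0, 0], 0.02],
  [[0, 0, 0], [0, 0, 0], 0.02],
])

```text
clock: 4.95
ee_pos: [0.4573, -0.0364, 0.0433]
ee_rot: [0.003, 1.0, 0.024, 0.003]
ft_force: [-0.1, 5.4, -2.0]
finger_gap: 0.274
```

```bash
python3 - <<'E'
from h import *
plan((.454,-.037,.042,2.8))
E
```

```text
now [ 0.4573 -0.0364  0.0433] psi 2.78 gap 26.0 F [-0.1  5.4 -2. ] t 4.95
1 x [[0.0065, -0.0064, -0.0004], [-0.0034, 0.0004, 0.0013]]
```

```bash
python3 - <<'E'
import numpy as np
t=np.arange(0,1.85,.1); x=165*(1-np.cos(t))+6*np.sin(t); z=165*np.sin(t)+6*(np.cos(t)-1)
for i in range(len(t)-1): print(round(t[i+1],1),round(x[i+1]-x[i],1),round(z[i+1]-z[i],1), round(x[i+1],1),round(z[i+1],1))
E
```

```text
0.1 1.4 16.4 1.4 16.4
0.2 3.1 16.2 4.5 32.7
0.3 4.7 15.8 9.1 48.5
0.4 6.2 15.3 15.4 63.8
0.5 7.7 14.6 23.1 78.4
0.6 9.1 13.7 32.2 92.1
0.7 10.5 12.8 42.7 104.9
0.8 11.7 11.7 54.3 116.5
0.9 12.8 10.4 67.1 127.0
1.0 13.8 9.1 80.9 136.1
1.1 14.6 7.7 95.5 143.8
1.2 15.3 6.2 110.8 150.0
1.3 15.8 4.6 126.6 154.6
1.4 16.2 3.0 142.9 157.6
1.5 16.4 1.4 159.3 159.0
1.6 16.5 -0.3 175.8 158.8
1.7 16.4 -1.9 192.2 156.9
1.8 16.1 -3.5 208.3 153.3
```

move_arm([
  [[0, 0, 0], [0.0014, 0, -0.0164], 0.02],
  [[0, 0, 0], [0.0031, 0, -0.0162], 0.02],
  [[0, 0, 0], [0.0047, 0, -0.0158], 0.02],
  [[0, 0, 0], [0.0062, 0, -0.0153], 0.02],
  [[0, 0, 0], [0.0077, 0, -0.0146], 0.02],
  [[0, 0, 0], [0.0091, 0, -0.0137], 0.02],
  [[0, 0, 0], [0.0105, 0, -0.0128], 0.02],
  [[0, 0, 0], [0, 0, 0], 0.02],
], force=20)

```text
clock: 5.62
ee_pos: [0.5019, -0.0338, 0.1513]
ee_rot: [0.003, 1.0, 0.025, 0.003]
ft_force: [1.4, -1.8, -2.3]
finger_gap: 0.273
```

```bash
python3 - <<'E'
from h import *
plan((.456+.0427,-.0365+.0021,.0435+.105,2.8))
p=robot.snapshot('scene'); save(p,'s3',6,(240,170,350,270))
E
```

```text
now [ 0.5019 -0.0338  0.1513] psi 2.88 gap 25.9 F [ 1.4 -1.8 -2.3] t 5.62
1 x [[0.0065, -0.0061, 0.0014], [-0.0032, 0.0005, 0.0028]]
```

View pics/s3.png

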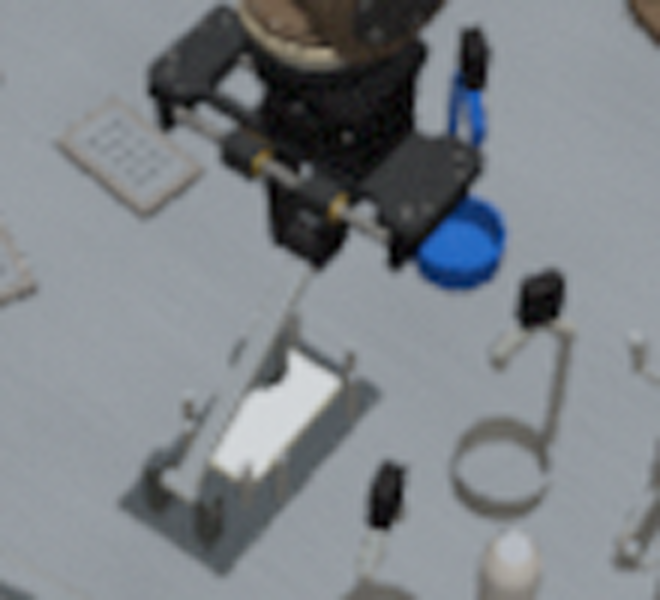

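move_arm([
  [[0, 0, 0], [0.009, 0, -0.0095], 0.02],
  [[0, 0, 0], [0.0128, 0, -0.0104], 0.02],
  [[0, 0, 0], [0.0138, 0, -0.0091], 0.02],
  [[0, 0, 0], [0.0146, 0, -0.0077], 0.02],
  [[0, 0, 0], [0.0153, 0, -0.0062], 0.02],
  [[0, 0, 0], [0.0158, 0, -0.0046], 0.02],
  [[0, 0, 0], [0, 0, 0], 0.02],
])

```text
clock: 6.25
ee_pos: [0.5758, -0.0296, 0.1936]
ee_rot: [0.003, 1.0, 0.026, -0.007]
ft_force: [-3.4, -1.6, 9.1]
finger_gap: 0.273
```

```bash
python3 - <<'E'
from h import *
plan((.456+.1266,-.0365+.006,.0435+.1546,2.8))
E
```

```text
now [ 0.5758 -0.0296  0.1936] psi 2.96 gap 25.9 F [-3.4 -1.6  9.1] t 6.25
1 x [[0.0052, 0.0132, 0.0027], [0.0067, 0.0013, -0.0046]]
```

move_arm([
  [[0.002, 0.008, 0.002], [0.013, 0, -0.0055], 0.02],
  [[0, 0, 0], [0.016, 0, -0.004], 0.02],
  [[0, 0, 0], [0.0164, 0, -0.0015], 0.02],
  [[0, 0, 0], [0.0165, 0, 0.0002], 0.02],
  [[0, 0, 0], [0.0155, 0, 0.0015], 0.02],
  [[0, 0, 0], [0, 0, 0], 0.02],
  [[0, 0, 0], [0, 0, 0], 0.02],
])

```text
clock: 6.83
ee_pos: [0.6529, -0.0252, 0.1984]
ee_rot: [0.001, 1.0, 0.025, -0.005]
ft_force: [-0.4, 0.9, 10.3]
finger_gap: 0.268
```

```bash
python3 - <<'E'
from h import *
plan((.456+.2003,-.0365+.0095,.0435+.155,2.8))
p=robot.snapshot('scene'); save(p,'s4',6,(220,190,330,290))
E
```

```text
now [ 0.6529 -0.0252  0.1984] psi 2.84 gap 25.5 F [-0.4  0.9 10.3] t 6.83
1 x [[0.0016, 0.0101, 0.0007], [0.0033, 0.002, -0.0001]]
```

View pics/s4.png

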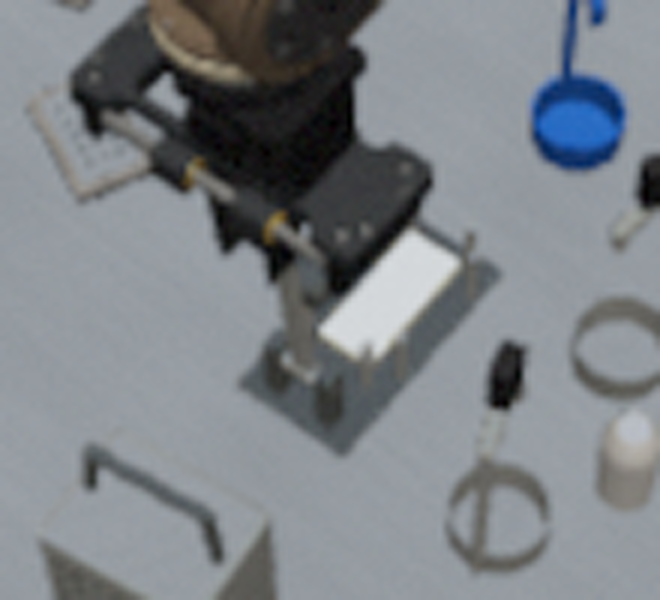

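move_arm([
  [[0, 0.005, 0], [0.012, 0, 0.001], 0.02],
  [[0, 0, 0], [0.008, 0, 0.001], 0.02],
  [[0, 0, 0], [0, 0, 0], 0.03],
  [[0, 0, 0], [0, 0, 0], 0.05],
  [[0, 0, 0], [0, 0, 0], 0.05],
  [[0, 0, 0], [0, 0, -0.015], 0.05],
  [[0, 0, 0], [0, 0, -0.025], 0.05],
  [[0, 0, 0], [0, 0, -0.03], 0.05],
])

```text
clock: 7.55
ee_pos: [0.668, -0.0242, 0.2555]
ee_rot: [-0.001, 1.0, 0.025, -0.013]
ft_force: [0.5, -0.3, -0.2]
finger_gap: 0.519
```

```bash
python3 - <<'E'
from h import *
plan((.534,-.0325,.25,2.8))
p=robot.snapshot('scene'); save(p,'s5',6,(220,190,330,290)); np.savez('s5.npz',**p)
p=robot.snapshot('top'); save(p,'t5',4,(220,110,420,260)); np.savez('t5.npz',**p)
E
```

```text
now [ 0.668  -0.0242  0.2555] psi 2.81 gap 49.3 F [ 0.5 -0.3 -0.2] t 7.55
4 x [[-0.0005, 0.0064, 0.0001], [-0.0335, 0.0004, 0.0019]]
```

View pics/s5.png

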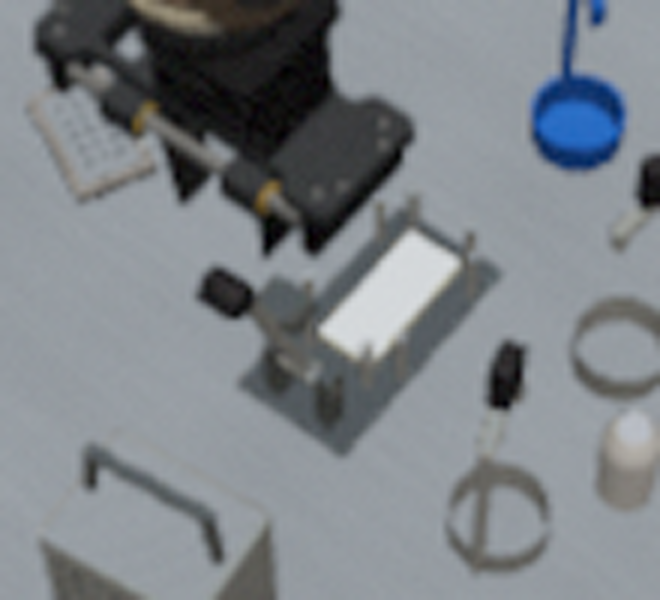

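View pics/t5.png

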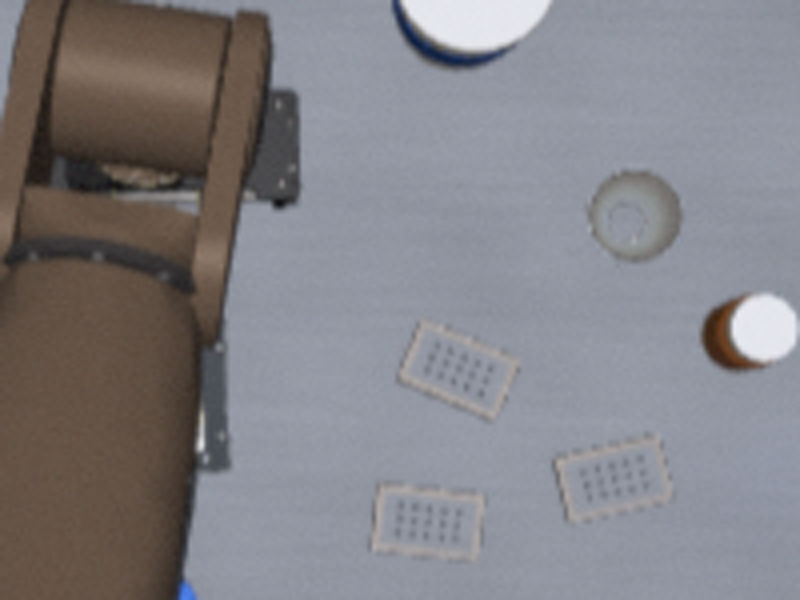

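```bash
cat >> h.py <<'E'
def plates(p):
    W=world(p); m=(W[...,0]>.25)&(W[...,0]<.7)&(W[...,1]>-.5)&(W[...,1]<-.12)&(W[...,2]>.0055)&(W[...,2]<.02)
    n,l,st,c=cv2.connectedComponentsWithStats(m.astype(np.uint8)); out=[]
    for i in range(1,n):
        if st[i,4]<150 or st[i,4]>900: continue
        P=W[l==i]; (cx,cy),(w,h),a=cv2.minAreaRect(P[:,:2].astype(np.float32)*1000)
        if w<h: w,h,a=h,w,a+90
        out.append((round(cx,1),round(cy,1),round(w,1),round(h,1),round(a%180,1),round(P[:,2].mean()*1000,1),(P[:,:2].mean(0)*1000).round(1)))
    return out
E
python3 - <<'E'
from h import *
s=load('s5.npz');p=load('t5.npz')
for a in plates(p): print('t',a)
for a in plates(s): print('s',a)
b=[ray(s,u/6+220,v/6+190,.016)[:2].round(4) for u,v in [(318,330),(410,228),(463,257),(375,362)]]
print('bed s',b,np.mean(b,0))
m=(s['pixels'].min(-1)>190); m[:230]=0; 
W=world(s); m=(abs(W[...,0]-.534)<.06)&(abs(W[...,1]+.033)<.03)&(s['pixels'].min(-1)>150)&(abs(W[...,2]-.016)<.008)
print(m.sum(),cv2.minAreaRect(W[m][:,:2].astype(np.float32)*1000),W[m].mean(0))
plan((.431,-.243,.12,83))
E
```

```text
t (560.5, -267.1, 97.2, 66.4, 70.8, np.float64(10.6), array([ 560.4, -263.5]))
t (471.5, -393.0, 92.7, 57.8, 103.8, np.float64(10.6), array([ 472.6, -392.7]))
t (432.4, -239.9, 91.1, 57.1, 84.9, np.float64(10.8), array([ 433.1, -240.6]))
s (474.9, -401.8, 81.2, 65.5, 112.3, np.float64(11.0), array([ 477.1, -402.3]))
s (563.0, -264.2, 90.3, 56.1, 68.0, np.float64(11.4), array([ 569.2, -260.8]))
bed s [array([ 0.5828, -0.0449]), array([ 0.4889, -0.0506]), array([ 0.4841, -0.0116]), array([ 0.5774, -0.0038])] [ 0.5333   -0.027725]
230 ((534.8611450195312, -31.881925582885742), (93.64061737060547, 41.975276947021484), 2.348834991455078) [ 0.53492227 -0.03056265  0.01630812]
now [ 0.6701 -0.0244  0.2608] psi 2.82 gap 50.2 F [-0.3  0.5  0.1] t 7.65
13 x [[-0.0008, 0.001, -0.1076], [-0.0269, 0.0013, 0.0111]]
```

```bash
cat >> h.py <<'E'
def plates2(p,zt=.010,box=(.25,.7,-.5,-.12)):
    im=cv2.GaussianBlur(p['pixels'].astype(np.float32),(0,0),.6); d=im[...,0]-im[...,2]
    W=world(p); roi=(W[...,0]>box[0])&(W[...,0]<box[1])&(W[...,1]>box[2])&(W[...,1]<box[3])&(W[...,2]<.03)&(W[...,2]>-.02)
    t=np.median(d[roi]); m=roi&(d-t>7)
    m=cv2.morphologyEx(m.astype(np.uint8),cv2.MORPH_CLOSE,np.ones((5,5),np.uint8))
    n,l,st,c=cv2.connectedComponentsWithStats(m); out=[]
    for i in range(1,n):
        if st[i,4]<200 or st[i,4]>900: continue
        v,u=np.nonzero(l==i); P=np.array([ray(p,a,b,zt)[:2] for a,b in zip(u,v)]).astype(np.float32)*1000
        (cx,cy),(w,h),a=cv2.minAreaRect(P)
        if w<h: w,h,a=h,w,a+90
        mo=P-P.mean(0); ev,ec=np.linalg.eigh(np.cov(mo.T)); a2=np.rad2deg(np.arctan2(ec[1,1],ec[0,1]))%180
        out.append((round(cx,1),round(cy,1),round(w,1),round(h,1),round(a%180,1),'mean',P.mean(0).round(1),round(a2,1),st[i,4]))
    return out
E
python3 - <<'E'
from h import *
for n in ('top0','t5','scene0','s5'):
    for a in plates2(load(n+'.npz')): print(n,a)
p=load('top0.npz')
for u,v in ((326.2,240.6),(372,228.4),(334.1,200.8)): print(ray(p,u,v,0)[:2])
E
```

```text
top0 (562.2, -263.6, 92.2, 59.1, 68.3, 'mean', array([ 561.9, -263.2], dtype=float32), np.float64(68.7), np.int32(254))
top0 (474.2, -393.2, 91.9, 57.7, 104.3, 'mean', array([ 473.9, -391.1], dtype=float32), np.float64(104.7), np.int32(225))
top0 (434.7, -240.4, 92.1, 58.4, 84.6, 'mean', array([ 435.1, -239.9], dtype=float32), np.float64(86.3), np.int32(232))
t5 (561.8, -263.9, 93.2, 59.2, 67.9, 'mean', array([ 561.6, -262.7], dtype=float32), np.float64(68.2), np.int32(249))
t5 (474.4, -393.5, 92.6, 57.9, 104.3, 'mean', array([ 474.6, -391.5], dtype=float32), np.float64(105.2), np.int32(231))
t5 (434.5, -240.4, 92.8, 58.8, 84.6, 'mean', array([ 434.7, -239.9], dtype=float32), np.float64(86.5), np.int32(245))
[ 0.43285918 -0.24082322]
[ 0.47698856 -0.3927831 ]
[ 0.56649998 -0.26500699]
```

```bash
python3 - <<'E'
from h import *
plan((.434,-.240,.12,84.6),n=16)
E
```

```text
now [ 0.6701 -0.0244  0.2608] psi 2.82 gap 50.2 F [-0.3  0.5  0.1] t 7.65
16 x [[-0.0007, 0.0008, -0.0892], [-0.0217, 0.0005, 0.009]]
```

move_arm([
  [[0, 0, -0.0892], [-0.0217, 0.0005, 0.004], 0.075],
  [[0, 0, -0.0892], [-0.0217, 0.0005, 0.006], 0.075],
  [[0, 0, -0.0892], [-0.0217, 0.0005, 0.009], 0.075],
  [[0, 0, -0.0892], [-0.0217, 0.0005, 0.009], 0.075],
  [[0, 0, -0.0892], [-0.0217, 0.0005, 0.009], 0.075],
  [[0, 0, -0.0892], [-0.0217, 0.0005, 0.009], 0.075],
  [[0, 0, -0.0892], [-0.0217, 0.0005, 0.009], 0.075],
  [[0, 0, -0.0892], [-0.0217, 0.0005, 0.009], 0.075],
  [[0, 0, -0.0892], [-0.0217, 0.0005, 0.009], 0.075],
  [[0, 0, -0.0892], [-0.0217, 0.0005, 0.009], 0.075],
])

```text
clock: 8.48
ee_pos: [0.4725, -0.1226, 0.1756]
ee_rot: [-0.003, 0.881, 0.473, -0.006]
ft_force: [0.1, -0.5, -0.2]
finger_gap: 0.788
```

```bash
python3 - <<'E'
from h import *
plan((.434,-.240,.12,84.6),n=6)
E
```

```text
now [ 0.4725 -0.1226  0.1756] psi 56.44 gap 74.8 F [ 0.1 -0.5 -0.2] t 8.48
6 x [[-0.0022, 0.0009, -0.0819], [-0.0207, 0.0014, 0.0094]]
```

move_arm([
  [[0, 0, -0.0819], [-0.0207, 0.0014, 0.0094], 0.075],
  [[0, 0, -0.0819], [-0.0207, 0.0014, 0.0094], 0.075],
  [[0, 0, -0.0819], [-0.0207, 0.0014, 0.0094], 0.075],
  [[0, 0, -0.0819], [-0.0207, 0.0014, 0.0094], 0.075],
  [[0, 0, -0.06], [-0.015, 0.001, 0.0094], 0.075],
  [[0, 0, -0.03], [-0.007, 0, 0.0094], 0.075],
  [[0, 0, 0], [0, 0, 0], 0.075],
  [[0, 0, 0], [0, 0, 0], 0.075],
])

```text
clock: 9.15
ee_pos: [0.4262, -0.2251, 0.1136]
ee_rot: [-0.007, 0.757, 0.654, -0.007]
ft_force: [0.8, 0.4, -0.2]
finger_gap: 0.784
```

```bash
python3 - <<'E'
from h import *
for a in plates2(robot.snapshot('top')): print(a)
plan((.434,-.240,.05,84.6),n=3)
E
```

```text
(556.3, -263.6, 96.1, 69.5, 68.3, 'mean', array([ 557.9, -263.5], dtype=float32), np.float64(65.7), np.int32(281))
(456.0, -378.5, 133.5, 87.5, 108.6, 'mean', array([ 468.3, -383.7], dtype=float32), np.float64(109.7), np.int32(301))
now [ 0.4263 -0.2249  0.1137] psi 81.69 gap 75.0 F [-0.1 -0.7  0.2] t 9.2
3 x [[-0.0064, 0.0001, -0.0169], [-0.0047, 0.0035, 0.0212]]
```

move_arm([
  [[-0.006, 0, -0.017], [-0.0047, 0.0035, 0.016], 0.075],
  [[-0.006, 0, -0.017], [-0.0047, 0.0035, 0.02], 0.075],
  [[-0.006, 0, -0.017], [-0.0047, 0.0035, 0.016], 0.075],
  [[0, 0, 0], [0, 0, 0.005], 0.075],
  [[0, 0, 0], [0, 0, 0], 0.075],
])

```text
clock: 9.62
ee_pos: [0.4362, -0.2379, 0.0579]
ee_rot: [0.002, 0.74, 0.673, 0.0]
ft_force: [-1.1, -0.3, 0.7]
finger_gap: 0.794
```

```bash
python3 - <<'E'
from h import *
plan((.4345,-.240,.004,84.6),n=3)
E
```

```text
now [ 0.4362 -0.2379  0.0579] psi 84.6 gap 75.4 F [-1.1 -0.3  0.7] t 9.62
3 x [[0.0014, 0.001, -0.0], [-0.0007, -0.0006, 0.018]]
```

move_arm([
  [[0.001, 0.001, 0], [-0.0008, -0.0006, 0.016], 0.075],
  [[0.001, 0.001, 0], [-0.0008, -0.0006, 0.016], 0.075],
  [[0, 0, 0], [-0.0006, -0.0006, 0.012], 0.075],
  [[0, 0, 0], [0, 0, 0.005], 0.075],
  [[0, 0, 0], [0, 0, 0], 0.075],
])

```text
clock: 10.03
ee_pos: [0.4363, -0.2381, 0.0122]
ee_rot: [0.003, 0.74, 0.672, 0.001]
ft_force: [-0.5, -0.4, -0.1]
finger_gap: 0.787
```

```bash
python3 - <<'E'
from h import *
plan((.4345,-.240,.004,84.6),n=1)
E
```

```text
now [ 0.4363 -0.2381  0.0122] psi 84.47 gap 74.8 F [-0.5 -0.4 -0.1] t 10.03
1 x [[0.0059, 0.0034, -0.0022], [-0.002, -0.0017, 0.0082]]
```

move_arm([
  [[0.003, 0.002, 0], [-0.0025, -0.0025, 0.007], 0.075],
  [[0, 0, 0], [0, 0, 0], 0.065],
  [[0, 0, 0], [0, 0, 0.001], 0.05],
  [[0, 0, 0], [0, 0, 0], 0.05],
  [[0, 0, 0], [0, 0, 0], 0.05],
  [[0, 0, 0], [0, 0, 0], 0.05],
], force=15)

```text
clock: 10.53
ee_pos: [0.4347, -0.2407, 0.0069]
ee_rot: [0.003, 0.74, 0.672, 0.001]
ft_force: [-0.4, 0.6, -0.5]
finger_gap: 0.586
```

```bash
python3 - <<'E'
from h import *
plan((.4345,-.240,.12,84.6),(.534,-.0325,.12,2.6))
E
```

```text
now [ 0.4347 -0.2407  0.0069] psi 84.46 gap 55.7 F [-0.4  0.6 -0.5] t 10.53
4 x [[0.0015, 0.0008, -0.0006], [0.0001, 0.0001, -0.0283]]
14 x [[0.0, 0.0, 0.1022], [0.0171, -0.0055, 0.0]]
```

move_arm([
  [[0, 0, 0], [0, 0, 0], 0.063],
  [[0.003, 0.002, 0], [0, 0, 0.003], 0.063],
  [[0, 0, 0], [0, 0, 0.0025], 0.063],
  [[0, 0, 0], [0, 0, 0], 0.063],
])

```text
clock: 10.87
ee_pos: [0.4349, -0.2409, 0.0015]
ee_rot: [0.002, 0.741, 0.672, 0.001]
ft_force: [-0.9, 0.2, -0.1]
finger_gap: 0.663
```

```bash
python3 - <<'E'
from h import *
plan((.4345,-.240,.003,84.6),n=1)
E
```

```text
now [ 0.4349 -0.2409  0.0015] psi 84.45 gap 63.0 F [-0.9  0.2 -0.1] t 10.87
1 x [[0.0037, 0.0017, -0.0027], [0.0008, -0.0005, -0.0015]]
```

move_arm([
  [[0, 0, 0], [0, 0, -0.001], 0.05],
  [[0, 0, 0], [0, 0, 0], 0.05],
  [[0, 0, 0], [0, 0, 0], 0.05],
  [[0, 0, 0], [0, 0, 0], 0.05],
  [[0.002, 0.001, 0], [0, 0, -0.015], 0.05],
  [[0, 0, 0], [0, 0, -0.03], 0.05],
  [[0, 0, 0], [0, 0, -0.03], 0.05],
  [[0, 0, 0], [0, 0, -0.025], 0.05],
  [[0, 0, 0], [0, 0, -0.01], 0.05],
], force=20)

```text
clock: 11.62
ee_pos: [0.4331, -0.2396, 0.1135]
ee_rot: [-0.004, 0.741, 0.672, -0.001]
ft_force: [0.3, 0.2, -1.3]
finger_gap: 0.586
```

```bash
python3 - <<'E'
from h import *
plan((.534,-.0325,.12,2.6))
s=robot.snapshot('scene'); save(s,'s6',5,(200,130,340,250))
E
```

```text
now [ 0.4331 -0.2396  0.1135] psi 84.44 gap 55.7 F [ 0.3  0.2 -1.3] t 11.62
13 x [[-0.0006, 0.0001, 0.1099], [0.0184, -0.0058, -0.0005]]
```

View pics/s6.png

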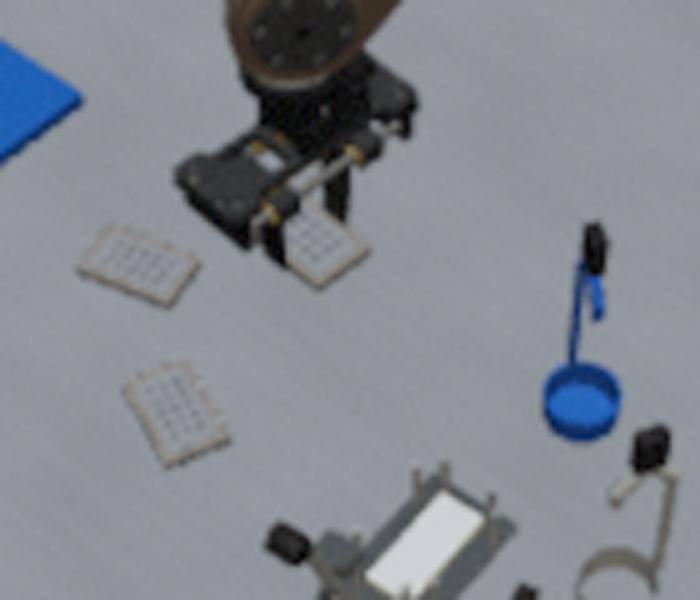

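```bash
python3 - <<'E'
from h import *
plan((.5345,-.0328,.12,2.7),n=15)
E
```

```text
now [ 0.4334 -0.2399  0.1142] psi 84.44 gap 55.8 F [ 0.2 -0.   2.2] t 11.67
15 x [[-0.0004, 0.0001, 0.0951], [0.0159, -0.0051, -0.0004]]
```

move_arm([
  [[0, 0, 0.0951], [0.0159, -0.0051, -0.001], 0.05],
  [[0, 0, 0.0951], [0.0159, -0.0051, -0.001], 0.05],
  [[0, 0, 0.0951], [0.0159, -0.0051, -0.001], 0.05],
  [[0, 0, 0.0951], [0.0159, -0.0051, -0.001], 0.05],
  [[0, 0, 0.0951], [0.0159, -0.0051, -0.001], 0.05],
  [[0, 0, 0.0951], [0.0159, -0.0051, -0.001], 0.05],
  [[0, 0, 0.0951], [0.0159, -0.0051, -0.001], 0.05],
  [[0, 0, 0.0951], [0.0159, -0.0051, -0.001], 0.05],
  [[0, 0, 0.0951], [0.0159, -0.0051, -0.001], 0.05],
  [[0, 0, 0.0951], [0.0159, -0.0051, -0.001], 0.05],
])

```text
clock: 12.5
ee_pos: [0.4677, -0.0786, 0.1203]
ee_rot: [-0.003, 0.972, 0.236, -0.004]
ft_force: [0.5, 0.3, -1.5]
finger_gap: 0.586
```

```bash
python3 - <<'E'
from h import *
plan((.5345,-.0328,.12,2.7),n=5)
E
```

```text
now [ 0.4677 -0.0786  0.1203] psi 27.28 gap 55.7 F [ 0.5  0.3 -1.5] t 12.5
5 x [[-0.0013, 0.0014, 0.0858], [0.0156, -0.0048, 0.0]]
```

move_arm([
  [[0, 0, 0.0858], [0.0156, -0.0048, 0], 0.05],
  [[0, 0, 0.0858], [0.0156, -0.0048, 0], 0.05],
  [[0, 0, 0.0858], [0.0156, -0.0048, 0], 0.05],
  [[0, 0, 0.07], [0.013, -0.004, 0], 0.05],
  [[0, 0, 0.03], [0.006, -0.002, 0], 0.05],
  [[0, 0, 0.02], [0, 0, 0], 0.05],
  [[0, 0, 0], [0, 0, 0], 0.05],
  [[0, 0, 0], [0, 0, 0], 0.05],
])

```text
clock: 13.17
ee_pos: [0.5248, -0.0323, 0.1134]
ee_rot: [-0.003, 0.999, 0.038, -0.008]
ft_force: [0.2, 0.0, -0.8]
finger_gap: 0.585
```

```bash
python3 - <<'E'
from h import *
plan((.5345,-.0328,.08,2.7),n=3)
E
```

```text
now [ 0.5248 -0.0323  0.1134] psi 4.41 gap 55.6 F [ 0.2  0.  -0.8] t 13.17
3 x [[-0.0023, 0.0051, 0.01], [0.0033, 0.0004, 0.0111]]
```

move_arm([
  [[-0.0023, 0.0051, 0.01], [0.0036, 0.0004, 0.011], 0.05],
  [[-0.0023, 0.0051, 0.01], [0.0036, 0.0004, 0.011], 0.05],
  [[-0.0023, 0.0051, 0.01], [0.0036, 0.0004, 0.011], 0.05],
  [[0, 0, 0], [0, 0, 0], 0.05],
  [[0, 0, 0], [0, 0, 0], 0.05],
])

```text
clock: 13.58
ee_pos: [0.5342, -0.0333, 0.0779]
ee_rot: [-0.0, 1.0, 0.025, -0.001]
ft_force: [0.1, -0.6, -0.8]
finger_gap: 0.584
```

```bash
python3 - <<'E'
from h import *
plan((.5345,-.0328,.06,2.7),n=1)
s=robot.snapshot('scene'); save(s,'s7',7,(240,190,340,270))
E
```

```text
now [ 0.5342 -0.0333  0.0779] psi 2.81 gap 55.5 F [ 0.1 -0.6 -0.8] t 13.58
1 x [[-0.0001, 0.0011, 0.0019], [0.0004, -0.0005, 0.0179]]
```

View pics/s7.png

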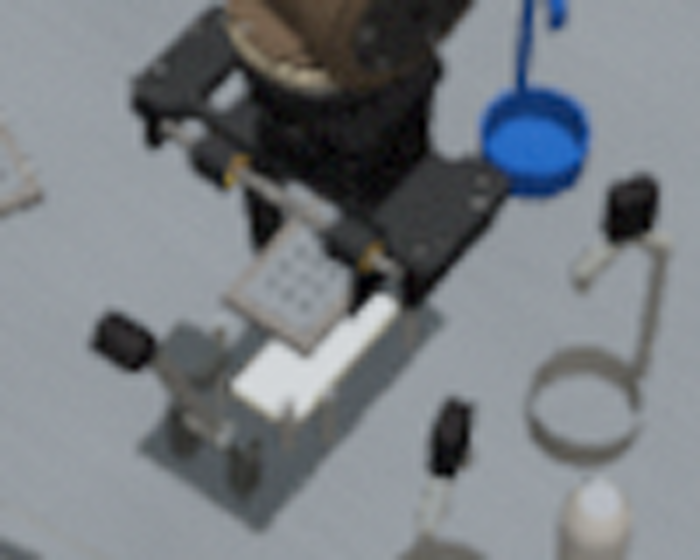

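move_arm([
  [[0, 0, 0.001], [0.0003, -0.0005, 0.012], 0.05],
  [[0, 0, 0.001], [0, 0, 0.012], 0.05],
  [[0, 0, 0], [0, 0, 0.008], 0.05],
  [[0, 0, 0], [0, 0, 0.002], 0.05],
  [[0, 0, 0], [0, 0, 0], 0.05],
])

```text
clock: 14.05
ee_pos: [0.5347, -0.0334, 0.0455]
ee_rot: [0.0, 1.0, 0.024, 0.001]
ft_force: [-0.4, -0.4, -1.4]
finger_gap: 0.586
```

```bash
python3 - <<'E'
from h import *
plan((.5345,-.0328,.018,2.7),n=1)
s=robot.snapshot('scene'); save(s,'s8',7,(240,190,340,270))
E
```

```text
now [ 0.5347 -0.0334  0.0455] psi 2.79 gap 55.7 F [-0.4 -0.4 -1.4] t 14.05
1 x [[0.0005, -0.0019, 0.0016], [-0.0002, -0.0007, 0.0275]]
```

View pics/s8.png

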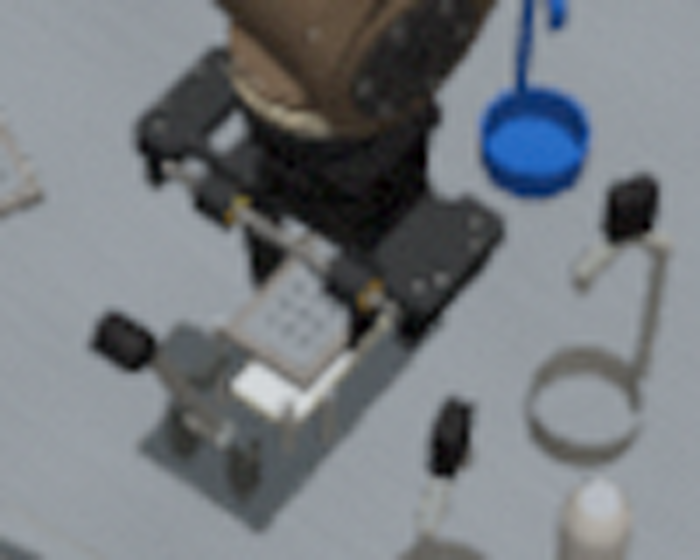

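move_arm([
  [[0, 0, 0], [0, -0.0005, 0.012], 0.05],
  [[0, 0, 0], [0, 0, 0.01], 0.05],
  [[0, 0, 0], [0, 0, 0.004], 0.05],
  [[0, 0, 0], [0, 0, 0], 0.05],
])

```text
clock: 14.43
ee_pos: [0.5359, -0.0332, 0.0208]
ee_rot: [0.001, 1.0, 0.025, 0.003]
ft_force: [-0.2, -0.3, -1.0]
finger_gap: 0.591
```

```bash
python3 - <<'E'
from h import *
plan((.5345,-.0328,.018,2.7),n=1)
E
```

```text
now [ 0.5359 -0.0332  0.0208] psi 2.81 gap 56.1 F [-0.2 -0.3 -1. ] t 14.43
1 x [[0.0014, -0.0054, 0.0019], [-0.0014, -0.0005, 0.0028]]
```

move_arm([
  [[0.001, -0.004, 0], [-0.001, 0, 0.0025], 0.05],
  [[0, 0, 0], [0, 0, 0], 0.05],
  [[0, 0, 0], [0, 0, 0], 0.06],
  [[0, 0, 0], [0, 0, 0], 0.066],
  [[0, 0, 0], [0, 0, -0.01], 0.066],
  [[0, 0, 0], [0, 0, -0.025], 0.066],
  [[0, 0, 0], [0, 0, -0.035], 0.066],
  [[0, 0, 0], [0, 0, -0.035], 0.066],
  [[0, 0, 0], [0, 0, -0.03], 0.066],
  [[0, 0, 0], [0, 0, -0.01], 0.066],
])

```text
clock: 15.27
ee_pos: [0.5335, -0.0331, 0.1718]
ee_rot: [-0.0, 1.0, 0.025, -0.001]
ft_force: [-0.2, 0.7, -0.0]
finger_gap: 0.693
```

```bash
python3 - <<'E'
from h import *
s=robot.snapshot('scene'); save(s,'s9',7,(240,190,340,270))
t=robot.snapshot('top')
for a in plates2(t): print(a)
plan((.562,-.264,.15,68.1))
E
```

```text
(561.9, -263.7, 91.9, 59.2, 67.9, 'mean', array([ 561.8, -262.7], dtype=float32), np.float64(67.7), np.int32(247))
(474.3, -393.2, 91.9, 57.9, 104.3, 'mean', array([ 474.8, -390.8], dtype=float32), np.float64(105.7), np.int32(235))
now [ 0.5334 -0.0331  0.1702] psi 2.81 gap 66.0 F [-0.2 -0.5 -0.7] t 15.37
11 x [[-0.0002, 0.0002, -0.1036], [-0.0096, 0.0202, 0.0018]]
```

View pics/s9.png

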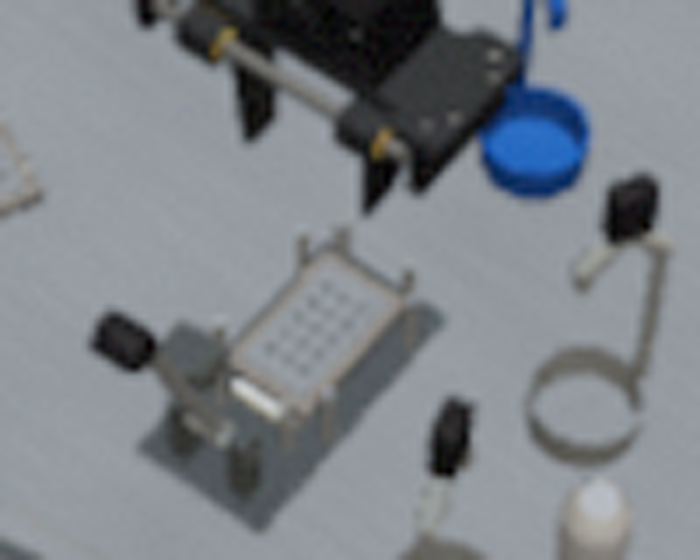

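move_arm([
  [[0, 0, -0.1036], [-0.0096, 0.0202, 0.0018], 0.075],
  [[0, 0, -0.1036], [-0.0096, 0.0202, 0.0018], 0.075],
  [[0, 0, -0.1036], [-0.0096, 0.0202, 0.0018], 0.075],
  [[0, 0, -0.1036], [-0.0096, 0.0202, 0.0018], 0.075],
  [[0, 0, -0.1036], [-0.0096, 0.0202, 0.0018], 0.075],
  [[0, 0, -0.1036], [-0.0096, 0.0202, 0.0018], 0.075],
  [[0, 0, -0.1036], [-0.0096, 0.0202, 0.0018], 0.075],
  [[0, 0, -0.1036], [-0.0096, 0.0202, 0.0018], 0.075],
  [[0, 0, -0.1036], [-0.0096, 0.0202, 0.0018], 0.075],
])

```text
clock: 16.12
ee_pos: [0.5344, -0.2295, 0.1499]
ee_rot: [-0.005, 0.871, 0.491, -0.003]
ft_force: [1.0, 0.5, -0.2]
finger_gap: 0.788
```

```bash
python3 - <<'E'
from h import *
plan((.562,-.2637,.10,68),n=4)
t=robot.snapshot('top'); save(t,'t10',8,(230,165,310,245)); np.savez('t10.npz',**t)
s=robot.snapshot('scene'); save(s,'s10',8,(240,200,330,270)); np.savez('s10.npz',**s)
E
```

```text
now [ 0.5344 -0.2295  0.1499] psi 58.76 gap 74.8 F [ 1.   0.5 -0.2] t 16.12
4 x [[-0.0028, 0.0001, -0.0403], [-0.0043, 0.0102, 0.0124]]
```

View pics/t10.png

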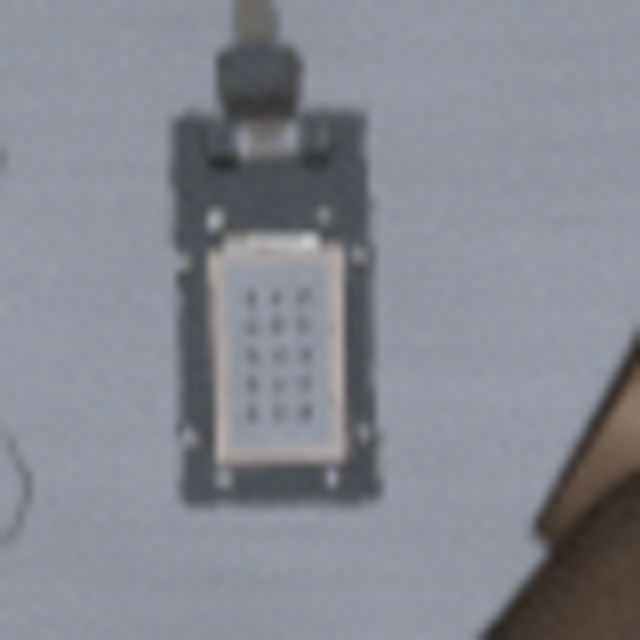

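View pics/s10.png

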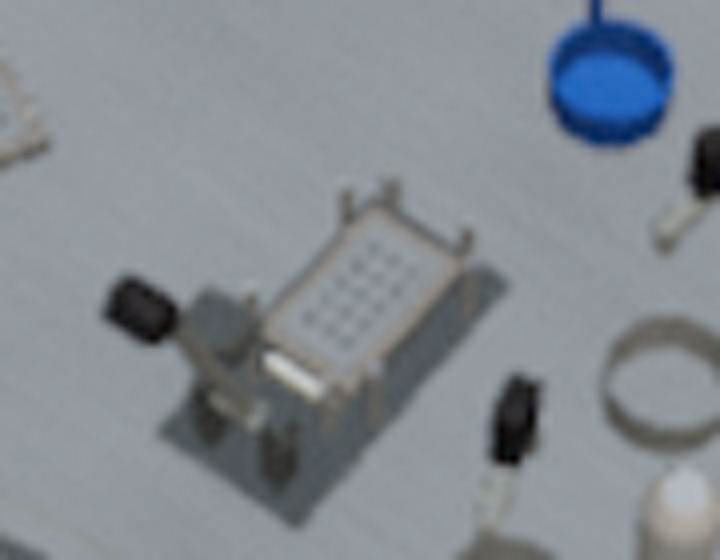

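```bash
cat >> h.py <<'E'
def hplate(p,zt,thr=4,show=None):
    # corners of plate frame in holder by colour
    im=cv2.GaussianBlur(p['pixels'].astype(np.float32),(0,0),.6); d=im[...,0]-im[...,2]
    g=np.array([[ray(p,u,v,zt)[:2] for u in range(560)] for v in range(160,290)]); 
    sub=d[160:290]; roi=(abs(g[...,0]-.534)<.065)&(abs(g[...,1]+.033)<.045)
    m=(roi&(sub>thr)).astype(np.uint8); m=cv2.morphologyEx(m,cv2.MORPH_CLOSE,np.ones((3,3),np.uint8))
    n,l,st,c=cv2.connectedComponentsWithStats(m); i=1+np.argmax(st[1:,4]); P=(g[l==i]*1000).astype(np.float32)
    return cv2.minAreaRect(P),len(P)
E
python3 - <<'E'
from h import *
t=load('t10.npz'); s=load('s10.npz')
for thr in (-5,0,5,10): 
    print(thr,hplate(t,.026,thr),hplate(s,.026,thr))
T=lambda u,v,z: (ray(t,u/8+230-.5+.06,v/8+165-.44,z)[:2]*1000).round(1)
print('plate corners',T(208,250,.026),T(345,248,.026),T(347,462,.026),T(217,464,.026), np.mean([T(208,250,.026),T(345,248,.026),T(347,462,.026),T(217,464,.026)],0))
P=[T(216,217,.05),T(325,215,.05),T(360,255,.05),T(366,432,.05),T(332,478,.05),T(224,480,.05),T(188,436,.05),T(182,261,.05)]
print('posts',P,np.mean(P,0))
E
```

```text
-5 (((535.8861694335938, -31.538742065429688), (98.92295837402344, 65.78707885742188), 1.293458104133606), 258) (((536.2818603515625, -32.40338134765625), (88.1421890258789, 124.37097930908203), 89.61643981933594), 328)
0 (((535.9022827148438, -33.114219665527344), (92.40872192382812, 55.917659759521484), 1.4059242010116577), 146) (((537.5889892578125, -29.82236099243164), (117.64411926269531, 81.54334259033203), 3.363614797592163), 210)
5 (((561.2997436523438, -57.047245025634766), (29.897706985473633, 3.2704756259918213), 8.41915512084961), 11) (((578.2299194335938, -26.689908981323242), (23.70162582397461, 52.8189582824707), 10.166448593139648), 51)Traceback (most recent call last):
  File "<stdin>", line 4, in <module>
  File "h.py", line 65, in hplate
    n,l,st,c=cv2.connectedComponentsWithStats(m); i=1+np.argmax(st[1:,4]); P=(g[l==i]*1000).astype(np.float32)
                                                      ~~~~~~~~~^^^^^^^^^^
    return _wrapfunc(a, 'argmax', axis=axis, out=out, **kwds)
    return bound(*args, **kwds)
ValueError: attempt to get argmax of an empty sequence
```

```bash
python3 - <<'E'
from h import *
t=load('t10.npz')
T=lambda u,v,z: (ray(t,u/8+230-.44,v/8+165-.44,z)[:2]*1000).round(1)
c=[T(208,250,.026),T(345,248,.026),T(347,462,.026),T(217,464,.026)]
print('plate corners',*c, np.mean(c,0))
P=[T(216,217,.05),T(325,215,.05),T(360,255,.05),T(366,432,.05),T(332,478,.05),T(224,480,.05),T(188,436,.05),T(182,261,.05)]
print('posts',*P,np.mean(P,0))
E
```

```text
plate corners [575.4  -2.7] [577.5 -59.2] [489.4 -62. ] [487.3  -8.6] [532.4   -33.125]
posts [587.   -6.9] [588.8 -51. ] [572.8 -65.6] [501.2 -69.6] [482.3 -56.3] [480.5 -12.7] [498.    2.3] [568.8   6.5] [534.925  -31.6625]
```

move_arm([
  [[0, 0, 0], [0, 0, 0], 0.075],
  [[-0.0028, 0, -0.0403], [-0.0043, 0.0102, 0.0124], 0.075],
  [[-0.0028, 0, -0.0403], [-0.0043, 0.0102, 0.0124], 0.075],
  [[-0.0028, 0, -0.0403], [-0.0043, 0.0102, 0.0124], 0.075],
  [[-0.0028, 0, -0.03], [-0.0043, 0.008, 0.0124], 0.075],
  [[0, 0, 0], [0, 0, 0.005], 0.075],
  [[0, 0, 0], [0, 0, 0], 0.075],
])

```text
clock: 16.8
ee_pos: [0.5583, -0.2595, 0.0904]
ee_rot: [-0.002, 0.834, 0.552, -0.001]
ft_force: [-0.4, 0.7, 0.1]
finger_gap: 0.792
```

```bash
python3 - <<'E'
from h import *
plan((.562,-.265,.03,68),n=3)
E
```

```text
now [ 0.5583 -0.2595  0.0904] psi 66.94 gap 75.2 F [-0.4  0.7  0.1] t 16.8
3 x [[-0.0018, -0.0002, -0.0061], [-0.0012, 0.0019, 0.0201]]
```

move_arm([
  [[-0.002, 0, -0.006], [-0.0012, 0.0019, 0.02], 0.075],
  [[-0.002, 0, -0.006], [-0.0012, 0.0019, 0.02], 0.075],
  [[-0.002, 0, -0.006], [-0.0012, 0.0019, 0.018], 0.075],
  [[0, 0, 0], [0, 0, 0.008], 0.075],
  [[0, 0, 0], [0, 0, 0], 0.075],
])

```text
clock: 17.22
ee_pos: [0.5612, -0.2608, 0.0255]
ee_rot: [0.0, 0.831, 0.556, 0.001]
ft_force: [1.0, -0.2, 0.1]
finger_gap: 0.787
```

```bash
python3 - <<'E'
from h import *
plan((.562,-.265,.003,68),n=2)
E
```

```text
now [ 0.5612 -0.2608  0.0255] psi 67.61 gap 74.8 F [ 1.  -0.2  0.1] t 17.22
2 x [[0.0008, -0.0004, -0.0034], [-0.0018, 0.0011, 0.0112]]
```

move_arm([
  [[0, 0, -0.004], [-0.002, 0.0015, 0.011], 0.075],
  [[0, 0, -0.003], [-0.002, 0.0015, 0.008], 0.075],
  [[0, 0, 0], [0, 0, 0.003], 0.075],
  [[0, 0, 0], [0, 0, 0], 0.075],
])

```text
clock: 17.55
ee_pos: [0.5632, -0.2654, 0.0045]
ee_rot: [0.002, 0.829, 0.559, 0.001]
ft_force: [-0.4, 1.6, -0.0]
finger_gap: 0.79
```

```bash
python3 - <<'E'
from h import *
plan((.562,-.265,.002,68),n=1)
E
```

```text
now [ 0.5632 -0.2654  0.0045] psi 67.96 gap 75.0 F [-0.4  1.6 -0. ] t 17.55
1 x [[0.0041, -0.0003, -0.0007], [-0.0001, -0.0013, 0.0025]]
```

move_arm([
  [[0.002, 0, 0], [0, -0.001, 0.0025], 0.07],
  [[0, 0, 0], [0, 0, 0], 0.055],
  [[0, 0, 0], [0, 0, 0], 0.05],
  [[0, 0, 0], [0, 0, 0], 0.05],
  [[0, 0, 0], [0, 0, 0], 0.05],
  [[0, 0, 0], [0, 0, 0], 0.05],
])

```text
clock: 18.05
ee_pos: [0.5627, -0.2654, 0.0031]
ee_rot: [0.001, 0.829, 0.559, 0.001]
ft_force: [0.1, -0.2, -1.4]
finger_gap: 0.584
```

```bash
python3 - <<'E'
from h import *
plan((.562,-.265,.12,68),(.5365,-.0322,.13,2.9))
E
```

```text
now [ 0.5627 -0.2654  0.0031] psi 67.91 gap 55.5 F [ 0.1 -0.2 -1.4] t 18.05
4 x [[0.0009, -0.0, -0.0004], [0.0, -0.0001, -0.0292]]
11 x [[0.0, 0.0, 0.1033], [0.012, -0.019, -0.0009]]
```

move_arm([
  [[0.001, 0, 0], [0, 0, -0.015], 0.05],
  [[0, 0, 0], [0, 0, -0.03], 0.05],
  [[0, 0, 0], [0, 0, -0.035], 0.05],
  [[0, 0, 0.05], [0.004, -0.01, -0.035], 0.05],
  [[0, 0, 0.1], [0.012, -0.019, -0.01], 0.05],
  [[0, 0, 0.1], [0.012, -0.019, 0], 0.05],
  [[0, 0, 0.1], [0.012, -0.019, 0], 0.05],
  [[0, 0, 0.1], [0.012, -0.019, 0], 0.05],
  [[0, 0, 0.1], [0.012, -0.019, 0], 0.05],
])

```text
clock: 18.8
ee_pos: [0.5131, -0.1537, 0.1343]
ee_rot: [0.001, 0.954, 0.3, 0.002]
ft_force: [0.1, -0.4, -0.9]
finger_gap: 0.588
```

```bash
python3 - <<'E'
from h import *
plan((.5365,-.0322,.13,2.9))
E
```

```text
now [ 0.5131 -0.1537  0.1343] psi 34.94 gap 55.8 F [ 0.1 -0.4 -0.9] t 18.8
6 x [[0.0005, -0.0006, 0.0932], [0.0112, -0.0176, 0.0007]]
```

move_arm([
  [[0, 0, 0.0932], [0.0112, -0.0176, 0.0007], 0.05],
  [[0, 0, 0.0932], [0.0112, -0.0176, 0.0007], 0.05],
  [[0, 0, 0.0932], [0.0112, -0.0176, 0.0007], 0.05],
  [[0, 0, 0.0932], [0.0112, -0.0176, 0.0007], 0.05],
  [[0, 0, 0.06], [0.008, -0.012, 0.005], 0.05],
  [[0, 0, 0.03], [0.004, -0.006, 0.008], 0.05],
  [[0, 0, 0], [0, 0, 0.008], 0.05],
  [[0, 0, 0], [0, 0, 0], 0.05],
])

```text
clock: 19.47
ee_pos: [0.5286, -0.0422, 0.1118]
ee_rot: [0.001, 0.998, 0.06, 0.003]
ft_force: [-0.7, -0.8, -0.1]
finger_gap: 0.589
```

```bash
python3 - <<'E'
from h import *
plan((.5365,-.0322,.08,2.9),n=3)
E
```

```text
now [ 0.5286 -0.0422  0.1118] psi 6.9 gap 55.9 F [-0.7 -0.8 -0.1] t 19.47
3 x [[0.0008, -0.0022, 0.0233], [0.0029, -0.0031, 0.0106]]
```

move_arm([
  [[0, -0.002, 0.0233], [0.0029, -0.0033, 0.0106], 0.05],
  [[0, -0.002, 0.0233], [0.0029, -0.0033, 0.0106], 0.05],
  [[0, -0.002, 0.0233], [0.0029, -0.0033, 0.0106], 0.05],
  [[0, 0, 0], [0, 0, 0], 0.05],
  [[0, 0, 0], [0, 0, 0], 0.05],
])

```text
clock: 19.88
ee_pos: [0.5361, -0.0341, 0.0795]
ee_rot: [0.001, 1.0, 0.026, 0.0]
ft_force: [0.5, 0.5, -0.9]
finger_gap: 0.59
```

```bash
python3 - <<'E'
from h import *
plan((.5365,-.0322,.05,2.9),n=2)
s=robot.snapshot('scene'); save(s,'s11',7,(240,190,340,270))
E
```

```text
now [ 0.5361 -0.0341  0.0795] psi 3.02 gap 56.1 F [ 0.5  0.5 -0.9] t 19.88
2 x [[0.0014, -0.0001, 0.001], [0.0003, -0.001, 0.0147]]
```

View pics/s11.png

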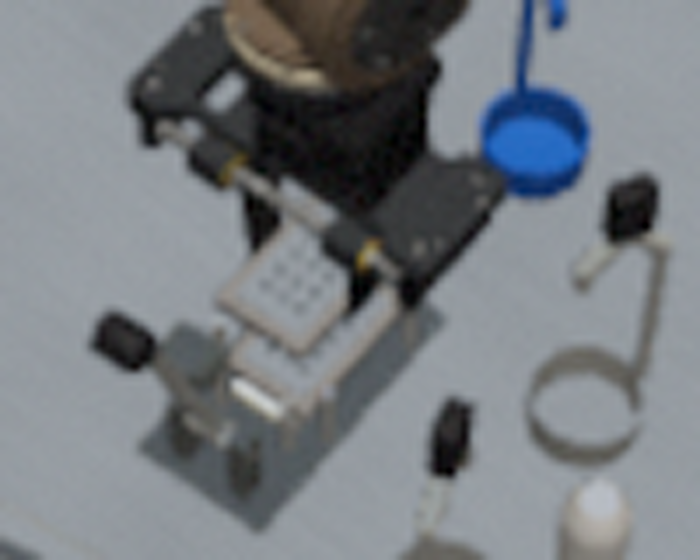

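```bash
python3 - <<'E'
from h import *
s=load('s10.npz')
f=lambda u,v,z:(ray(s,u/7+240-.43,v/7+190-.43,z)[:2]*1000).round(1)
print('plate1 in hand tcp 534.2,-33.3', f(222,297,.086),f(305,345,.086))
print('plate2 in hand tcp 536.1,-34.1', f(215,297,.0865),f(302,346,.0865))
print('placed plate1', f(230,352,.026),f(300,396,.026))
E
```

```text
plate1 in hand tcp 534.2,-33.3 [578.1 -55.2] [572.7  -4.9]
plate2 in hand tcp 536.1,-34.1 [580.7 -57.6] [574.4  -5.4]
placed plate1 [572.1 -56.8] [568.8 -11.5]
```

move_arm([
  [[0.001, 0, 0.001], [0.0008, -0.0012, 0.01], 0.05],
  [[0.001, 0, 0.001], [0.0006, -0.0012, 0.01], 0.05],
  [[0, 0, 0], [0, 0, 0.01], 0.05],
  [[0, 0, 0], [0, 0, 0], 0.05],
  [[0, 0, 0], [0, 0, 0], 0.05],
])

```text
clock: 20.35
ee_pos: [0.5375, -0.0329, 0.0481]
ee_rot: [0.001, 1.0, 0.026, 0.001]
ft_force: [0.8, 0.3, -0.8]
finger_gap: 0.584
```

```bash
python3 - <<'E'
from h import *
plan((.5373,-.0318,.031,2.9),n=2)
E
```

```text
now [ 0.5375 -0.0329  0.0481] psi 2.96 gap 55.5 F [ 0.8  0.3 -0.8] t 20.35
2 x [[0.0006, -0.0012, 0.0005], [-0.0001, -0.0006, 0.0085]]
```

move_arm([
  [[0.001, -0.001, 0], [0, -0.001, 0.01], 0.05],
  [[0, 0, 0], [0, 0, 0.006], 0.05],
  [[0, 0, 0], [0, 0, 0.002], 0.05],
  [[0, 0, 0], [0, 0, 0], 0.05],
])

```text
clock: 20.68
ee_pos: [0.5378, -0.0319, 0.0285]
ee_rot: [0.0, 1.0, 0.026, 0.001]
ft_force: [-2.8, -0.3, 13.2]
finger_gap: 0.587
```

```bash
python3 - <<'E'
from h import *
plan((.5373,-.0318,.029,2.9),n=1)
E
```

```text
now [ 0.5378 -0.0319  0.0285] psi 2.98 gap 55.7 F [-2.8 -0.3 13.2] t 20.68
1 x [[0.0002, -0.0018, 0.0013], [-0.0004, -0.0001, -0.0005]]
```

move_arm([
  [[0, 0, 0], [0, 0, -0.0005], 0.058],
  [[0, 0, 0], [0, 0, 0], 0.066],
  [[0, 0, 0], [0, 0, -0.01], 0.066],
  [[0, 0, 0], [0, 0, -0.025], 0.066],
  [[0, 0, 0], [0, 0, -0.035], 0.066],
  [[0, 0, 0], [0, 0, -0.035], 0.066],
  [[0, 0, 0], [0, 0, -0.02], 0.066],
  [[0, 0, 0], [0, 0, 0], 0.066],
])

```text
clock: 21.35
ee_pos: [0.5369, -0.0317, 0.1612]
ee_rot: [-0.0, 1.0, 0.026, -0.0]
ft_force: [1.5, -0.1, -0.3]
finger_gap: 0.692
```

```bash
python3 - <<'E'
from h import *
s=robot.snapshot('scene'); save(s,'s12',7,(240,190,340,270))
t=robot.snapshot('top')
for a in plates2(t): print(a)
plan((.4745,-.3935,.12,104.3))
E
```

```text
(474.3, -393.2, 91.8, 57.9, 104.5, 'mean', array([ 474.6, -391. ], dtype=float32), np.float64(105.4), np.int32(234))
now [ 0.5358 -0.0315  0.1578] psi 3.0 gap 65.9 F [ 0.6 -0.7 -0.3] t 21.45
17 x [[-0.0003, 0.0001, -0.104], [-0.0214, 0.0122, 0.0023]]
```

View pics/s12.png

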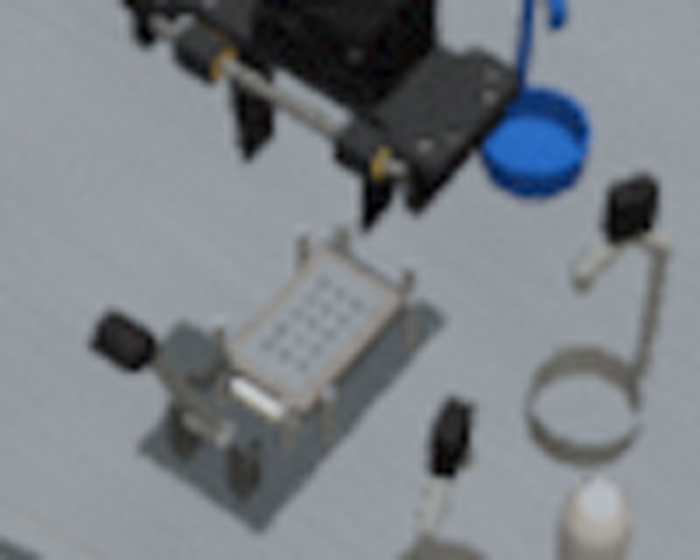

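```bash
python3 - <<'E'
from h import *
plan((.4745,-.394,.10,-75.6),n=17)
E
```

```text
now [ 0.5358 -0.0315  0.1578] psi 3.0 gap 65.9 F [ 0.6 -0.7 -0.3] t 21.45
17 x [[0.0001, 0.0003, 0.0807], [0.0097, 0.0213, 0.0034]]
```

move_arm([
  [[0, 0, 0.0807], [0.0097, 0.0213, 0.0034], 0.075],
  [[0, 0, 0.0807], [0.0097, 0.0213, 0.0034], 0.075],
  [[0, 0, 0.0807], [0.0097, 0.0213, 0.0034], 0.075],
  [[0, 0, 0.0807], [0.0097, 0.0213, 0.0034], 0.075],
  [[0, 0, 0.0807], [0.0097, 0.0213, 0.0034], 0.075],
  [[0, 0, 0.0807], [0.0097, 0.0213, 0.0034], 0.075],
  [[0, 0, 0.0807], [0.0097, 0.0213, 0.0034], 0.075],
  [[0, 0, 0.0807], [0.0097, 0.0213, 0.0034], 0.075],
  [[0, 0, 0.0807], [0.0097, 0.0213, 0.0034], 0.075],
  [[0, 0, 0.0807], [0.0097, 0.0213, 0.0034], 0.075],
])

```text
clock: 22.28
ee_pos: [0.5548, -0.2608, 0.1062]
ee_rot: [-0.0, 0.924, -0.382, -0.013]
ft_force: [-0.4, -0.0, 0.5]
finger_gap: 0.789
```

```bash
python3 - <<'E'
from h import *
plan((.4745,-.394,.10,-75.6),n=7)
t=robot.snapshot('top'); save(t,'t13',8,(230,165,310,245)); np.savez('t13.npz',**t)
for a in plates2(t): print(a)
E
```

```text
now [ 0.5548 -0.2608  0.1062] psi -44.88 gap 74.9 F [-0.4 -0.   0.5] t 22.28
7 x [[0.0024, 0.0031, 0.0766], [0.0102, 0.02, 0.0009]]
```

View pics/t13.png

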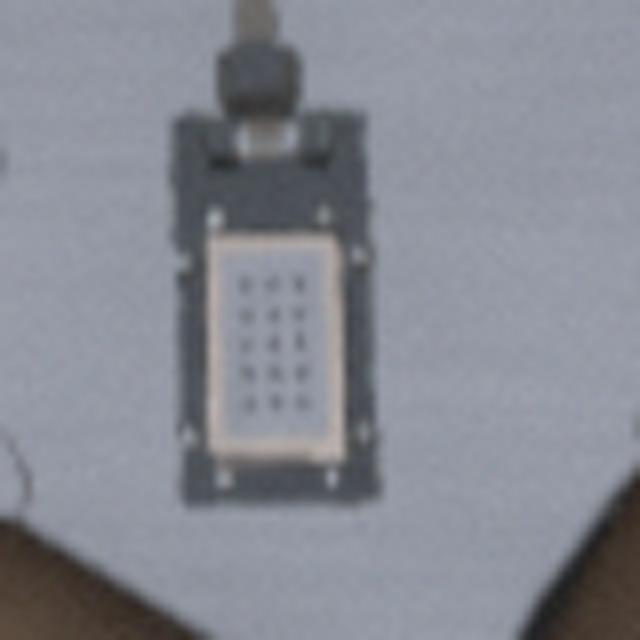

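move_arm([
  [[0.0024, 0.0031, 0.0766], [0.0102, 0.02, 0.0009], 0.075],
  [[0.0024, 0.0031, 0.0766], [0.0102, 0.02, 0.0009], 0.075],
  [[0.0024, 0.0031, 0.0766], [0.0102, 0.02, 0.0009], 0.075],
  [[0.0024, 0.0031, 0.0766], [0.0102, 0.02, 0.0009], 0.075],
  [[0.0024, 0.0031, 0.0766], [0.0102, 0.02, 0.0009], 0.075],
  [[0.0024, 0.0031, 0.0766], [0.01, 0.018, 0.0009], 0.075],
  [[0, 0, 0.03], [0.004, 0.008, 0], 0.075],
  [[0, 0, 0.02], [0, 0, 0], 0.075],
  [[0, 0, 0], [0, 0, 0], 0.075],
])

```text
clock: 23.08
ee_pos: [0.4734, -0.3874, 0.084]
ee_rot: [-0.0, 0.788, -0.615, -0.014]
ft_force: [-0.2, -0.5, -0.1]
finger_gap: 0.791
```

```bash
python3 - <<'E'
from h import *
plan((.4745,-.394,.03,-75.6),n=4)
t=robot.snapshot('top')
for a in plates2(t): print(a)
E
```

```text
now [ 0.4734 -0.3874  0.084 ] psi -75.95 gap 75.1 F [-0.2 -0.5 -0.1] t 23.08
4 x [[0.004, 0.0054, -0.0015], [0.0019, 0.0, 0.0135]]
```

move_arm([
  [[0.004, 0.0054, -0.0015], [0.0018, 0, 0.0135], 0.075],
  [[0.004, 0.0054, -0.0015], [0.0018, 0, 0.0135], 0.075],
  [[0.004, 0.0054, -0.0015], [0.0018, 0, 0.0135], 0.075],
  [[0.004, 0.0054, 0], [0.0018, 0, 0.0115], 0.075],
  [[0, 0, 0], [0, 0, 0], 0.075],
  [[0, 0, 0], [0, 0, 0], 0.075],
])

```text
clock: 23.63
ee_pos: [0.4798, -0.3878, 0.0302]
ee_rot: [-0.0, 0.796, -0.606, 0.001]
ft_force: [-0.1, 0.4, -0.0]
finger_gap: 0.785
```

```bash
python3 - <<'E'
from h import *
plan((.4745,-.394,.003,-75.6),n=2)
s=robot.snapshot('scene'); save(s,'s14',7,(180,150,280,230))
E
```

```text
now [ 0.4798 -0.3878  0.0302] psi -74.57 gap 74.6 F [-0.1  0.4 -0. ] t 23.63
2 x [[-0.0006, -0.0003, 0.009], [0.0023, 0.0034, 0.0136]]
```

View pics/s14.png

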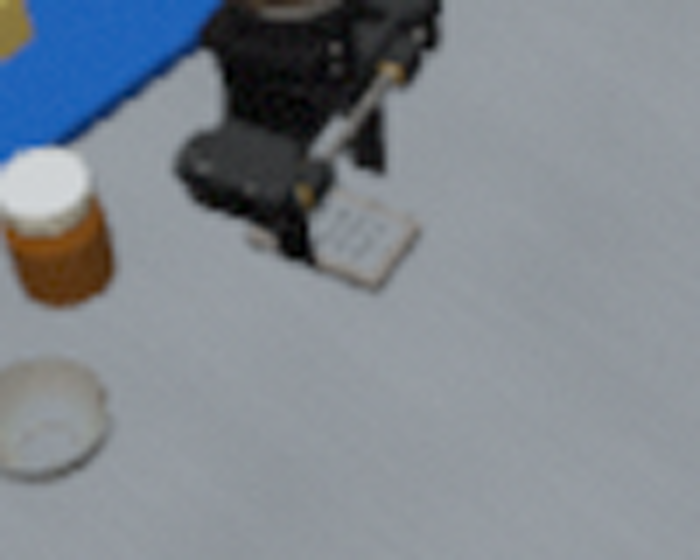

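move_arm([
  [[0, 0, 0.009], [0.0023, 0.0034, 0.006], 0.075],
  [[0, 0, 0.009], [0.0023, 0.0034, 0.008], 0.075],
  [[0, 0, 0], [0, 0, 0.006], 0.075],
  [[0, 0, 0], [0, 0, 0], 0.075],
])

```text
clock: 24.02
ee_pos: [0.4754, -0.3942, 0.0107]
ee_rot: [-0.0, 0.79, -0.613, 0.002]
ft_force: [-0.1, 1.2, -0.9]
finger_gap: 0.791
```

```bash
python3 - <<'E'
from h import *
plan((.4745,-.394,.002,-75.6),n=1)
E
```

```text
now [ 0.4754 -0.3942  0.0107] psi -75.56 gap 75.1 F [-0.1  1.2 -0.9] t 24.02
1 x [[-0.0027, -0.0032, 0.0007], [-0.0005, 0.0009, 0.0087]]
```

move_arm([
  [[-0.001, -0.002, 0], [0, 0.0007, 0.007], 0.075],
  [[0, 0, 0], [0, 0, 0.002], 0.07],
  [[0, 0, 0], [0, 0, 0], 0.06],
  [[0, 0, 0], [0, 0, 0], 0.05],
  [[0, 0, 0], [0, 0, 0], 0.05],
  [[0, 0, 0], [0, 0, 0], 0.05],
  [[0, 0, 0], [0, 0, 0], 0.05],
])

```text
clock: 24.6
ee_pos: [0.4744, -0.3948, 0.0006]
ee_rot: [-0.0, 0.79, -0.613, 0.001]
ft_force: [-0.1, 0.4, -1.0]
finger_gap: 0.588
```

```bash
python3 - <<'E'
from h import *
plan((.4745,-.394,.12,-75.6),(.5345,-.0318,.13,2.9))
E
```

```text
now [ 0.4744 -0.3948  0.0006] psi -75.59 gap 55.9 F [-0.1  0.4 -1. ] t 24.6
4 x [[-0.0003, -0.0001, 0.0001], [-0.0002, -0.0001, -0.0298]]
13 x [[0.0, 0.0, -0.1054], [-0.0153, -0.0265, -0.0008]]
```

move_arm([
  [[0, 0, 0], [0, 0, -0.015], 0.05],
  [[0, 0, 0], [0, 0, -0.03], 0.05],
  [[0, 0, 0], [0, 0, -0.035], 0.05],
  [[0, 0, -0.05], [-0.006, -0.012, -0.035], 0.05],
  [[0, 0, -0.095], [-0.013, -0.022, -0.015], 0.05],
  [[0, 0, -0.095], [-0.0135, -0.0235, -0.003], 0.05],
  [[0, 0, -0.095], [-0.0135, -0.0235, 0], 0.05],
  [[0, 0, -0.095], [-0.0135, -0.0235, 0], 0.05],
  [[0, 0, -0.095], [-0.0135, -0.0235, 0], 0.05],
  [[0, 0, -0.095], [-0.0135, -0.0235, 0], 0.05],
])

```text
clock: 25.43
ee_pos: [0.563, -0.2453, 0.1421]
ee_rot: [-0.0, 0.942, -0.335, 0.003]
ft_force: [1.2, -0.2, -1.3]
finger_gap: 0.584
```

```bash
python3 - <<'E'
from h import *
plan((.5345,-.0318,.13,2.9))
E
```

```text
now [ 0.563  -0.2453  0.1421] psi -39.09 gap 55.5 F [ 1.2 -0.2 -1.3] t 25.43
7 x [[-0.0001, -0.0008, -0.1047], [-0.0151, -0.0276, 0.0017]]
```

move_arm([
  [[0, 0, -0.1], [-0.0148, -0.027, 0.0015], 0.05],
  [[0, 0, -0.1], [-0.0148, -0.027, 0.0015], 0.05],
  [[0, 0, -0.1], [-0.0148, -0.027, 0.0015], 0.05],
  [[0, 0, -0.1], [-0.0148, -0.027, 0.0015], 0.05],
  [[0, 0, -0.1], [-0.0148, -0.027, 0.0015], 0.05],
  [[0, 0, -0.08], [-0.012, -0.022, 0.0015], 0.05],
  [[0, 0, -0.05], [-0.006, -0.01, 0.0015], 0.05],
  [[0, 0, -0.01], [0, 0, 0], 0.05],
  [[0, 0, 0], [0, 0, 0], 0.05],
])

```text
clock: 26.18
ee_pos: [0.5446, -0.0447, 0.132]
ee_rot: [0.001, 1.0, 0.001, 0.005]
ft_force: [0.1, -1.6, -0.5]
finger_gap: 0.589
```

```bash
python3 - <<'E'
from h import *
plan((.5345,-.0318,.09,2.9),n=4)
E
```

```text
now [ 0.5446 -0.0447  0.132 ] psi 0.13 gap 56.0 F [ 0.1 -1.6 -0.5] t 26.18
4 x [[0.0005, -0.0022, -0.0121], [-0.0025, -0.0033, 0.0105]]
```

move_arm([
  [[0, -0.002, -0.012], [-0.0025, -0.0033, 0.0105], 0.05],
  [[0, -0.002, -0.012], [-0.0025, -0.0033, 0.0105], 0.05],
  [[0, -0.002, -0.012], [-0.0025, -0.0033, 0.0105], 0.05],
  [[0, -0.002, -0.012], [-0.0025, -0.0033, 0.0105], 0.05],
  [[0, 0, 0], [0, 0, 0], 0.05],
  [[0, 0, 0], [0, 0, 0], 0.05],
])

```text
clock: 26.68
ee_pos: [0.536, -0.0357, 0.0864]
ee_rot: [0.001, 1.0, 0.021, 0.001]
ft_force: [0.3, -0.6, -0.5]
finger_gap: 0.588
```

```bash
python3 - <<'E'
from h import *
plan((.536,-.0318,.06,2.9),n=2)
s=robot.snapshot('scene'); save(s,'s15',7,(240,190,340,270))
E
```

```text
now [ 0.536  -0.0357  0.0864] psi 2.38 gap 55.9 F [ 0.3 -0.6 -0.5] t 26.68
2 x [[0.0015, -0.0014, -0.0045], [0.0001, -0.002, 0.0132]]
```

View pics/s15.png

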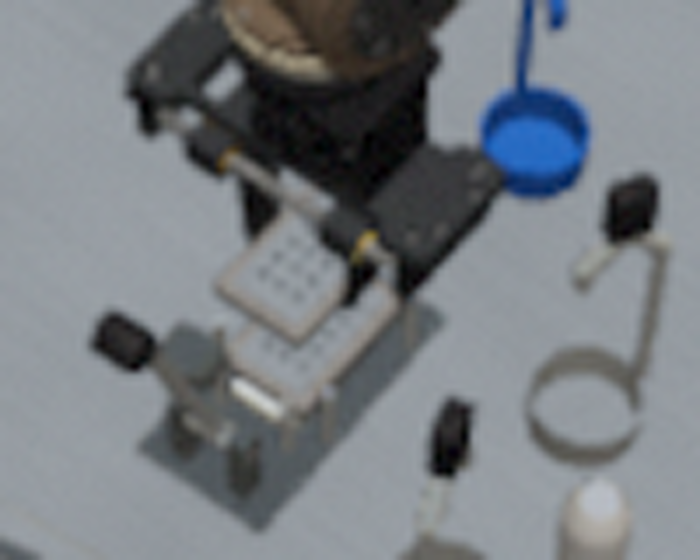

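```bash
python3 - <<'E'
from h import *
s=load('s10.npz')
f=lambda u,v,z:(ray(s,u/7+240-.43,v/7+190-.43,z)[:2]*1000).round(1)
print(f(215,284,.0955),f(296,331,.0955))
E
```

```text
[579.2 -58.7] [574.1  -9.6]
```

move_arm([
  [[0.001, -0.001, -0.0045], [0.0009, -0.0022, 0.012], 0.05],
  [[0.001, -0.001, -0.0045], [0.0009, -0.0022, 0.01], 0.05],
  [[0, 0, 0], [0, 0, 0.003], 0.05],
  [[0, 0, 0], [0, 0, 0], 0.05],
  [[0, 0, 0], [0, 0, 0], 0.05],
])

```text
clock: 27.15
ee_pos: [0.5389, -0.0322, 0.0593]
ee_rot: [0.001, 1.0, 0.024, 0.001]
ft_force: [0.9, -0.3, -0.1]
finger_gap: 0.59
```

```bash
python3 - <<'E'
from h import *
plan((.5375,-.0318,.038,2.9),n=2)
E
```

```text
now [ 0.5389 -0.0322  0.0593] psi 2.77 gap 56.0 F [ 0.9 -0.3 -0.1] t 27.15
2 x [[0.0006, -0.0012, -0.0011], [-0.0007, -0.0003, 0.0107]]
```

move_arm([
  [[0.001, -0.001, -0.001], [-0.0008, -0.0002, 0.008], 0.05],
  [[0, 0, 0], [-0.0005, 0, 0.008], 0.05],
  [[0, 0, 0], [0, 0, 0.004], 0.05],
  [[0, 0, 0], [0, 0, 0.001], 0.05],
  [[0, 0, 0], [0, 0, 0], 0.05],
])

```text
clock: 27.57
ee_pos: [0.5378, -0.0321, 0.0364]
ee_rot: [0.0, 1.0, 0.025, 0.001]
ft_force: [0.2, 0.7, 3.7]
finger_gap: 0.587
```

```bash
python3 - <<'E'
from h import *
plan((.5375,-.0318,.036,2.9),n=1)
E
```

```text
now [ 0.5378 -0.0321  0.0364] psi 2.83 gap 55.7 F [0.2 0.7 3.7] t 27.57
1 x [[0.0003, -0.0021, -0.0012], [-0.0002, -0.0003, 0.0004]]
```

move_arm([
  [[0, 0, 0], [0, 0, 0], 0.058],
  [[0, 0, 0], [0, 0, 0], 0.066],
  [[0, 0, 0], [0, 0, -0.01], 0.066],
  [[0, 0, 0], [0, 0, -0.025], 0.066],
  [[0, 0, 0], [0, 0, -0.035], 0.066],
  [[0, 0, 0], [0, 0, -0.04], 0.066],
  [[0, 0, 0], [0, 0, -0.04], 0.06],
  [[0, 0, 0], [0, 0, -0.04], 0.06],
  [[0, 0, 0], [0, 0, -0.02], 0.06],
  [[0, 0, 0], [0, 0, 0], 0.06],
])

```text
clock: 28.4
ee_pos: [0.5359, -0.0319, 0.2616]
ee_rot: [0.0, 1.0, 0.025, 0.002]
ft_force: [-0.7, 0.8, 0.0]
finger_gap: 0.631
```

```bash
python3 - <<'E'
from h import *
plan((.680,-.0253,.25,2.9))
s=robot.snapshot('scene'); save(s,'s16',7,(240,190,340,270))
W=world(s);
m=(abs(W[...,0]-.68)<.05)&(abs(W[...,1]+.025)<.04)&(W[...,2]>.17)&(W[...,2]<.23)&(s['pixels'].max(-1)<70)
print(m.sum(),W[m].mean(0),W[m].min(0),W[m].max(0))
E
```

```text
now [ 0.5359 -0.0319  0.2616] psi 2.83 gap 60.0 F [-0.7  0.8  0. ] t 28.4
5 x [[0.0001, -0.0007, -0.0003], [0.0288, 0.0001, 0.0024]]
48 [ 0.6806751  -0.01870042  0.20166489] [ 0.66168865 -0.03193296  0.17310669] [ 0.6889484  -0.00888634  0.2108861 ]
```

View pics/s16.png

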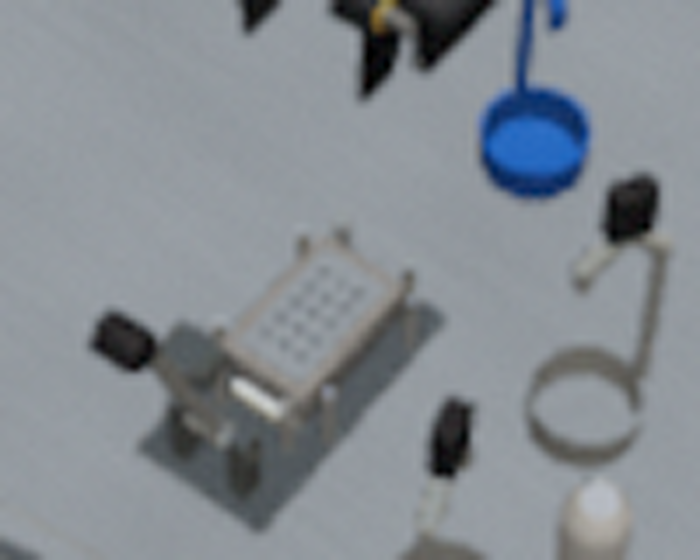

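move_arm([
  [[0, 0, 0], [0.025, 0, 0.002], 0.06],
  [[0, 0, 0], [0.03, 0, 0.002], 0.06],
  [[0, 0, 0], [0.03, 0, 0.002], 0.06],
  [[0, 0, 0], [0.03, 0, 0.002], 0.06],
  [[0, 0, 0], [0.02, 0, 0.002], 0.06],
  [[0, 0, 0], [0.008, 0, 0.002], 0.06],
  [[0, 0, 0], [0, 0, 0], 0.06],
  [[0, 0, 0], [0, 0, 0], 0.06],
])

```text
clock: 29.12
ee_pos: [0.679, -0.0237, 0.2417]
ee_rot: [-0.0, 1.0, 0.025, -0.004]
ft_force: [-0.2, 1.0, 1.4]
finger_gap: 0.63
```

```bash
python3 - <<'E'
from h import *
plan((.681,-.0245,.191,2.9),n=3)
E
```

```text
now [ 0.679  -0.0237  0.2417] psi 2.81 gap 59.9 F [-0.2  1.   1.4] t 29.12
3 x [[-0.0004, 0.0024, -0.0005], [0.0007, 0.0003, 0.0169]]
```

move_arm([
  [[0, 0.002, 0], [0.0007, 0.0003, 0.016], 0.06],
  [[0, 0.002, 0], [0.0007, 0.0003, 0.016], 0.06],
  [[0, 0.002, 0], [0.0007, 0, 0.014], 0.06],
  [[0, 0, 0], [0, 0, 0.003], 0.06],
  [[0, 0, 0], [0, 0, 0], 0.05],
  [[0, 0, 0], [0, 0, 0], 0.035],
  [[0, 0, 0], [0, 0, 0], 0.02],
  [[0, 0, 0], [0, 0, 0], 0.02],
  [[0, 0, 0], [0, 0, 0], 0.02],
], force=12)

```text
clock: 29.87
ee_pos: [0.6744, -0.0247, 0.1951]
ee_rot: [-0.0, 1.0, 0.024, -0.0]
ft_force: [0.7, -0.5, 0.7]
finger_gap: 0.337
```

```bash
python3 - <<'E'
from h import *
plan((.681,-.0245,.191,2.9),n=3)
s=robot.snapshot('scene'); save(s,'s17',7,(220,190,320,270))
E
```

```text
now [ 0.6744 -0.0247  0.1951] psi 2.77 gap 32.0 F [ 0.7 -0.5  0.7] t 29.87
3 x [[-0.0002, 0.0002, -0.0008], [0.0022, 0.0, 0.0014]]
```

View pics/s17.png

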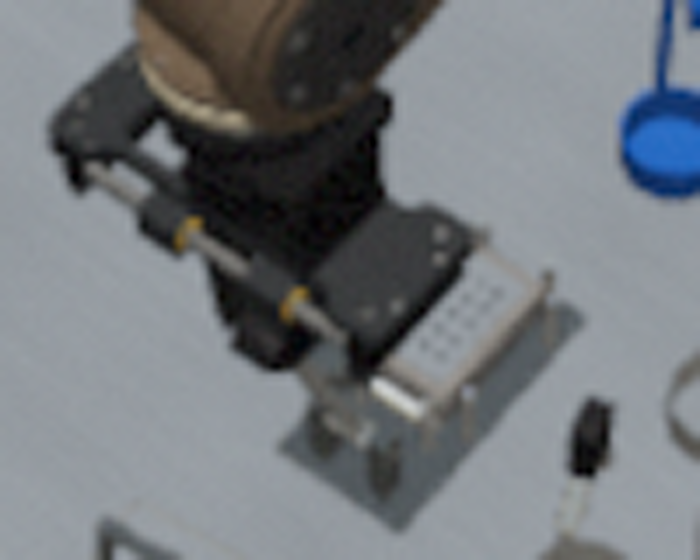

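move_arm([
  [[0, 0, 0], [0.003, 0, 0.002], 0.02],
  [[0, 0, 0], [0.002, 0, 0], 0.02],
  [[0, 0, 0], [0, 0, 0], 0.02],
  [[0, 0, 0], [0, 0, 0], 0.02],
])

```text
clock: 30.25
ee_pos: [0.6764, -0.0237, 0.1946]
ee_rot: [-0.001, 1.0, 0.025, -0.004]
ft_force: [0.2, -0.2, -1.4]
finger_gap: 0.269
```

```bash
python3 - <<'E'
from h import *
plan((.681,-.0245,.191,2.9),n=3)
E
```

```text
now [ 0.6764 -0.0237  0.1946] psi 2.83 gap 25.6 F [ 0.2 -0.2 -1.4] t 30.25
3 x [[-0.0005, 0.0025, -0.0004], [0.0015, 0.0003, 0.0012]]
```

move_arm([
  [[0, 0, 0], [-0.0157, 0, -0.005], 0.02],
  [[0, 0, 0], [-0.0161, 0, -0.0035], 0.02],
  [[0, 0, 0], [-0.0164, 0, -0.0019], 0.02],
  [[0, 0, 0], [-0.0165, 0, -0.0003], 0.02],
  [[0, 0, 0], [-0.0164, 0, 0.0014], 0.02],
  [[0, 0, 0], [0, 0, 0], 0.02],
], force=20)

```text
clock: 30.75
ee_pos: [0.5948, -0.0284, 0.2036]
ee_rot: [-0.0, 1.0, 0.025, -0.001]
ft_force: [2.9, -0.4, -10.4]
finger_gap: 0.272
```

```bash
python3 - <<'E'
from h import *
plan((.681,-.0245,.191,2.9),n=3)
s=robot.snapshot('scene'); save(s,'s18',6,(220,190,330,270))
E
```

```text
now [ 0.5948 -0.0284  0.2036] psi 2.86 gap 25.8 F [  2.9  -0.4 -10.4] t 30.75
3 x [[-0.0001, 0.0008, -0.0002], [0.0288, 0.0001, 0.0042]]
```

View pics/s18.png

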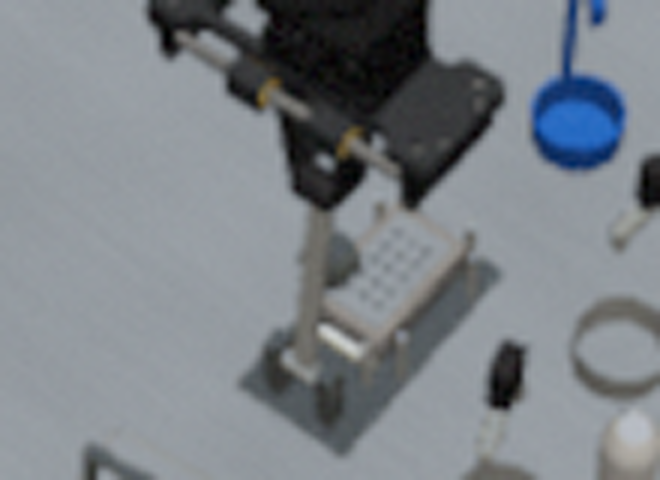

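move_arm([
  [[0, 0, 0], [-0.0158, 0, 0.004], 0.02],
  [[0, 0, 0], [-0.0156, 0, 0.005], 0.02],
  [[0, 0, 0], [-0.0153, 0, 0.0065], 0.02],
  [[0, 0, 0], [-0.0146, 0, 0.0079], 0.02],
  [[0, 0, 0], [-0.0138, 0, 0.0093], 0.02],
  [[0, 0, 0], [-0.0128, 0, 0.0106], 0.02],
  [[0, 0, 0], [0, 0, 0], 0.02],
])

```text
clock: 31.38
ee_pos: [0.5145, -0.033, 0.1664]
ee_rot: [0.001, 1.0, 0.025, 0.008]
ft_force: [1.2, 2.1, -2.3]
finger_gap: 0.268
```

```bash
cat >> h.py <<'E'
def arc(tx=.4573-.005,tz=.0433):
    # angle from tcp pose
    Ra,pa,o=pose()
    th=np.linspace(0,1.9,1901); x=.4523+.165*(1-np.cos(th))+.006*np.sin(th); z=.0465+.165*np.sin(th)+.006*(np.cos(th)-1)
    d=np.hypot(x-pa[0],z-pa[2]); i=d.argmin(); print('theta',th[i],'err',((pa[0]-x[i])*1000).round(1),((pa[2]-z[i])*1000).round(1))
E
python3 - <<'E'
from h import *
plan((.681,-.0245,.191,2.9),n=3); arc()
E
```

```text
now [ 0.5145 -0.033   0.1664] psi 2.88 gap 25.4 F [ 1.2  2.1 -2.3] t 31.38
3 x [[0.0008, -0.0051, -0.0001], [0.0557, -0.0, -0.0076]]
theta 0.849 err 1.7 -2.0
```

move_arm([
  [[0, -0.004, 0], [-0.0122, 0, 0.011], 0.02],
  [[0, 0, 0], [-0.0111, 0, 0.0122], 0.02],
  [[0, 0, 0], [-0.0098, 0, 0.0133], 0.02],
  [[0, 0, 0], [-0.003, 0, 0.005], 0.02],
  [[0, 0, 0], [0, 0, 0], 0.02],
])

```text
clock: 31.8
ee_pos: [0.4806, -0.035, 0.1256]
ee_rot: [0.001, 1.0, 0.026, 0.006]
ft_force: [-4.8, 0.2, 3.8]
finger_gap: 0.272
```

```bash
python3 - <<'E'
from h import *
plan((.681,-.0245,.191,2.9),n=3); arc()
E
```

```text
now [ 0.4806 -0.035   0.1256] psi 2.93 gap 25.8 F [-4.8  0.2  3.8] t 31.8
3 x [[0.0007, -0.0037, 0.0002], [0.0671, -0.0, -0.0213]]
theta 0.52 err 3.5 -2.1
```

move_arm([
  [[0, -0.003, 0], [-0.005, 0, 0.006], 0.02],
  [[0, 0, 0], [-0.004, 0, 0.007], 0.02],
  [[0, 0, 0], [0, 0, 0], 0.02],
])

```text
clock: 32.05
ee_pos: [0.4728, -0.0354, 0.1119]
ee_rot: [0.001, 1.0, 0.026, 0.004]
ft_force: [-5.2, -1.5, 3.3]
finger_gap: 0.268
```

```bash
python3 - <<'E'
from h import *
plan((.681,-.0245,.191,2.9),n=3); arc()
s=robot.snapshot('scene'); save(s,'s19',7,(240,190,340,270))
E
```

```text
now [ 0.4728 -0.0354  0.1119] psi 2.94 gap 25.5 F [-5.2 -1.5  3.3] t 32.05
3 x [[0.0006, -0.0023, 0.0003], [0.0696, -0.0, -0.026]]
theta 0.423 err 3.5 -1.8
```

View pics/s19.png

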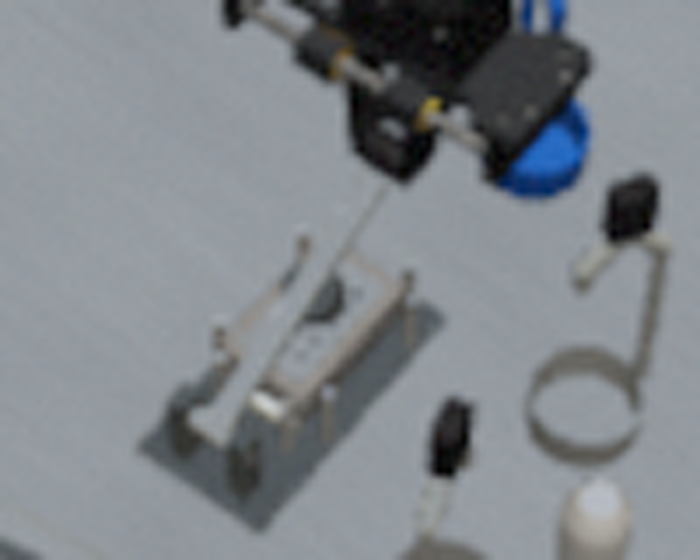

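move_arm([
  [[0, -0.002, 0], [-0.002, 0, 0.003], 0.02],
  [[0, 0, 0], [-0.002, 0, 0.003], 0.02],
  [[0, 0, 0], [0, 0, 0], 0.02],
])

```text
clock: 32.35
ee_pos: [0.4696, -0.0356, 0.1056]
ee_rot: [0.001, 1.0, 0.026, 0.002]
ft_force: [-5.4, -0.6, 1.9]
finger_gap: 0.272
```

```bash
python3 - <<'E'
from h import *
plan((.681,-.0245,.191,2.9),n=3); arc()
E
```

```text
now [ 0.4696 -0.0356  0.1056] psi 2.96 gap 25.9 F [-5.4 -0.6  1.9] t 32.35
3 x [[0.0005, -0.0014, 0.0003], [0.0706, -0.0, -0.0283]]
theta 0.379 err 3.4 -1.5
```

move_arm([
  [[0, -0.002, 0], [-0.002, 0, 0.003], 0.02],
  [[0, 0, 0], [-0.001, 0, 0.002], 0.02],
  [[0, 0, 0], [0, 0, 0], 0.02],
])

```text
clock: 32.6
ee_pos: [0.4682, -0.0357, 0.102]
ee_rot: [0.001, 1.0, 0.026, 0.003]
ft_force: [-5.9, 0.4, 10.1]
finger_gap: 0.273
```

```bash
python3 - <<'E'
from h import *
plan((.681,-.0245,.191,2.9),n=3); arc()
E
```

```text
now [ 0.4682 -0.0357  0.102 ] psi 2.96 gap 26.0 F [-5.9  0.4 10.1] t 32.6
3 x [[0.0006, -0.002, 0.0004], [0.0711, -0.0, -0.0294]]
theta 0.355 err 3.5 -1.4
```

move_arm([
  [[0, 0, 0], [0, 0, 0], 0.035],
  [[0, 0, 0], [0, 0, 0], 0.05],
  [[0, 0, 0], [0, 0, 0], 0.05],
  [[0, 0, 0], [0, 0, -0.01], 0.05],
  [[0, 0, 0], [0, 0, -0.03], 0.05],
  [[0, 0, 0], [0, 0, -0.04], 0.05],
  [[0, 0, 0], [0, 0, -0.04], 0.05],
  [[0, 0, 0], [0, 0, -0.04], 0.05],
  [[0, 0, 0], [0, 0, -0.03], 0.05],
])

```text
clock: 33.35
ee_pos: [0.4675, -0.0356, 0.2939]
ee_rot: [-0.0, 1.0, 0.025, -0.0]
ft_force: [0.1, 0.1, -0.4]
finger_gap: 0.527
```

```bash
python3 - <<'E'
from h import *
plan((.5,.3,.35,92),n=10)
s=robot.snapshot('scene'); save(s,'s20',5,(230,150,390,270)); np.savez('s20.npz',**s)
E
```

```text
now [ 0.4675 -0.0356  0.2939] psi 2.87 gap 50.0 F [ 0.1  0.1 -0.4] t 33.35
10 x [[-0.0001, 0.0, -0.1556], [0.028, -0.0247, -0.0056]]
```

View pics/s20.png

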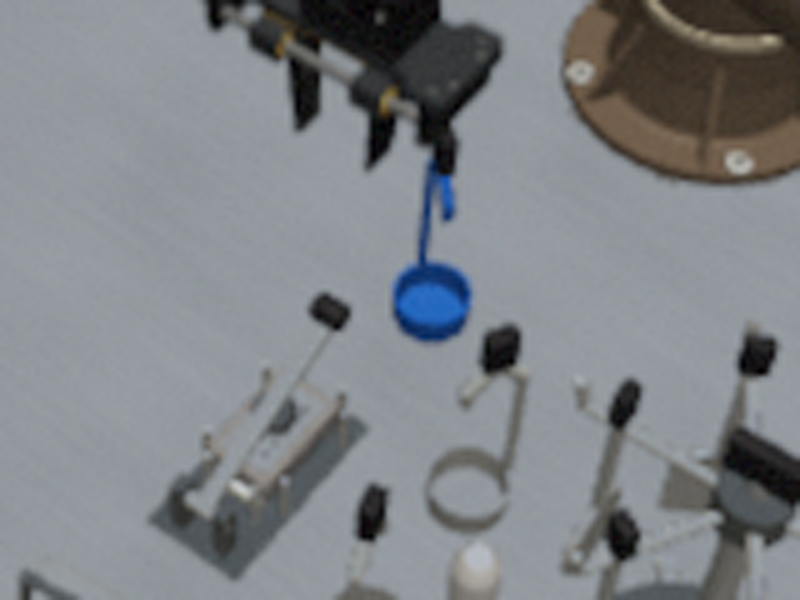

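```bash
python3 - <<'E'
from h import *
t=robot.snapshot('top'); s=robot.snapshot('scene'); np.savez('t21.npz',**t); np.savez('s21.npz',**s)
save(t,'t21',10,(150,205,200,255)); save(s,'s21',10,(340,245,400,300))
def tri(a,b):
    A=[];B=[]
    for p,(u,v) in ((t,a),(s,b)):
        c=np.array(p['position']); d=ray(p,u,v,0)-c; d/=np.linalg.norm(d); M=np.eye(3)-np.outer(d,d); A.append(M);B.append(M@c)
    X=np.linalg.solve(sum(A),sum(B)); return X.round(4),[round(float(np.linalg.norm(m@X-b))*1000,1) for m,b in zip(A,B)]
print('tab',tri((182.9,238.6),(361.7,264.2)))
E
```

```text
tab (array([ 0.4279,  0.2402, -0.0047]), [0.9, 0.9])
```

View pics/t21.png

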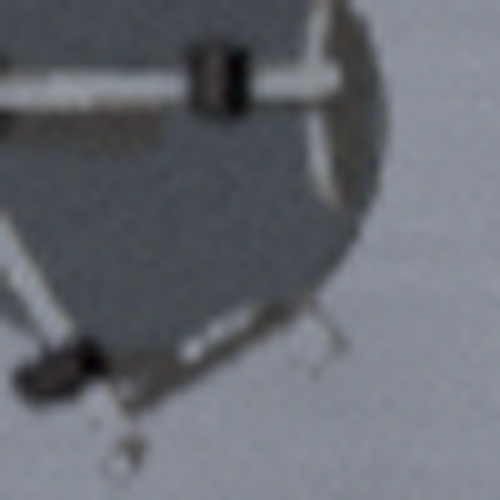

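View pics/s21.png

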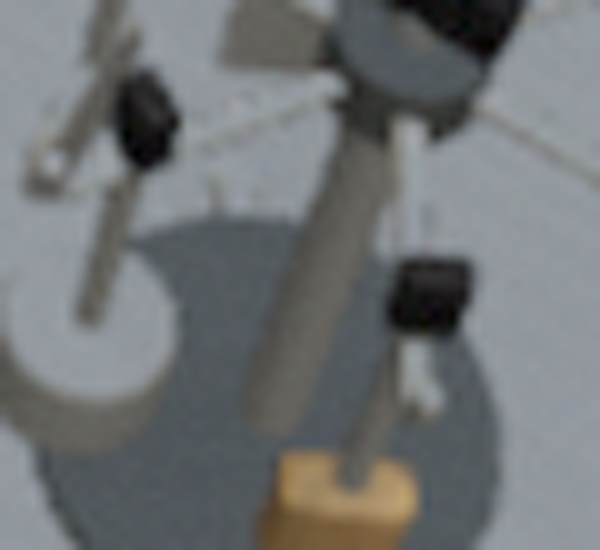

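```bash
python3 - <<'E'
from h import *
from scipy.optimize import least_squares
t=load('t21.npz'); s=load('s21.npz')
for z in (.004,.012):
    P=[(150+u/10-.45,205+v/10-.45) for u,v in [(385,110),(378,170),(355,235),(320,280)]]+[(90+u/7-.43,170+v/7-.43) for u,v in [(690,310),(680,250),(660,215),(365,385),(395,435),(430,470),(465,178),(440,195)]]
    X=np.array([ray(t,u,v,z)[:2] for u,v in P])
    r=least_squares(lambda c:np.linalg.norm(X-c,axis=1)-.08,[.5,.3]); print('foot top',z,r.x.round(4),(r.fun*1000).round(1))
    P=[(340+u/10-.45,245+v/10-.45) for u,v in [(300,220),(180,235),(205,222),(470,340),(490,400),(498,450),(485,520),(45,470),(60,520)]]
    X=np.array([ray(s,u,v,z)[:2] for u,v in P])
    r2=least_squares(lambda c:np.linalg.norm(X-c,axis=1)-.08,[.5,.3]); print('foot scene',z,r2.x.round(4),(r2.fun*1000).round(1))
    a=ray(t,181.2-.45,239-.45,z)[:2]; b=ray(s,364-.45,264.8-.45,z)[:2]
    for n,q,c in (('t',a,r.x),('s',b,r2.x)):
        d=q-c; print(n,'tab',q.round(4),np.linalg.norm(d).round(4),np.rad2deg(np.arctan2(d[1],d[0]))%360)
E
```

```text
foot top 0.004 [0.5009 0.3011] [-1.5 -1.9 -1.1 -1.6 -0.8  2.7  4.   1.2  0.1  1.  -1.7 -3.4]
foot scene 0.004 [0.4973 0.3031] [ 2.6 -3.9 -0.7  2.  -1.  -1.4 -2.4 -1.8  1. ]
t tab [0.4286 0.2447] 0.0917 217.96879948987055
s tab [0.4285 0.2478] 0.0883 218.80627489072714
foot top 0.012 [0.5007 0.2992] [-1.7 -2.1 -1.4 -1.9 -1.   2.4  3.6  0.6 -0.5  0.5 -2.3 -3.9]
foot scene 0.012 [0.5018 0.3043] [ 2.4 -4.1 -0.9  1.7 -1.3 -1.8 -2.9 -2.5  0.2]
t tab [0.4288 0.2429] 0.0913 218.0450849684444
s tab [0.4331 0.2493] 0.088 218.71824938294156
```

```bash
python3 - <<'E'
from h import *
t=load('t21.npz'); s=load('s21.npz')
def st(p,c,k):
    im=p['pixels'][c[1]:c[3],c[0]:c[2],::-1].astype(np.float32); im=np.clip((im-100)*2.2,0,255).astype(np.uint8)
    return cv2.resize(im,(390,390),interpolation=cv2.INTER_LANCZOS4)
a=st(t,(170,226,194,250),0); b=st(s,(352,253,376,277),0); cv2.imwrite('pics/tab.png',np.hstack([a,b]))
E
```

```text
(no output)
```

View pics/tab.png

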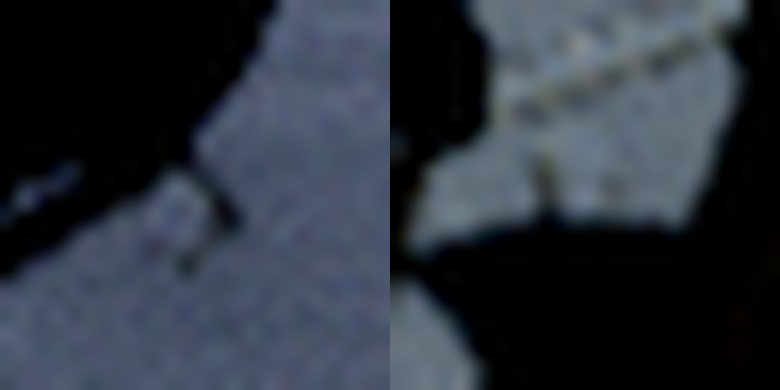

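```bash
python3 - <<'E'
from h import *
plan((.501,.302,.38,92.3),n=18)
E
```

```text
now [ 0.468  -0.0357  0.2926] psi 2.87 gap 50.1 F [ 0.   1.1 -0.7] t 33.5
18 x [[0.0001, -0.0001, -0.0867], [0.0162, -0.0132, -0.0048]]
```

move_arm([
  [[0, 0, -0.0867], [0.0162, -0.0132, -0.015], 0.045],
  [[0, 0, -0.0867], [0.0162, -0.0132, -0.02], 0.045],
  [[0, 0, -0.0867], [0.0162, -0.0132, -0.02], 0.045],
  [[0, 0, -0.0867], [0.0162, -0.0132, -0.015], 0.045],
  [[0, 0, -0.0867], [0.0162, -0.0132, -0.01], 0.045],
  [[0, 0, -0.0867], [0.0162, -0.0132, -0.005], 0.045],
  [[0, 0, -0.0867], [0.0162, -0.0132, 0], 0.045],
  [[0, 0, -0.0867], [0.0162, -0.0132, 0], 0.045],
  [[0, 0, -0.0867], [0.0162, -0.0132, 0], 0.045],
  [[0, 0, -0.0867], [0.0162, -0.0132, 0], 0.045],
])

```text
clock: 34.33
ee_pos: [0.5569, 0.1527, 0.3646]
ee_rot: [-0.004, 0.89, 0.456, -0.008]
ft_force: [0.6, -0.3, 0.6]
finger_gap: 0.473
```

```bash
python3 - <<'E'
from h import *
plan((.501,.302,.38,92.3),n=8)
E
```

```text
now [0.5569 0.1527 0.3646] psi 54.32 gap 44.9 F [ 0.6 -0.3  0.6] t 34.33
8 x [[-0.0021, 0.0006, -0.0829], [0.0156, -0.013, -0.0019]]
```

move_arm([
  [[0, 0, -0.0829], [0.0156, -0.013, -0.002], 0.045],
  [[0, 0, -0.0829], [0.0156, -0.013, -0.002], 0.045],
  [[0, 0, -0.0829], [0.0156, -0.013, -0.002], 0.045],
  [[0, 0, -0.0829], [0.0156, -0.013, -0.002], 0.045],
  [[0, 0, -0.0829], [0.0156, -0.013, -0.002], 0.045],
  [[0, 0, -0.0829], [0.0156, -0.013, 0], 0.045],
  [[0, 0, -0.06], [0.011, -0.009, 0], 0.045],
  [[0, 0, -0.03], [0.005, -0.004, 0], 0.045],
  [[0, 0, 0], [0, 0, 0], 0.045],
  [[0, 0, 0], [0, 0, 0], 0.045],
])

```text
clock: 35.17
ee_pos: [0.5094, 0.2952, 0.3545]
ee_rot: [-0.012, 0.707, 0.707, -0.018]
ft_force: [0.3, -0.3, 0.2]
finger_gap: 0.472
```

```bash
python3 - <<'E'
from h import *
plan((.501,.302,.32,92.3),n=4)
E
```

```text
now [0.5094 0.2952 0.3545] psi 90.06 gap 44.9 F [ 0.3 -0.3  0.2] t 35.17
4 x [[-0.0107, 0.0017, -0.0098], [0.0018, -0.0018, 0.0087]]
```

move_arm([
  [[-0.0107, 0.0017, -0.0098], [0.0018, -0.0018, 0.0087], 0.045],
  [[-0.0107, 0.0017, -0.0098], [0.0018, -0.0018, 0.0087], 0.045],
  [[-0.0107, 0.0017, -0.0098], [0.0018, -0.0018, 0.0087], 0.045],
  [[-0.0107, 0.0017, -0.0098], [0.0018, -0.0018, 0.0067], 0.045],
  [[0, 0, 0], [0, 0, 0], 0.045],
  [[0, 0, 0], [0, 0, 0], 0.045],
])

```text
clock: 35.67
ee_pos: [0.5042, 0.2976, 0.3174]
ee_rot: [0.001, 0.698, 0.716, -0.001]
ft_force: [0.4, -0.7, -0.1]
finger_gap: 0.474
```

```bash
python3 - <<'E'
from h import *
plan((.501,.302,.282,92.3),n=3)
s=robot.snapshot('scene'); save(s,'s22',6,(320,170,430,260))
E
```

```text
now [0.5042 0.2976 0.3174] psi 91.51 gap 45.0 F [ 0.4 -0.7 -0.1] t 35.67
3 x [[-0.0002, 0.0007, -0.0046], [0.0015, -0.001, 0.0118]]
```

View pics/s22.png

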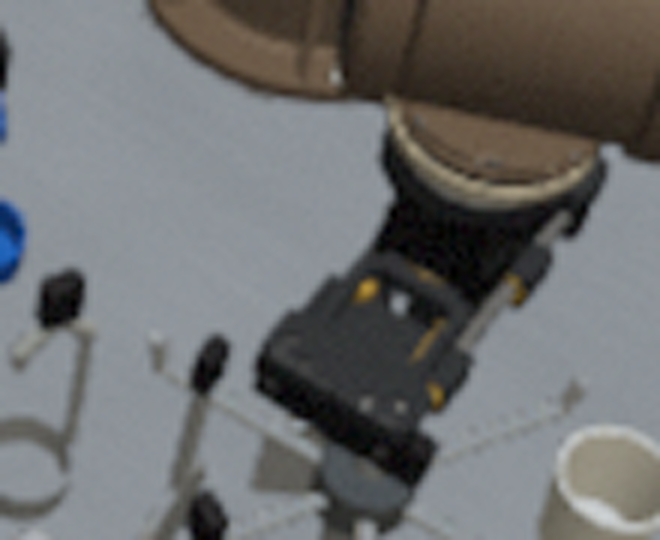

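Gripper over the knob, aligned with it. Descend and close.

move_arm([
  [[0, 0, -0.0046], [0.0018, -0.0012, 0.012], 0.045],
  [[0, 0, -0.0046], [0.0018, -0.0012, 0.012], 0.045],
  [[0, 0, -0.0046], [0.0018, -0.001, 0.009], 0.045],
  [[0, 0, 0], [0, 0, 0.002], 0.04],
  [[0, 0, 0], [0, 0, 0], 0.03],
  [[0, 0, 0], [0, 0, 0], 0.02],
  [[0, 0, 0], [0, 0, 0], 0.01],
  [[0, 0, 0], [0, 0, 0], 0.01],
  [[0, 0, 0], [0, 0, 0], 0.01],
], force=10)

```text
clock: 36.47
ee_pos: [0.5013, 0.3014, 0.284]
ee_rot: [-0.001, 0.695, 0.719, -0.002]
ft_force: [-6.3, 1.1, -5.1]
finger_gap: 0.147
```

```bash
python3 - <<'E'
from h import *
plan((.501,.302,.282,92.3),n=3); print(robot.observe()['ft_torque'])
E
```

```text
now [0.5013 0.3014 0.284 ] psi 91.91 gap 14.0 F [-6.3  1.1 -5.1] t 36.47
3 x [[-0.0013, 0.0004, -0.0023], [0.0002, -0.0001, 0.0007]]
[ 0.03756805  0.7613723  -0.10285687]
```

move_arm([
  [[0, 0, -0.05], [0, 0, 0], 0.01],
  [[0, 0, -0.1], [0, 0, 0], 0.01],
  [[0, 0, -0.1], [0, 0, 0], 0.01],
  [[0, 0, -0.1], [0, 0, 0], 0.01],
  [[0, 0, -0.1], [0, 0, 0], 0.01],
  [[0, 0, 0], [0, 0, 0], 0.01],
], force=15)

```text
clock: 36.97
ee_pos: [0.5015, 0.3014, 0.284]
ee_rot: [-0.001, 0.509, 0.861, -0.001]
ft_force: [-0.5, 0.8, -3.1]
finger_gap: 0.147
```

```bash
python3 - <<'E'
from h import *
plan((.5007,.302,.283,159),n=6); print(robot.observe()['ft_torque'])
E
```

```text
now [0.5015 0.3014 0.284 ] psi 118.81 gap 14.0 F [-0.5  0.8 -3.1] t 36.97
6 x [[-0.0005, -0.0003, -0.1169], [0.0002, -0.0, 0.0002]]
[ 0.02174979 -0.27046407 -0.16709208]
```

move_arm([
  [[0, 0, -0.11], [0, 0, 0], 0.01],
  [[0, 0, -0.11], [0, 0, 0], 0.01],
  [[0, 0, -0.11], [0, 0, 0], 0.01],
  [[0, 0, -0.11], [0, 0, 0], 0.01],
  [[0, 0, -0.11], [0, 0, 0], 0.01],
  [[0, 0, -0.09], [0, 0, 0], 0.01],
  [[0, 0, -0.03], [0, 0, 0], 0.01],
  [[0, 0, 0], [0, 0, 0], 0.01],
  [[0, 0, 0], [0, 0, 0], 0.01],
])

```text
clock: 37.72
ee_pos: [0.5017, 0.3017, 0.284]
ee_rot: [-0.001, 0.198, 0.98, -0.001]
ft_force: [-0.9, 0.5, -2.5]
finger_gap: 0.148
```

```bash
python3 - <<'E'
from h import *
plan((.5007,.302,.283,159),n=2); print(robot.observe()['ft_torque'])
E
```

```text
now [0.5017 0.3017 0.284 ] psi 157.18 gap 14.1 F [-0.9  0.5 -2.5] t 37.72
2 x [[-0.0009, -0.0013, -0.0159], [0.0005, -0.0, 0.0005]]
[ 0.15339791 -0.29704842  0.00535392]
```

move_arm([
  [[0, 0, -0.018], [0, 0, 0], 0.01],
  [[0, 0, -0.016], [0, 0, 0], 0.01],
  [[0, 0, 0], [0, 0, 0], 0.01],
  [[0, 0, 0], [0, 0, 0], 0.03],
  [[0, 0, 0], [0, 0, 0], 0.045],
  [[0, 0, 0], [0, 0, -0.015], 0.045],
  [[0, 0, 0], [0, 0, -0.03], 0.045],
  [[0, 0, 0], [0, 0, -0.03], 0.045],
  [[0, 0, 0], [0, 0, -0.03], 0.045],
])

```text
clock: 38.47
ee_pos: [0.5007, 0.301, 0.3879]
ee_rot: [-0.006, 0.184, 0.983, -0.003]
ft_force: [0.1, 0.3, -0.4]
finger_gap: 0.46
```

```bash
python3 - <<'E'
from h import *
plan((.469,.1034,.32,65))
E
```

```text
now [0.5007 0.301  0.3879] psi 158.74 gap 43.7 F [ 0.1  0.3 -0.4] t 38.47
15 x [[-0.001, -0.0, 0.1091], [-0.0124, -0.0083, 0.0045]]
```

move_arm([
  [[0, 0, 0.1], [-0.0115, -0.0075, 0], 0.045],
  [[0, 0, 0.1], [-0.0115, -0.0075, 0], 0.05],
  [[0, 0, 0.1], [-0.0115, -0.0075, 0], 0.05],
  [[0, 0, 0.1], [-0.0115, -0.0075, 0], 0.05],
  [[0, 0, 0.1], [-0.0115, -0.0075, 0.003], 0.05],
  [[0, 0, 0.1], [-0.0115, -0.0075, 0.004], 0.05],
  [[0, 0, 0.1], [-0.0115, -0.0075, 0.006], 0.05],
  [[0, 0, 0.1], [-0.0115, -0.0075, 0.006], 0.05],
  [[0, 0, 0.1], [-0.0115, -0.0075, 0.006], 0.05],
])

```text
clock: 39.22
ee_pos: [0.528, 0.1823, 0.3748]
ee_rot: [0.002, 0.609, 0.793, 0.003]
ft_force: [0.6, 0.5, -0.2]
finger_gap: 0.522
```

```bash
python3 - <<'E'
from h import *
plan((.469,.1034,.30,65))
E
```

```text
now [0.528  0.1823 0.3748] psi 104.91 gap 49.6 F [ 0.6  0.5 -0.2] t 39.22
7 x [[0.001, -0.0005, 0.0995], [-0.0118, -0.0082, 0.0106]]
```

move_arm([
  [[0, 0, 0.0995], [-0.0118, -0.0082, 0.0106], 0.05],
  [[0, 0, 0.0995], [-0.0118, -0.0082, 0.0106], 0.05],
  [[0, 0, 0.0995], [-0.0118, -0.0082, 0.0106], 0.05],
  [[0, 0, 0.0995], [-0.0118, -0.0082, 0.0106], 0.05],
  [[0, 0, 0.0995], [-0.0118, -0.0082, 0.0106], 0.05],
  [[0, 0, 0.07], [-0.009, -0.006, 0.0106], 0.05],
  [[0, 0, 0.03], [-0.005, -0.003, 0.008], 0.05],
  [[0, 0, 0], [0, 0, 0], 0.05],
  [[0, 0, 0], [0, 0, 0], 0.05],
])

```text
clock: 39.97
ee_pos: [0.4758, 0.1055, 0.3021]
ee_rot: [0.002, 0.828, 0.56, 0.006]
ft_force: [-0.0, 0.3, 0.8]
finger_gap: 0.528
```

```bash
python3 - <<'E'
from h import *
plan((.469,.1034,.24,65),n=3)
t=robot.snapshot('top'); s=robot.snapshot('scene'); np.savez('t23.npz',**t); np.savez('s23.npz',**s)
save(t,'t23',5,(90,160,220,270)); save(s,'s23',5,(290,170,440,290))
E
```

```text
now [0.4758 0.1055 0.3021] psi 68.15 gap 50.2 F [-0.   0.3  0.8] t 39.97
3 x [[0.0034, -0.0026, 0.0183], [-0.0016, -0.002, 0.0207]]
```

View pics/t23.png

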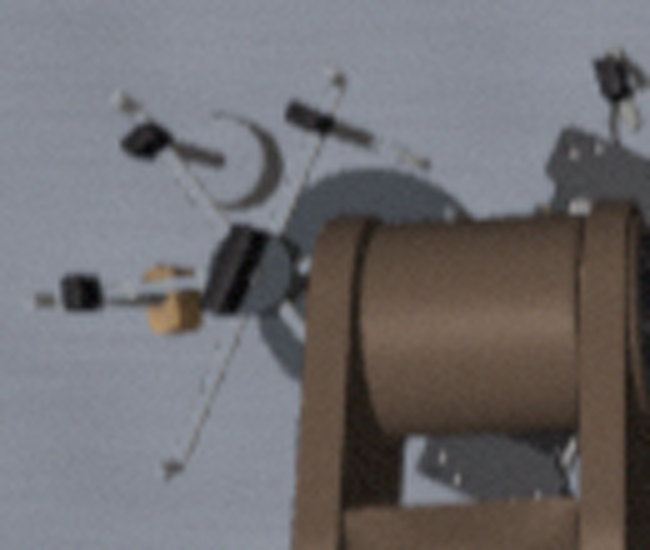

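View pics/s23.png

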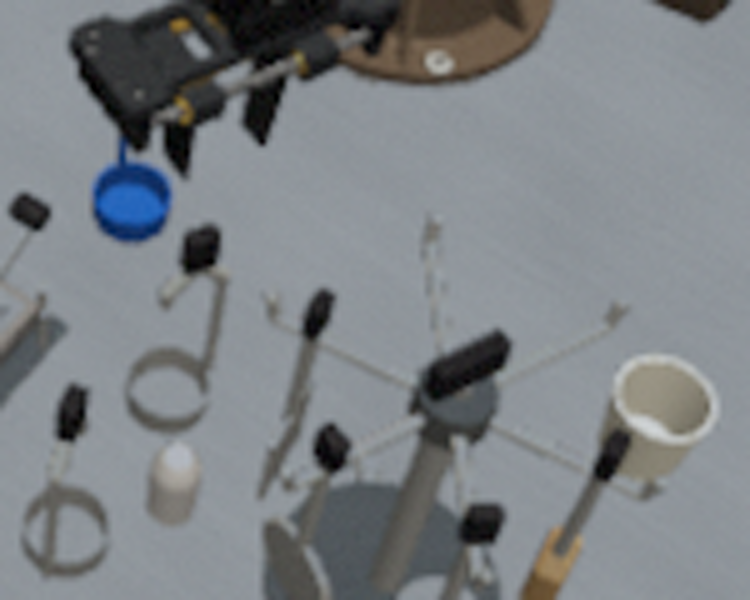

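```bash
python3 - <<'E'
from h import *
t=load('t23.npz'); s=load('s23.npz')
for n,q in (('hook1 s',ray(s,376.0,214.0,.272)),('hook0 s',ray(s,290+615/5-.4,170+310/5-.4,.272)),('hook0 t',ray(t,124,253.2,.272))):
    d=q[:2]-np.array([.4997,.302]); print(n,q.round(4),np.linalg.norm(d),np.rad2deg(np.arctan2(d[1],d[0]))%360)
W=world(t); m=(abs(W[...,0]-.5)<.05)&(abs(W[...,1]-.30)<.05)&(W[...,2]>.294)&(W[...,2]<.315); print(cv2.minAreaRect(W[m][:,:2].astype(np.float32)*1000))
W=world(s); m=(abs(W[...,0]-.5)<.05)&(abs(W[...,1]-.30)<.05)&(W[...,2]>.294)&(W[...,2]<.315); print(cv2.minAreaRect(W[m][:,:2].astype(np.float32)*1000))
E
```

```text
hook1 s [0.412  0.2289 0.272 ] 0.11412902390070344 219.80567786645628
hook0 s [0.3972 0.3452 0.272 ] 0.11124289873119521 157.14296882519244
hook0 t [0.3919 0.3383 0.272 ] 0.11375425325598972 161.39784933408728
((498.22406005859375, 300.70648193359375), (15.305329322814941, 48.9925537109375), 67.39630126953125)
((499.6292419433594, 302.6623840332031), (14.399646759033203, 49.56193542480469), 68.309326171875)
```

move_arm([
  [[0.003, -0.0026, 0.0183], [-0.0018, -0.0022, 0.02], 0.05],
  [[0.003, -0.0026, 0.0183], [-0.0018, -0.0022, 0.02], 0.05],
  [[0.003, -0.0026, 0.0183], [-0.0018, -0.0022, 0.018], 0.05],
  [[0, 0, 0], [0, 0, 0.003], 0.05],
  [[0, 0, 0], [0, 0, 0], 0.05],
])

```text
clock: 40.48
ee_pos: [0.4719, 0.1051, 0.2427]
ee_rot: [0.002, 0.842, 0.54, 0.004]
ft_force: [-0.2, -0.5, -0.7]
finger_gap: 0.522
```

```bash
python3 - <<'E'
from h import *
plan((.469,.1034,.178,65),n=3)
s=robot.snapshot('scene'); save(s,'s24',8,(290,160,370,240))
E
```

```text
now [0.4719 0.1051 0.2427] psi 65.31 gap 49.6 F [-0.2 -0.5 -0.7] t 40.48
3 x [[0.0026, -0.0014, 0.0018], [-0.001, -0.0008, 0.0216]]
```

View pics/s24.png

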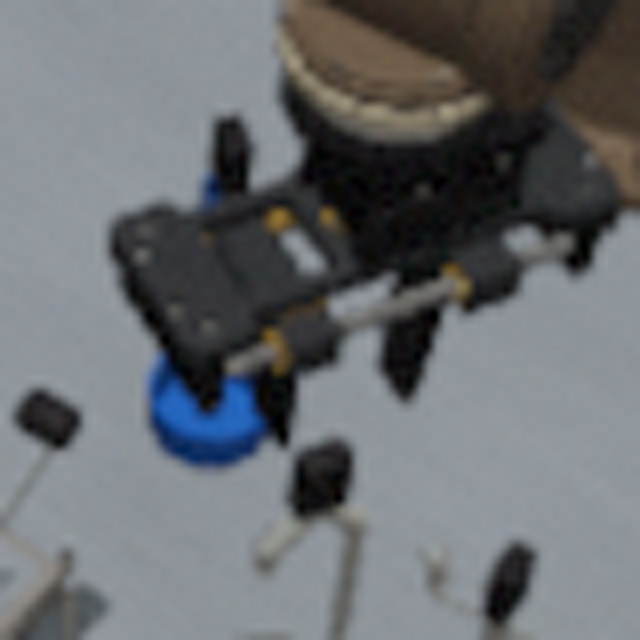

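move_arm([
  [[0.002, -0.001, 0.002], [-0.0012, -0.001, 0.02], 0.05],
  [[0.002, -0.001, 0.002], [-0.0012, -0.001, 0.02], 0.05],
  [[0, 0, 0], [-0.001, -0.0005, 0.018], 0.05],
  [[0, 0, 0], [0, 0, 0.006], 0.05],
  [[0, 0, 0], [0, 0, 0], 0.05],
])

```text
clock: 40.95
ee_pos: [0.4736, 0.1042, 0.1832]
ee_rot: [0.004, 0.842, 0.54, 0.007]
ft_force: [-0.1, -0.2, 1.5]
finger_gap: 0.526
```

```bash
python3 - <<'E'
from h import *
plan((.469,.1034,.177,65),n=1)
s=robot.snapshot('scene'); save(s,'s25',8,(290,160,370,240))
E
```

```text
now [0.4736 0.1042 0.1832] psi 65.36 gap 50.0 F [-0.1 -0.2  1.5] t 40.95
1 x [[0.0139, -0.008, 0.0061], [-0.0027, -0.004, 0.0061]]
```

View pics/s25.png

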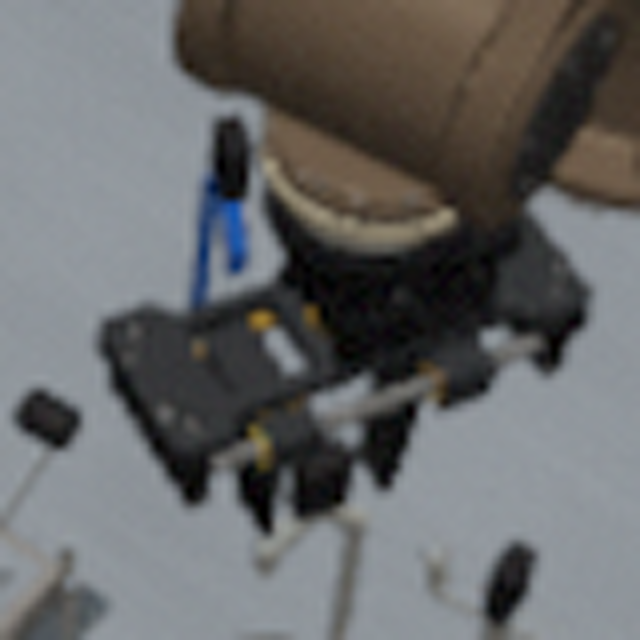

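move_arm([
  [[0.006, -0.004, 0.003], [-0.0015, -0.0025, 0.004], 0.05],
  [[0.005, -0.003, 0.002], [-0.0015, -0.002, 0.002], 0.05],
  [[0, 0, 0], [0, 0, 0], 0.045],
  [[0, 0, 0], [0, 0, 0], 0.045],
])

```text
clock: 41.33
ee_pos: [0.4699, 0.1037, 0.1807]
ee_rot: [0.002, 0.843, 0.538, 0.003]
ft_force: [0.3, -0.1, 0.4]
finger_gap: 0.481
```

```bash
python3 - <<'E'
from h import *
plan((.469,.1034,.177,65),n=1)
E
```

```text
now [0.4699 0.1037 0.1807] psi 65.08 gap 45.7 F [ 0.3 -0.1  0.4] t 41.33
1 x [[0.007, -0.0032, 0.0015], [-0.0006, -0.0007, 0.0037]]
```

move_arm([
  [[0.004, -0.002, 0], [-0.0005, -0.0005, 0.003], 0.04],
  [[0, 0, 0], [0, 0, 0], 0.03],
  [[0, 0, 0], [0, 0, 0], 0.02],
  [[0, 0, 0], [0, 0, 0], 0.015],
  [[0, 0, 0], [0, 0, 0], 0.015],
  [[0, 0, 0], [0, 0, 0], 0.015],
  [[0, 0, 0], [0, 0, 0], 0.015],
], force=20)

```text
clock: 41.92
ee_pos: [0.4696, 0.1034, 0.1784]
ee_rot: [0.001, 0.843, 0.538, 0.002]
ft_force: [0.9, 0.7, -0.1]
finger_gap: 0.252
```

```bash
python3 - <<'E'
from h import *
plan((.469,.1034,.35,65))
E
```

```text
now [0.4696 0.1034 0.1784] psi 65.09 gap 24.0 F [ 0.9  0.7 -0.1] t 41.92
5 x [[0.0008, -0.0004, 0.0003], [-0.0, -0.0, -0.0343]]
```

move_arm([
  [[0, 0, 0], [0, 0, -0.015], 0.015],
  [[0, 0, 0], [0, 0, -0.03], 0.015],
  [[0, 0, 0], [0, 0, -0.035], 0.015],
  [[0, 0, 0], [0, 0, -0.035], 0.015],
  [[0, 0, 0], [0, 0, -0.035], 0.015],
  [[0, 0, 0], [0, 0, -0.02], 0.015],
  [[0, 0, 0], [0, 0, 0], 0.015],
  [[0, 0, 0], [0, 0, 0], 0.015],
])

```text
clock: 42.58
ee_pos: [0.4671, 0.1033, 0.3539]
ee_rot: [-0.001, 0.843, 0.538, -0.001]
ft_force: [-0.2, -0.0, -3.1]
finger_gap: 0.254
```

```bash
python3 - <<'E'
from h import *
plan((.373,.198,.36,219),n=26)
s=robot.snapshot('scene'); save(s,'s26',6,(290,140,400,240))
E
```

```text
now [0.4671 0.1033 0.3539] psi 65.08 gap 24.1 F [-0.2 -0.  -3.1] t 42.58
26 x [[-0.0001, -0.0001, -0.1033], [0.0071, 0.0005, -0.0002]]
```

View pics/s26.png

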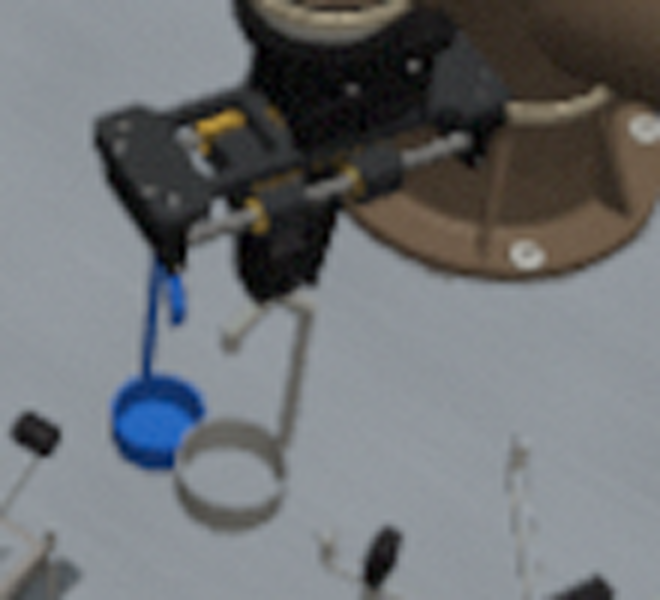

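```bash
python3 - <<'E'
from h import *
plan((.373,.195,.355,65),n=6)
E
```

```text
now [0.4671 0.1033 0.3536] psi 65.08 gap 23.8 F [-0.1 -0.6 -0.4] t 42.63
6 x [[-0.0004, 0.0003, 0.0002], [0.0072, -0.0207, -0.0002]]
```

move_arm([
  [[0, 0, 0], [0.005, -0.015, 0], 0.015],
  [[0, 0, 0], [0.0072, -0.0207, 0], 0.015],
  [[0, 0, 0], [0.0072, -0.0207, 0], 0.015],
  [[0, 0, 0], [0.0072, -0.0207, 0], 0.015],
  [[0, 0, 0], [0.0072, -0.0207, 0], 0.015],
  [[0, 0, 0], [0.0072, -0.0207, 0], 0.015],
  [[0, 0, -0.05], [0.002, -0.005, 0], 0.015],
  [[0, 0, -0.1], [0, 0, 0], 0.015],
  [[0, 0, -0.1], [0, 0, 0], 0.015],
  [[0, 0, -0.1], [0, 0, 0], 0.015],
])

```text
clock: 43.47
ee_pos: [0.3639, 0.1966, 0.3362]
ee_rot: [-0.008, 0.733, 0.68, -0.014]
ft_force: [0.1, -0.0, -1.5]
finger_gap: 0.257
```

move_arm([
  [[0, 0, -0.1], [0, 0, 0], 0.015],
  [[0, 0, -0.1], [0, 0, 0], 0.015],
  [[0, 0, -0.1], [0, 0, 0], 0.015],
  [[0, 0, -0.1], [0, 0, 0], 0.015],
  [[0, 0, -0.1], [0, 0, 0], 0.015],
  [[0, 0, -0.1], [0, 0, 0], 0.015],
  [[0, 0, -0.1], [0, 0, 0], 0.015],
  [[0, 0, -0.1], [0, 0, 0], 0.015],
  [[0, 0, -0.1], [0, 0, 0], 0.015],
  [[0, 0, -0.1], [0, 0, 0], 0.015],
])

```text
clock: 44.3
ee_pos: [0.3581, 0.1949, 0.3179]
ee_rot: [-0.026, 0.293, 0.956, -0.018]
ft_force: [0.3, 0.4, -2.2]
finger_gap: 0.252
```

```bash
python3 - <<'E'
from h import *
plan((.373,.198,.355,219))
s=robot.snapshot('scene'); save(s,'s27',6,(300,140,420,240))
E
```

```text
now [0.3581 0.1949 0.3179] psi 145.91 gap 23.9 F [ 0.3  0.4 -2.2] t 44.3
12 x [[-0.0014, -0.0055, -0.1062], [-0.0012, 0.0002, -0.0031]]
```

View pics/s27.png

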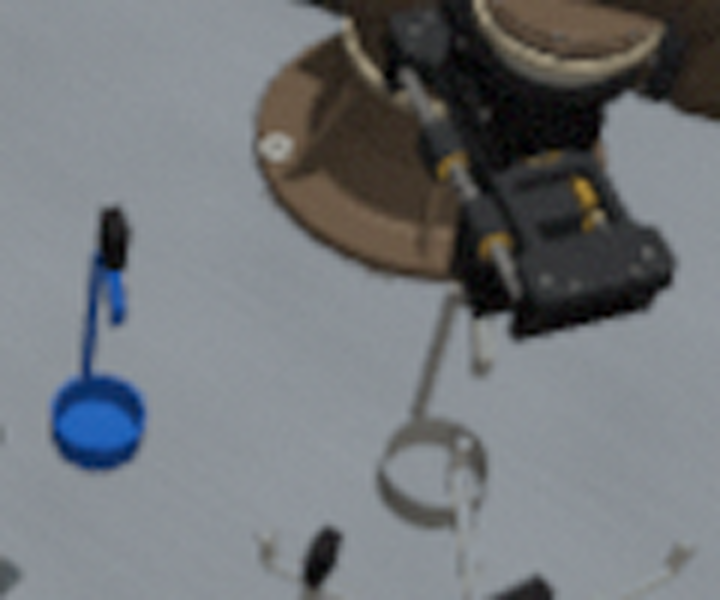

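move_arm([
  [[-0.0014, -0.0055, -0.1], [-0.0012, 0, -0.007], 0.015],
  [[-0.0014, -0.0055, -0.1], [-0.0012, 0, -0.007], 0.015],
  [[-0.0014, -0.0055, -0.1], [-0.0012, 0, -0.007], 0.015],
  [[-0.0014, -0.0055, -0.1], [-0.0012, 0, -0.006], 0.015],
  [[-0.0014, -0.0055, -0.1], [-0.0012, 0, -0.006], 0.015],
  [[-0.0014, -0.0055, -0.1], [-0.0012, 0, -0.006], 0.015],
  [[-0.0014, -0.0055, -0.1], [-0.0012, 0, -0.006], 0.015],
  [[-0.0014, -0.0055, -0.1], [-0.0012, 0, -0.006], 0.015],
  [[-0.0014, -0.0055, -0.1], [-0.0012, 0, -0.005], 0.015],
])

```text
clock: 45.1
ee_pos: [0.3678, 0.1929, 0.3617]
ee_rot: [-0.018, -0.164, 0.986, -0.007]
ft_force: [0.7, -0.5, -1.5]
finger_gap: 0.246
```

```bash
python3 - <<'E'
from h import *
plan((.373,.198,.35,219))
E
```

```text
now [0.3678 0.1929 0.3617] psi -161.11 gap 23.4 F [ 0.7 -0.5 -1.5] t 45.1
4 x [[-0.0004, -0.0099, -0.0877], [-0.0018, 0.0006, 0.0029]]
```

move_arm([
  [[0, -0.01, -0.0877], [-0.0018, 0.0006, 0], 0.015],
  [[0, -0.01, -0.0877], [-0.0018, 0.0006, 0], 0.015],
  [[0, -0.01, -0.0877], [-0.0018, 0.0006, 0], 0.015],
  [[0, -0.01, -0.0877], [-0.0018, 0.0006, 0], 0.015],
  [[0, 0, 0], [0, 0, 0], 0.015],
  [[0, 0, 0], [0, 0, 0], 0.015],
])

```text
clock: 45.6
ee_pos: [0.372, 0.1978, 0.3545]
ee_rot: [-0.005, -0.336, 0.942, -0.001]
ft_force: [-0.2, -0.1, -1.7]
finger_gap: 0.255
```

```bash
python3 - <<'E'
from h import *
plan((.373,.198,.335,219))
s=robot.snapshot('scene'); save(s,'s28',6,(310,130,430,230))
E
```

```text
now [0.372  0.1978 0.3545] psi -140.71 gap 24.2 F [-0.2 -0.1 -1.7] t 45.6
1 x [[0.0019, -0.0089, 0.0051], [-0.001, -0.0005, 0.0195]]
```

View pics/s28.png

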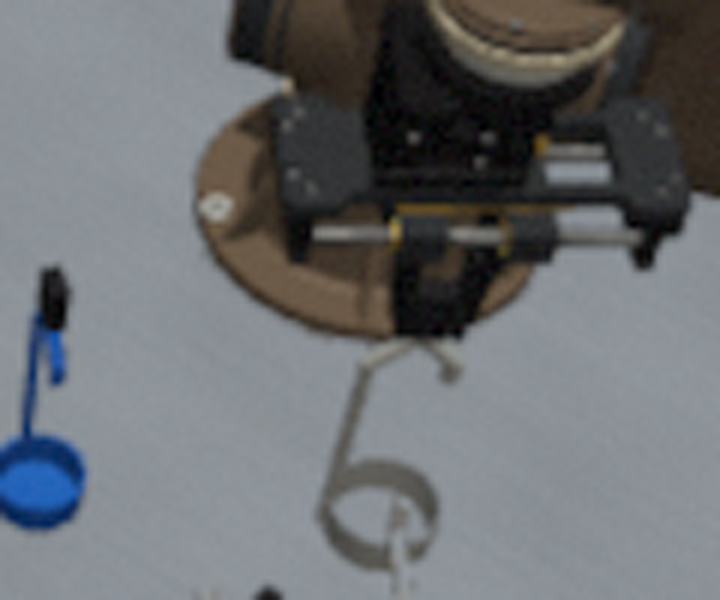

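```bash
python3 - <<'E'
from h import *
plan((.4313,.2454,.335,219),n=4)
E
```

```text
now [0.372  0.1978 0.3545] psi -140.7 gap 24.1 F [ 0.9 -0.3 -2. ] t 45.65
4 x [[0.0005, -0.0023, 0.0013], [-0.019, -0.0002, 0.0048]]
```

move_arm([
  [[0, -0.002, 0.001], [-0.012, 0, 0.005], 0.015],
  [[0, -0.002, 0.001], [-0.016, 0, 0.005], 0.015],
  [[0, -0.002, 0.001], [-0.016, 0, 0.004], 0.015],
  [[0, 0, 0], [-0.016, 0, 0.002], 0.015],
  [[0, 0, 0], [-0.012, 0, 0], 0.015],
  [[0, 0, 0], [-0.003, 0, 0], 0.015],
  [[0, 0, 0], [0, 0, 0], 0.015],
  [[0, 0, 0], [0, 0, 0], 0.015],
])

```text
clock: 46.32
ee_pos: [0.4353, 0.2491, 0.332]
ee_rot: [-0.004, -0.325, 0.946, 0.0]
ft_force: [-0.5, -0.1, -1.5]
finger_gap: 0.254
```

```bash
python3 - <<'E'
from h import *
plan((.4313,.2454,.315,219),n=3)
s=robot.snapshot('scene'); save(s,'s29',6,(320,160,430,260))
E
```

```text
now [0.4353 0.2491 0.332 ] psi -142.08 gap 24.1 F [-0.5 -0.1 -1.5] t 46.32
3 x [[0.0011, -0.0025, -0.0063], [0.0018, -0.0002, 0.0057]]
```

View pics/s29.png

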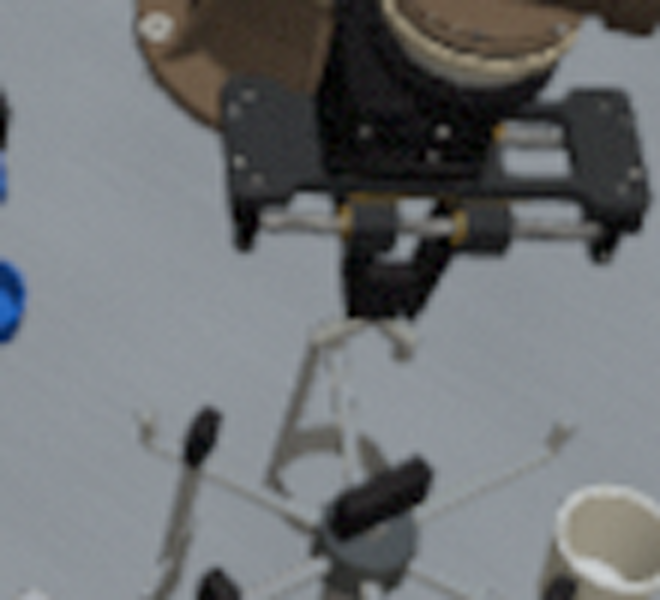

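move_arm([
  [[0.001, -0.002, -0.006], [0.0018, 0, 0.008], 0.015],
  [[0.001, -0.002, -0.006], [0.0018, 0, 0.01], 0.015],
  [[0, -0.002, -0.006], [0.0018, 0, 0.01], 0.015],
  [[0, 0, 0], [0, 0, 0.005], 0.015],
  [[0, 0, 0], [0, 0, 0], 0.015],
])

```text
clock: 46.78
ee_pos: [0.4285, 0.2439, 0.2972]
ee_rot: [0.0, -0.333, 0.943, 0.0]
ft_force: [0.2, -0.2, -1.0]
finger_gap: 0.254
```

```bash
python3 - <<'E'
from h import *
plan((.4313,.2454,.275,219),n=3)
s=robot.snapshot('scene'); save(s,'s30',6,(320,160,430,260))
E
```

```text
now [0.4285 0.2439 0.2972] psi -141.08 gap 24.2 F [ 0.2 -0.2 -1. ] t 46.78
3 x [[0.0001, 0.0003, -0.0005], [-0.001, -0.0002, 0.0074]]
```

View pics/s30.png

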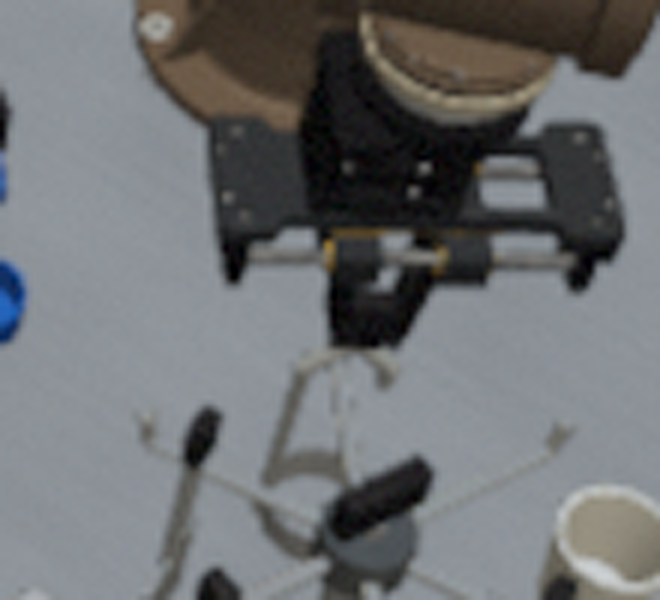

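move_arm([
  [[0, 0, 0], [-0.001, 0, 0.007], 0.015],
  [[0, 0, 0], [-0.001, 0, 0.007], 0.015],
  [[0, 0, 0], [-0.0005, 0, 0.005], 0.015],
  [[0, 0, 0], [0, 0, 0.002], 0.015],
  [[0, 0, 0], [0, 0, 0], 0.015],
])

```text
clock: 47.25
ee_pos: [0.4311, 0.2457, 0.2756]
ee_rot: [0.002, -0.333, 0.943, 0.0]
ft_force: [-0.1, 0.3, -1.3]
finger_gap: 0.25
```

```bash
python3 - <<'E'
from h import *
plan((.4313,.2454,.2715,219),n=1)
E
```

```text
now [0.4311 0.2457 0.2756] psi -141.12 gap 23.8 F [-0.1  0.3 -1.3] t 47.25
1 x [[-0.0004, 0.0031, -0.0021], [0.0001, -0.0004, 0.0041]]
```

move_arm([
  [[0, 0.002, 0], [0, 0, 0.003], 0.015],
  [[0, 0, 0], [0, 0, 0.002], 0.015],
  [[0, 0, 0], [0, 0, 0], 0.015],
])

```text
clock: 47.5
ee_pos: [0.4315, 0.2458, 0.2706]
ee_rot: [0.001, -0.333, 0.943, -0.0]
ft_force: [-1.3, 0.3, 0.3]
finger_gap: 0.255
```

```bash
python3 - <<'E'
from h import *
plan((.4313,.2454,.2715,219),n=1)
s=robot.snapshot('scene'); save(s,'s31',6,(320,160,430,260))
E
```

```text
now [0.4315 0.2458 0.2706] psi -141.11 gap 24.2 F [-1.3  0.3  0.3] t 47.5
1 x [[-0.001, 0.0016, -0.0019], [0.0004, -0.0002, -0.0009]]
```

View pics/s31.png

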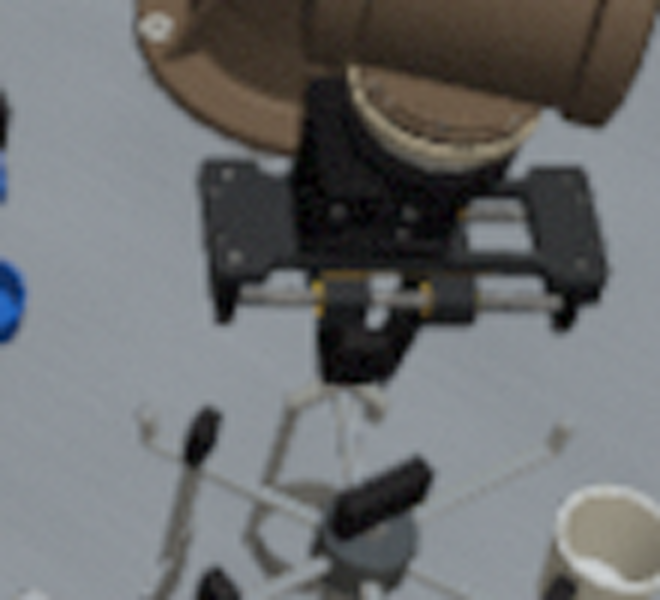

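move_arm([
  [[0, 0, 0], [0, 0, 0.001], 0.015],
  [[0, 0, 0], [0, 0, 0.001], 0.015],
  [[0, 0, 0], [0, 0, 0], 0.015],
])

```text
clock: 47.8
ee_pos: [0.4316, 0.2458, 0.2708]
ee_rot: [0.002, -0.333, 0.943, -0.0]
ft_force: [-1.1, -0.4, -1.2]
finger_gap: 0.249
```

```bash
python3 - <<'E'
from h import *
plan((.4313,.2454,.2715,219),n=1)
E
```

```text
now [0.4316 0.2458 0.2708] psi -141.1 gap 23.7 F [-1.1 -0.4 -1.2] t 47.8
1 x [[-0.0017, 0.0036, -0.0018], [0.0005, -0.0001, -0.0007]]
```

move_arm([
  [[0, 0, 0], [0, 0, 0.003], 0.015],
  [[0, 0, 0], [0, 0, 0], 0.015],
])

```text
clock: 47.97
ee_pos: [0.4326, 0.2463, 0.2703]
ee_rot: [0.005, -0.333, 0.943, -0.0]
ft_force: [0.4, -0.5, -2.4]
finger_gap: 0.253
```

```bash
python3 - <<'E'
from h import *
plan((.4313,.2454,.2715,219),n=1)
print([robot.observe()['ft_force'].round(2)])
E
```

```text
now [0.4326 0.2463 0.2703] psi -141.11 gap 24.0 F [ 0.4 -0.5 -2.4] t 47.97
1 x [[-0.0031, 0.0086, -0.0019], [0.0016, 0.0001, -0.0013]]
[array([ 0.36, -0.46, -2.45])]
```

move_arm([
  [[0, 0.004, 0], [0.0005, 0, 0.003], 0.015],
  [[0, 0, 0], [0, 0, 0.002], 0.015],
  [[0, 0, 0], [0, 0, 0], 0.015],
  [[0, 0, 0], [0, 0, 0], 0.015],
])

```text
clock: 48.3
ee_pos: [0.4339, 0.2467, 0.27]
ee_rot: [0.007, -0.333, 0.943, -0.001]
ft_force: [0.3, 0.3, -0.8]
finger_gap: 0.25
```

```bash
python3 - <<'E'
from h import *
plan((.4313,.2454,.2715,219),n=1)
E
```

```text
now [0.4339 0.2467 0.27  ] psi -141.1 gap 23.7 F [ 0.3  0.3 -0.8] t 48.3
1 x [[-0.0059, 0.0136, -0.0017], [0.0028, 0.0006, -0.0015]]
```

```bash
python3 - <<'E'
from h import *
o=robot.observe(); print(o['joint_positions'].round(3),o['joint_torque'].round(1),o['ft_force'],o['ft_torque'])
E
```

```text
[ 0.386  0.247  1.792 -0.002  1.088 -1.863] [ -0.  -44.7 -26.1  -0.1   0.1  -0. ] [ 0.27893285  0.27344965 -0.77481552] [ 0.06088557 -0.1233534  -0.05107706]
```

```bash
python3 - <<'E'
from h import *
s=robot.snapshot('scene'); save(s,'s32',8,(340,190,410,265))
E
```

```text
(no output)
```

View pics/s32.png

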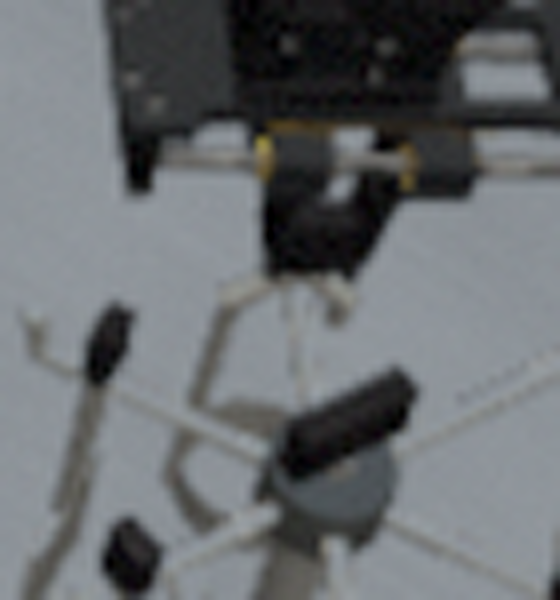

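move_arm([
  [[0, 0, 0], [0, 0, 0], 0.028],
  [[0, 0, 0], [0, 0, 0], 0.034],
  [[0, 0, 0], [0, 0, 0], 0.045],
  [[0, 0, 0], [0, 0, 0], 0.045],
])

```text
clock: 48.68
ee_pos: [0.434, 0.2468, 0.2691]
ee_rot: [0.007, -0.333, 0.943, -0.0]
ft_force: [-0.5, -0.5, 0.8]
finger_gap: 0.442
```

```bash
python3 - <<'E'
from h import *
plan((.4313,.2454,.2715,219),n=1)
s=robot.snapshot('scene'); save(s,'s33',8,(340,190,410,265))
E
```

```text
now [0.434  0.2468 0.2691] psi -141.1 gap 41.9 F [-0.5 -0.5  0.8] t 48.68
1 x [[-0.0054, 0.0127, -0.0018], [0.0029, 0.0006, -0.0025]]
```

View pics/s33.png

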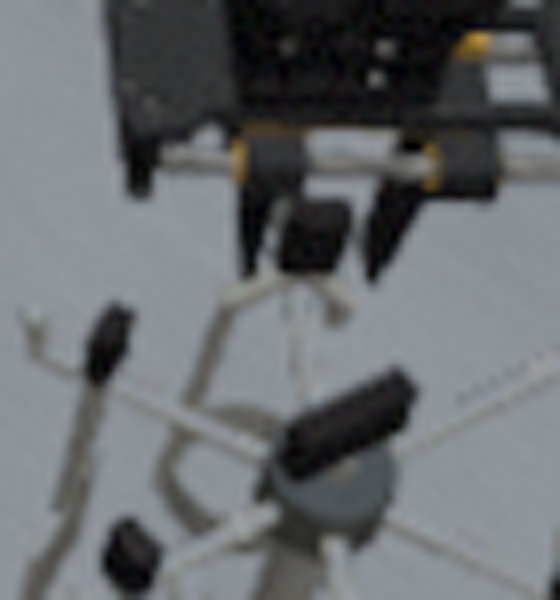

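move_arm([
  [[0, 0, 0], [0, 0, -0.01], 0.045],
  [[0, 0.005, 0], [0, 0, -0.025], 0.045],
  [[-0.003, 0.005, 0], [0, 0, -0.03], 0.045],
  [[0, 0, 0], [0, 0, -0.03], 0.045],
  [[0, 0, 0], [0, 0, -0.015], 0.045],
  [[0, 0, 0], [0, 0, 0], 0.045],
])

```text
clock: 49.23
ee_pos: [0.4322, 0.2463, 0.3858]
ee_rot: [-0.0, -0.333, 0.943, -0.001]
ft_force: [-0.5, 0.6, 0.3]
finger_gap: 0.472
```

```bash
python3 - <<'E'
from h import *
plan((.5012,.302,.37,159),n=11)
t=robot.snapshot('top'); s=robot.snapshot('scene'); save(s,'s34',6,(320,160,430,260))
for p in (t,s):
    W=world(p); m=(abs(W[...,0]-.5)<.05)&(abs(W[...,1]-.30)<.05)&(W[...,2]>.294)&(W[...,2]<.315); print(m.sum(),cv2.minAreaRect(W[m][:,:2].astype(np.float32)*1000) if m.sum() else '')
E
```

```text
now [0.4322 0.2463 0.3858] psi -141.11 gap 44.8 F [-0.5  0.6  0.3] t 49.23
11 x [[-0.0002, -0.0, 0.095], [-0.0075, 0.0039, 0.0014]]
94 ((503.7136535644531, 299.19085693359375), (14.452230453491211, 38.279815673828125), 66.90174102783203)
100 ((500.390380859375, 302.2541809082031), (14.281567573547363, 49.7446403503418), 70.5893325805664)
```

View pics/s34.png

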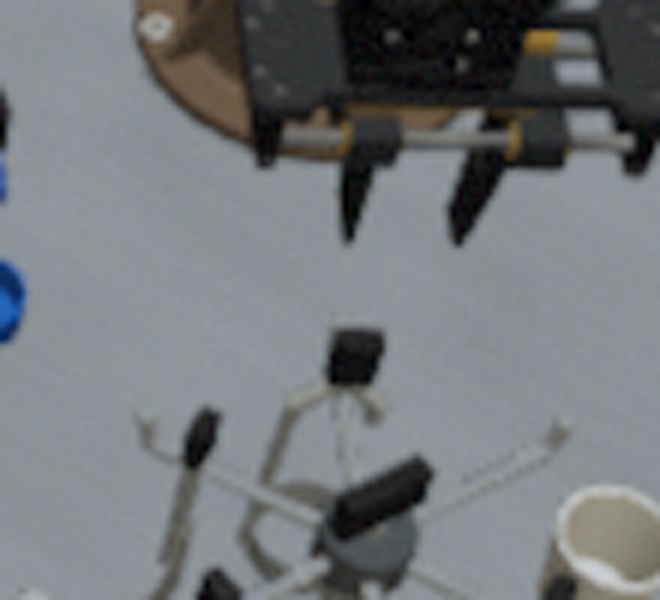

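Ladle B hangs on its hook at the front. Next, the knob again.

move_arm([
  [[0, 0, 0.08], [-0.006, 0.003, 0], 0.045],
  [[0, 0, 0.095], [-0.0075, 0.0039, 0], 0.045],
  [[0, 0, 0.095], [-0.0075, 0.0039, 0], 0.045],
  [[0, 0, 0.095], [-0.0075, 0.0039, 0], 0.045],
  [[0, 0, 0.095], [-0.0075, 0.0039, 0], 0.045],
  [[0, 0, 0.095], [-0.0075, 0.0039, 0], 0.045],
  [[0, 0, 0.095], [-0.0075, 0.0039, 0], 0.045],
  [[0, 0, 0.095], [-0.0075, 0.0039, 0], 0.045],
  [[0, 0, 0.095], [-0.0075, 0.0039, 0], 0.045],
  [[0, 0, 0.095], [-0.0075, 0.0039, 0], 0.045],
])

```text
clock: 50.17
ee_pos: [0.4891, 0.2989, 0.3659]
ee_rot: [-0.011, 0.148, 0.989, -0.008]
ft_force: [0.2, 0.2, -0.3]
finger_gap: 0.472
```

```bash
python3 - <<'E'
from h import *
plan((.5012,.302,.33,159),n=3)
E
```

```text
now [0.4891 0.2989 0.3659] psi 162.95 gap 44.8 F [ 0.2  0.2 -0.3] t 50.17
3 x [[-0.0067, -0.0064, 0.0231], [-0.0037, 0.0024, 0.0119]]
```

move_arm([
  [[-0.0067, -0.0064, 0.0231], [-0.0037, 0.0024, 0.0119], 0.045],
  [[-0.0067, -0.0064, 0.0231], [-0.0037, 0.0024, 0.0119], 0.045],
  [[-0.0067, -0.0064, 0.0231], [-0.0037, 0.0024, 0.0119], 0.045],
  [[0, 0, 0], [0, 0, 0], 0.045],
  [[0, 0, 0], [0, 0, 0], 0.045],
])

```text
clock: 50.58
ee_pos: [0.5011, 0.3015, 0.3198]
ee_rot: [-0.005, 0.187, 0.982, -0.003]
ft_force: [0.6, 0.4, 0.9]
finger_gap: 0.472
```

```bash
python3 - <<'E'
from h import *
plan((.5012,.302,.284,159),n=3)
E
```

```text
now [0.5011 0.3015 0.3198] psi 158.42 gap 44.8 F [0.6 0.4 0.9] t 50.58
3 x [[-0.0029, -0.0028, -0.0034], [-0.0, 0.0002, 0.0119]]
```

move_arm([
  [[-0.003, -0.003, -0.003], [0, 0, 0.012], 0.045],
  [[-0.003, -0.003, -0.003], [0, 0, 0.012], 0.045],
  [[0, 0, 0], [0, 0, 0.01], 0.045],
  [[0, 0, 0], [0, 0, 0.002], 0.04],
  [[0, 0, 0], [0, 0, 0], 0.03],
  [[0, 0, 0], [0, 0, 0], 0.02],
  [[0, 0, 0], [0, 0, 0], 0.01],
  [[0, 0, 0], [0, 0, 0], 0.01],
  [[0, 0, 0], [0, 0, 0], 0.01],
], force=15)

```text
clock: 51.33
ee_pos: [0.5004, 0.3021, 0.2836]
ee_rot: [-0.002, 0.182, 0.983, -0.0]
ft_force: [-1.3, -2.3, -4.6]
finger_gap: 0.145
```

```bash
python3 - <<'E'
from h import *
plan((.5012,.302,.284,219),n=10); print(robot.observe()['ft_torque'].round(2))
E
```

```text
now [0.5004 0.3021 0.2836] psi 158.99 gap 13.8 F [-1.3 -2.3 -4.6] t 51.33
10 x [[0.0, -0.0004, -0.1047], [-0.0001, -0.0, -0.0]]
[-0.37  0.08  0.07]
```

move_arm([
  [[0, 0, -0.03], [0, 0, 0], 0.01],
  [[0, 0, -0.05], [0, 0, 0], 0.01],
  [[0, 0, -0.07], [0, 0, 0], 0.01],
  [[0, 0, -0.07], [0, 0, 0], 0.01],
  [[0, 0, -0.07], [0, 0, 0], 0.01],
  [[0, 0, -0.07], [0, 0, 0], 0.01],
  [[0, 0, -0.07], [0, 0, 0], 0.01],
  [[0, 0, -0.07], [0, 0, 0], 0.01],
  [[0, 0, -0.07], [0, 0, 0], 0.01],
  [[0, 0, -0.07], [0, 0, 0], 0.01],
])

```text
clock: 52.17
ee_pos: [0.5004, 0.3015, 0.2836]
ee_rot: [-0.002, -0.15, 0.989, -0.001]
ft_force: [0.2, 0.7, -2.9]
finger_gap: 0.147
```

```bash
python3 - <<'E'
from h import *
plan((.5012,.302,.284,219),n=6); print(robot.observe()['ft_torque'].round(2))
E
```

```text
now [0.5004 0.3015 0.2836] psi -162.8 gap 13.9 F [ 0.2  0.7 -2.9] t 52.17
6 x [[0.0001, -0.0008, -0.0634], [-0.0002, 0.0, -0.0001]]
[ 0.   -0.33 -0.11]
```

move_arm([
  [[0, 0, -0.065], [0, 0, 0], 0.01],
  [[0, 0, -0.065], [0, 0, 0], 0.01],
  [[0, 0, -0.065], [0, 0, 0], 0.01],
  [[0, 0, -0.065], [0, 0, 0], 0.01],
  [[0, 0, -0.05], [0, 0, 0], 0.01],
  [[0, 0, -0.04], [0, 0, 0], 0.01],
  [[0, 0, -0.02], [0, 0, 0], 0.01],
  [[0, 0, 0], [0, 0, 0], 0.01],
  [[0, 0, 0], [0, 0, 0], 0.01],
])

```text
clock: 52.92
ee_pos: [0.5005, 0.3012, 0.2837]
ee_rot: [-0.003, -0.339, 0.941, -0.001]
ft_force: [-0.1, -0.0, -4.2]
finger_gap: 0.142
```

```bash
python3 - <<'E'
from h import *
plan((.5012,.302,.284,219),n=1)
E
```

```text
now [0.5005 0.3012 0.2837] psi -140.33 gap 13.5 F [-0.1 -0.  -4.2] t 52.92
1 x [[0.0005, -0.0054, 0.0117], [-0.001, 0.0002, -0.0003]]
```

move_arm([
  [[0, 0, 0.008], [0, 0, 0], 0.01],
  [[0, 0, 0], [0, 0, 0], 0.01],
  [[0, 0, 0], [0, 0, 0], 0.03],
  [[0, 0, 0], [0, 0, 0], 0.045],
  [[0, 0, 0], [0, 0, -0.015], 0.045],
  [[0, 0, 0], [0, 0, -0.03], 0.045],
  [[0, 0, 0], [0, 0, -0.03], 0.045],
  [[0, 0, 0], [0, 0, -0.03], 0.045],
  [[0, 0, 0], [0, 0, 0], 0.045],
])

```text
clock: 53.67
ee_pos: [0.5005, 0.3013, 0.3934]
ee_rot: [-0.004, -0.333, 0.943, -0.001]
ft_force: [1.5, 0.5, 1.2]
finger_gap: 0.463
```

```bash
python3 - <<'E'
from h import *
plan((.62,.117,.38,105.5),n=20)
s=robot.snapshot('scene'); save(s,'s35',5,(290,160,440,280))
E
```

```text
now [0.5005 0.3013 0.3934] psi -141.11 gap 44.0 F [1.5 0.5 1.2] t 53.67
20 x [[-0.0003, -0.0003, 0.099], [-0.0096, -0.0087, 0.0006]]
```

View pics/s35.png

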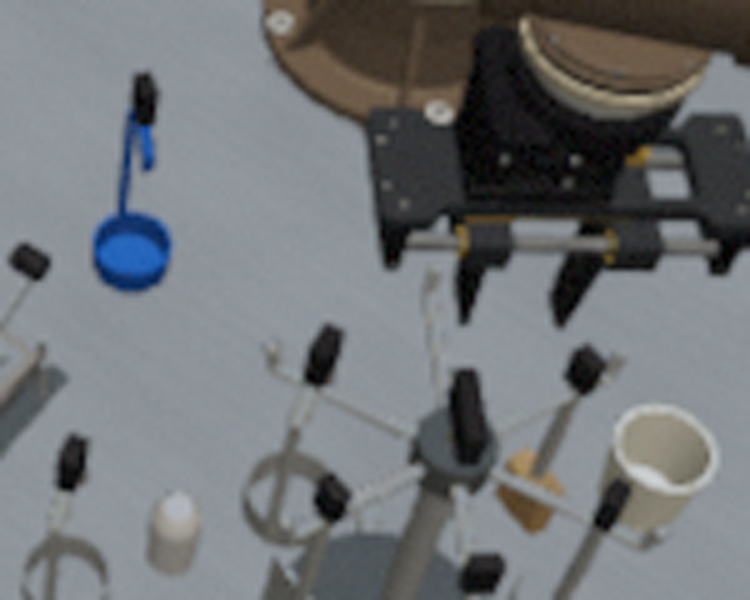

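move_arm([
  [[0, 0, 0.08], [-0.0076, -0.007, 0], 0.05],
  [[0, 0, 0.099], [-0.0096, -0.0087, 0], 0.05],
  [[0, 0, 0.099], [-0.0096, -0.0087, 0], 0.05],
  [[0, 0, 0.099], [-0.0096, -0.0087, 0], 0.05],
  [[0, 0, 0.099], [-0.0096, -0.0087, 0], 0.05],
  [[0, 0, 0.099], [-0.0096, -0.0087, 0], 0.05],
  [[0, 0, 0.099], [-0.0096, -0.0087, 0], 0.05],
  [[0, 0, 0.099], [-0.0096, -0.0087, 0], 0.05],
  [[0, 0, 0.099], [-0.0096, -0.0087, 0], 0.05],
  [[0, 0, 0.099], [-0.0096, -0.0087, 0], 0.05],
])

```text
clock: 54.55
ee_pos: [0.6078, 0.2406, 0.3815]
ee_rot: [-0.008, 0.166, 0.986, -0.005]
ft_force: [0.0, -0.1, 0.3]
finger_gap: 0.526
```

```bash
python3 - <<'E'
from h import *
plan((.62,.117,.35,105.5),n=11)
E
```

```text
now [0.6078 0.2406 0.3815] psi 160.9 gap 49.9 F [ 0.  -0.1  0.3] t 54.55
11 x [[-0.0016, -0.0007, 0.0879], [-0.009, -0.0075, 0.0029]]
```

move_arm([
  [[0, 0, 0.0879], [-0.009, -0.0075, 0.002], 0.05],
  [[0, 0, 0.0879], [-0.009, -0.0075, 0.002], 0.05],
  [[0, 0, 0.0879], [-0.009, -0.0075, 0.002], 0.05],
  [[0, 0, 0.0879], [-0.009, -0.0075, 0.002], 0.05],
  [[0, 0, 0.0879], [-0.009, -0.0075, 0.002], 0.05],
  [[0, 0, 0.0879], [-0.009, -0.0075, 0.003], 0.05],
  [[0, 0, 0.0879], [-0.009, -0.0075, 0.004], 0.05],
  [[0, 0, 0.0879], [-0.009, -0.0075, 0.005], 0.05],
  [[0, 0, 0.0879], [-0.009, -0.0075, 0.005], 0.05],
  [[0, 0, 0.08], [-0.008, -0.006, 0.005], 0.05],
])

```text
clock: 55.38
ee_pos: [0.6227, 0.1234, 0.3366]
ee_rot: [-0.01, 0.587, 0.81, -0.012]
ft_force: [0.4, -0.5, -0.8]
finger_gap: 0.527
```

```bash
python3 - <<'E'
from h import *
plan((.62,.117,.26,105.5),n=4)
t=robot.snapshot('top'); save(t,'t36',6,(190,150,290,250)); s=robot.snapshot('scene'); save(s,'s36',6,(270,170,380,280)); np.savez('s36.npz',**s)
V=world(s); m=(abs(V[...,0]-.62)<.03)&(abs(V[...,1]-.117)<.03)&(V[...,2]>.19)&(V[...,2]<.22)
print(m.sum(),V[m].mean(0).round(4),cv2.minAreaRect(V[m][:,:2].astype(np.float32)*1000))
E
```

```text
now [0.6227 0.1234 0.3366] psi 108.15 gap 50.1 F [ 0.4 -0.5 -0.8] t 55.38
4 x [[-0.0081, -0.0003, 0.0116], [-0.0013, -0.0007, 0.0192]]
44 [0.6219 0.1186 0.2034] ((619.6534423828125, 117.408935546875), (22.70280647277832, 13.707488059997559), 22.09592628479004)
```

View pics/s36.png

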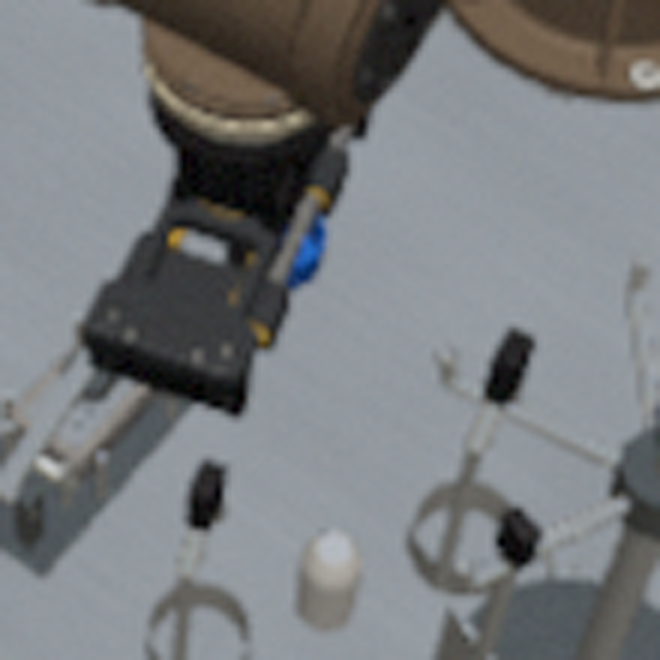

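move_arm([
  [[-0.008, 0, 0.0105], [-0.0013, -0.0007, 0.019], 0.05],
  [[-0.008, 0, 0.0105], [-0.0013, -0.0007, 0.019], 0.05],
  [[-0.008, 0, 0.0105], [-0.0013, -0.0007, 0.019], 0.05],
  [[-0.008, 0, 0.0105], [-0.0013, -0.0007, 0.014], 0.05],
  [[0, 0, 0], [0, 0, 0.003], 0.05],
  [[0, 0, 0], [0, 0, 0], 0.05],
])

```text
clock: 55.98
ee_pos: [0.6201, 0.1194, 0.2593]
ee_rot: [-0.001, 0.596, 0.803, 0.001]
ft_force: [0.1, -0.1, 0.4]
finger_gap: 0.524
```

```bash
python3 - <<'E'
from h import *
plan((.62,.117,.178,106),n=4)
E
```

```text
now [0.6201 0.1194 0.2593] psi 106.82 gap 49.8 F [ 0.1 -0.1  0.4] t 55.98
4 x [[0.0001, -0.0007, 0.0036], [-0.0006, -0.0002, 0.0203]]
```

move_arm([
  [[0, 0, 0.004], [-0.0008, -0.0002, 0.018], 0.05],
  [[0, 0, 0.004], [-0.0008, -0.0002, 0.02], 0.05],
  [[0, 0, 0.004], [-0.0008, -0.0002, 0.02], 0.05],
  [[0, 0, 0], [-0.0005, 0, 0.013], 0.05],
  [[0, 0, 0], [0, 0, 0.003], 0.05],
  [[0, 0, 0], [0, 0, 0], 0.05],
])

```text
clock: 56.48
ee_pos: [0.6237, 0.1197, 0.1883]
ee_rot: [0.001, 0.596, 0.803, 0.003]
ft_force: [-0.1, 1.2, 0.2]
finger_gap: 0.522
```

```bash
python3 - <<'E'
from h import *
plan((.62,.117,.178,106),n=1)
s=robot.snapshot('scene'); save(s,'s37',8,(270,200,340,280))
E
```

```text
now [0.6237 0.1197 0.1883] psi 106.85 gap 49.6 F [-0.1  1.2  0.2] t 56.48
1 x [[0.0072, -0.0017, 0.0149], [-0.0016, -0.0044, 0.0102]]
```

View pics/s37.png

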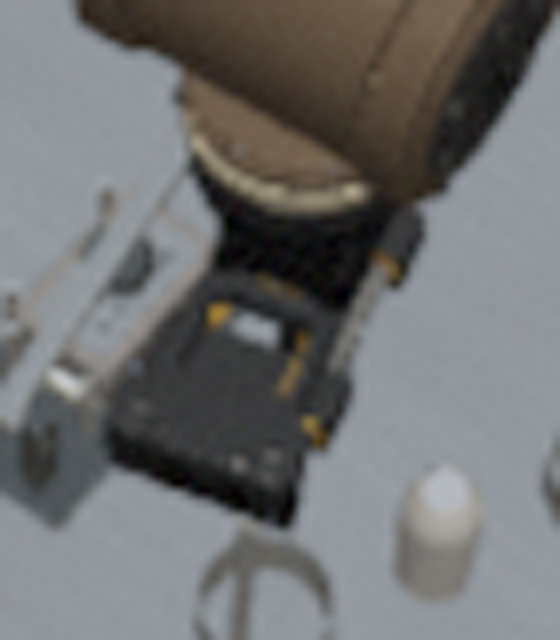

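move_arm([
  [[0.004, -0.001, 0.008], [-0.001, -0.0025, 0.005], 0.05],
  [[0.003, 0, 0.006], [-0.0006, -0.002, 0.004], 0.05],
  [[0, 0, 0], [0, 0, 0], 0.045],
  [[0, 0, 0], [0, 0, 0], 0.045],
])

```text
clock: 56.87
ee_pos: [0.621, 0.1172, 0.1825]
ee_rot: [0.002, 0.601, 0.799, 0.002]
ft_force: [0.0, -0.6, 0.4]
finger_gap: 0.48
```

```bash
python3 - <<'E'
from h import *
plan((.62,.117,.178,106),n=1)
E
```

```text
now [0.621  0.1172 0.1825] psi 106.05 gap 45.6 F [ 0.  -0.6  0.4] t 56.87
1 x [[0.0049, 0.0005, 0.001], [0.0001, -0.001, 0.0045]]
```

move_arm([
  [[0.003, 0, 0], [0, -0.0007, 0.004], 0.04],
  [[0, 0, 0], [0, 0, 0.001], 0.03],
  [[0, 0, 0], [0, 0, 0], 0.02],
  [[0, 0, 0], [0, 0, 0], 0.015],
  [[0, 0, 0], [0, 0, 0], 0.015],
  [[0, 0, 0], [0, 0, 0], 0.015],
  [[0, 0, 0], [0, 0, 0], 0.015],
], force=20)

```text
clock: 57.45
ee_pos: [0.6206, 0.1169, 0.1779]
ee_rot: [0.001, 0.601, 0.799, 0.001]
ft_force: [-0.2, -0.8, -0.6]
finger_gap: 0.253
```

```bash
python3 - <<'E'
from h import *
plan((.62,.117,.36,106),n=6)
E
```

```text
now [0.6206 0.1169 0.1779] psi 106.06 gap 24.0 F [-0.2 -0.8 -0.6] t 57.45
6 x [[0.0005, 0.0001, 0.0002], [0.0, -0.0, -0.0303]]
```

move_arm([
  [[0, 0, 0], [0, 0, -0.015], 0.015],
  [[0, 0, 0], [0, 0, -0.03], 0.015],
  [[0, 0, 0], [0, 0, -0.035], 0.015],
  [[0, 0, 0], [0, 0, -0.035], 0.015],
  [[0, 0, 0], [0, 0, -0.035], 0.015],
  [[0, 0, 0], [0, 0, -0.025], 0.015],
  [[0, 0, 0], [0, 0, -0.005], 0.015],
  [[0, 0, 0], [0, 0, 0], 0.015],
])

```text
clock: 58.12
ee_pos: [0.6186, 0.1168, 0.3621]
ee_rot: [-0.002, 0.601, 0.799, -0.002]
ft_force: [-0.3, 0.8, -2.3]
finger_gap: 0.248
```

```bash
python3 - <<'E'
from h import *
plan((.46,.085,.36,39),(.373,.198,.36,39),n=12)
s=robot.snapshot('scene'); save(s,'s38',6,(270,160,380,270))
E
```

```text
now [0.6186 0.1168 0.3621] psi 106.06 gap 23.6 F [-0.3  0.8 -2.3] t 58.12
12 x [[-0.0005, 0.0002, 0.0975], [-0.0063, -0.0128, 0.0002]]
12 x [[0.0, 0.0, 0.0], [0.0003, -0.0119, 0.0]]
```

View pics/s38.png

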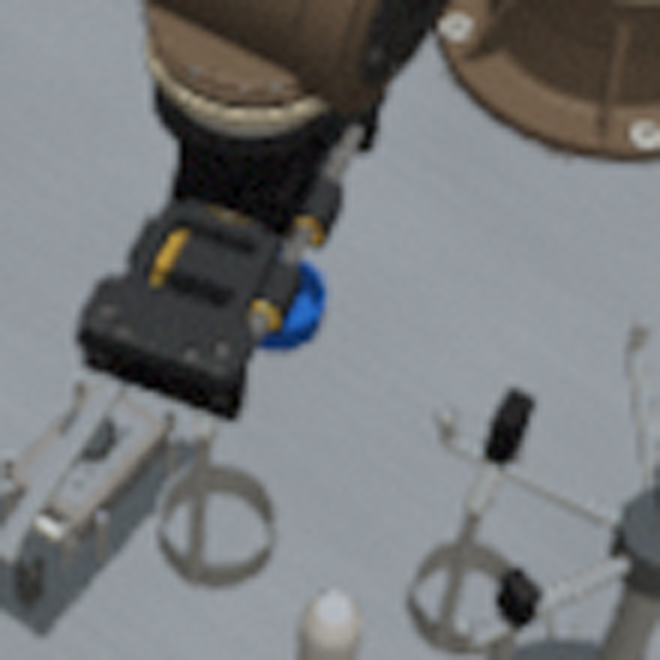

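move_arm([
  [[0, 0, 0.07], [-0.0045, -0.009, 0], 0.015],
  [[0, 0, 0.0975], [-0.0063, -0.0128, -0.001], 0.015],
  [[0, 0, 0.0975], [-0.0063, -0.0128, -0.001], 0.015],
  [[0, 0, 0.0975], [-0.0063, -0.0128, -0.001], 0.015],
  [[0, 0, 0.0975], [-0.0063, -0.0128, -0.001], 0.015],
  [[0, 0, 0.0975], [-0.0063, -0.0128, -0.001], 0.015],
  [[0, 0, 0.0975], [-0.0063, -0.0128, -0.001], 0.015],
  [[0, 0, 0.0975], [-0.0063, -0.0128, -0.001], 0.015],
  [[0, 0, 0.0975], [-0.0063, -0.0128, -0.001], 0.015],
  [[0, 0, 0.0975], [-0.0063, -0.0128, -0.001], 0.015],
])

```text
clock: 59.0
ee_pos: [0.4825, 0.0756, 0.3476]
ee_rot: [-0.008, 0.908, 0.417, -0.019]
ft_force: [0.1, 0.0, -1.8]
finger_gap: 0.252
```

```bash
python3 - <<'E'
from h import *
plan((.43,.10,.36,39),n=5);
E
```

```text
now [0.4825 0.0756 0.3476] psi 49.39 gap 23.9 F [ 0.1  0.  -1.8] t 59.0
5 x [[-0.0056, 0.0062, 0.0362], [-0.004, -0.011, -0.0022]]
```

```bash
python3 - <<'E'
from h import *
plan((.373,.198,.36,39),n=9);
E
```

```text
now [0.4825 0.0756 0.3476] psi 49.39 gap 23.9 F [ 0.1  0.  -1.8] t 59.0
9 x [[-0.0031, 0.0035, 0.0201], [0.0009, -0.0183, -0.0011]]
```

move_arm([
  [[-0.003, 0.0035, 0.02], [0.0009, -0.0183, -0.002], 0.015],
  [[-0.003, 0.0035, 0.02], [0.0009, -0.0183, -0.002], 0.015],
  [[-0.003, 0.0035, 0.02], [0.0009, -0.0183, -0.002], 0.015],
  [[-0.003, 0.0035, 0.02], [0.0009, -0.0183, -0.002], 0.015],
  [[-0.003, 0.0035, 0.02], [0.0009, -0.0183, -0.002], 0.015],
  [[-0.003, 0.0035, 0.02], [0.0009, -0.0183, -0.002], 0.015],
  [[-0.003, 0.0035, 0.02], [0.0009, -0.0183, -0.002], 0.015],
  [[-0.003, 0.003, 0.02], [0.0009, -0.012, -0.002], 0.015],
  [[0, 0, 0.01], [0, -0.005, 0], 0.015],
  [[0, 0, 0], [0, 0, 0], 0.015],
])

```text
clock: 59.83
ee_pos: [0.3729, 0.186, 0.3473]
ee_rot: [-0.003, 0.944, 0.33, -0.018]
ft_force: [0.2, 1.1, -1.7]
finger_gap: 0.25
```

```bash
python3 - <<'E'
from h import *
plan((.373,.198,.355,39),n=3);
s=robot.snapshot('scene'); save(s,'s39',6,(310,130,430,230))
E
```

```text
now [0.3729 0.186  0.3473] psi 38.61 gap 23.8 F [ 0.2  1.1 -1.7] t 59.83
3 x [[-0.0061, 0.0105, -0.0024], [0.0025, -0.0031, -0.0026]]
```

View pics/s39.png

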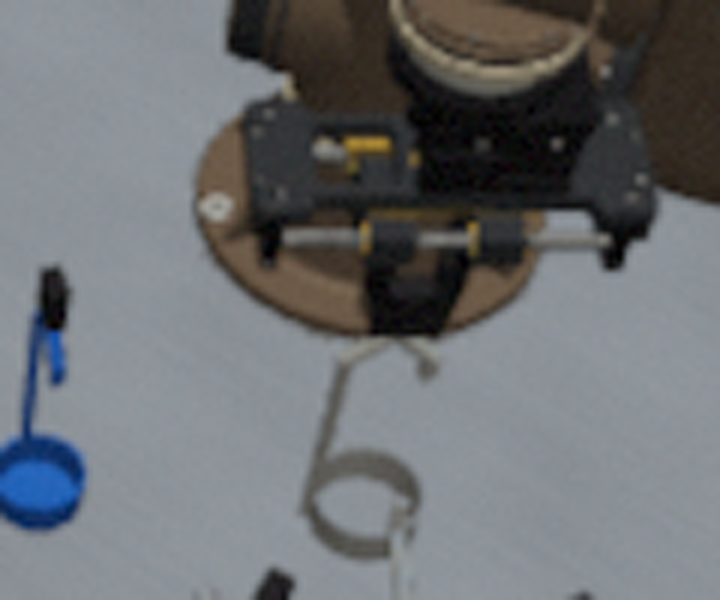

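move_arm([
  [[-0.006, 0.0105, -0.002], [0.0025, -0.0035, -0.003], 0.015],
  [[-0.006, 0.0105, -0.002], [0.0025, -0.0035, -0.003], 0.015],
  [[-0.006, 0.0105, -0.002], [0.0025, -0.0035, -0.003], 0.015],
  [[0, 0, 0], [0, 0, 0], 0.015],
  [[0, 0, 0], [0, 0, 0], 0.015],
])

```text
clock: 60.3
ee_pos: [0.3741, 0.1982, 0.3552]
ee_rot: [0.0, 0.943, 0.333, 0.0]
ft_force: [-0.4, 0.2, -2.5]
finger_gap: 0.254
```

```bash
python3 - <<'E'
from h import *
plan((.4313,.2454,.335,39),n=5);
E
```

```text
now [0.3741 0.1982 0.3552] psi 38.95 gap 24.1 F [-0.4  0.2 -2.5] t 60.3
5 x [[0.0002, -0.0001, -0.0002], [0.0148, -0.0001, 0.004]]
```

move_arm([
  [[0, 0, 0], [0.011, 0, 0.004], 0.015],
  [[0, 0, 0], [0.015, 0, 0.004], 0.015],
  [[0, 0, 0], [0.016, 0, 0.004], 0.015],
  [[0, 0, 0], [0.015, 0, 0.003], 0.015],
  [[0, 0, 0], [0.01, 0, 0], 0.015],
  [[0, 0, 0], [0.003, 0, 0], 0.015],
  [[0, 0, 0], [0, 0, 0], 0.015],
  [[0, 0, 0], [0, 0, 0], 0.015],
])

```text
clock: 60.97
ee_pos: [0.434, 0.2454, 0.3378]
ee_rot: [0.0, 0.943, 0.333, 0.0]
ft_force: [0.0, -0.1, -1.4]
finger_gap: 0.251
```

```bash
python3 - <<'E'
from h import *
plan((.4313,.2454,.30,39),n=4);
s=robot.snapshot('scene'); save(s,'s40',6,(320,160,430,260))
E
```

```text
now [0.434  0.2454 0.3378] psi 38.87 gap 23.8 F [ 0.  -0.1 -1.4] t 60.97
4 x [[0.0002, -0.0, -0.0005], [-0.0005, -0.0004, 0.0095]]
```

View pics/s40.png

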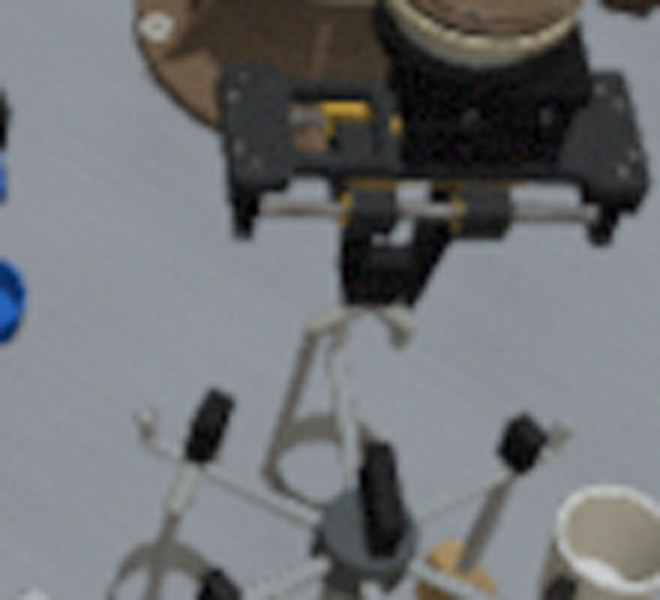

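Same picture as with the first ladle: the bar lies between handle and tip. Lowering.

move_arm([
  [[0, 0, 0], [-0.0005, -0.0005, 0.009], 0.015],
  [[0, 0, 0], [-0.0005, -0.0005, 0.01], 0.015],
  [[0, 0, 0], [-0.0005, 0, 0.01], 0.015],
  [[0, 0, 0], [0, 0, 0.007], 0.015],
  [[0, 0, 0], [0, 0, 0.001], 0.015],
  [[0, 0, 0], [0, 0, 0], 0.015],
])

```text
clock: 61.52
ee_pos: [0.4299, 0.2437, 0.2976]
ee_rot: [0.0, 0.943, 0.332, 0.001]
ft_force: [-0.1, 0.2, -1.1]
finger_gap: 0.254
```

```bash
python3 - <<'E'
from h import *
plan((.4313,.2454,.274,39),n=3);
s=robot.snapshot('scene'); save(s,'s41',8,(340,190,410,265))
E
```

```text
now [0.4299 0.2437 0.2976] psi 38.83 gap 24.1 F [-0.1  0.2 -1.1] t 61.52
3 x [[0.0004, -0.0003, -0.001], [0.0007, -0.0002, 0.0079]]
```

View pics/s41.png

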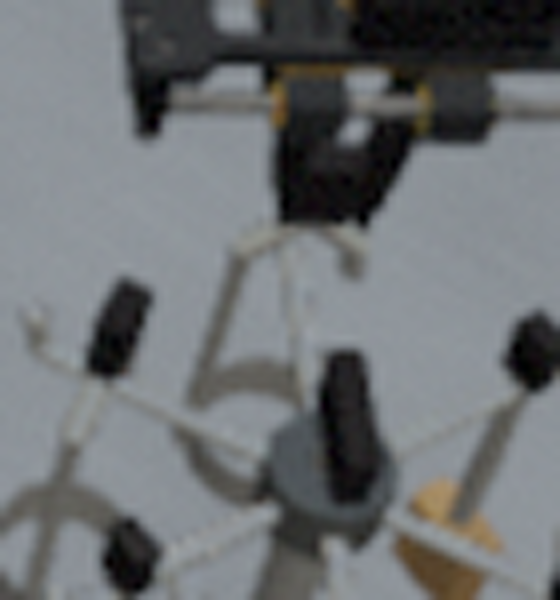

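move_arm([
  [[0, 0, 0], [0.0008, 0, 0.007], 0.015],
  [[0, 0, 0], [0.0007, 0, 0.007], 0.015],
  [[0, 0, 0], [0, 0, 0.006], 0.015],
  [[0, 0, 0], [0, 0, 0.003], 0.015],
  [[0, 0, 0], [0, 0, 0.003], 0.015],
  [[0, 0, 0], [0, 0, 0], 0.015],
])

```text
clock: 62.07
ee_pos: [0.4318, 0.2449, 0.27]
ee_rot: [0.0, 0.943, 0.332, 0.002]
ft_force: [-0.9, -0.2, -0.4]
finger_gap: 0.252
```

```bash
python3 - <<'E'
from h import *
plan((.4313,.2454,.2705,39),n=1);
s=robot.snapshot('scene'); save(s,'s42',8,(340,190,410,265))
E
```

```text
now [0.4318 0.2449 0.27  ] psi 38.82 gap 23.9 F [-0.9 -0.2 -0.4] t 62.07
1 x [[0.0019, -0.003, -0.0031], [-0.0001, -0.0006, -0.0005]]
```

View pics/s42.png

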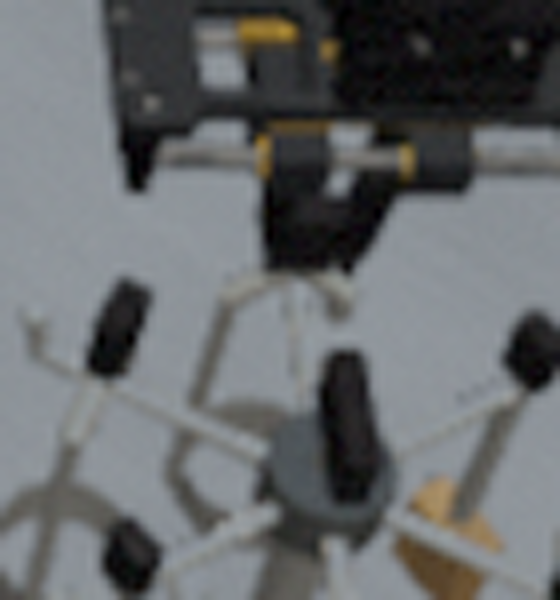

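move_arm([
  [[0, 0, 0], [0, 0, 0], 0.028],
  [[0, 0, 0], [0, 0, 0], 0.034],
  [[0, 0, 0], [0, 0, 0], 0.045],
  [[0, 0, 0], [0, 0, 0], 0.045],
  [[0, 0, 0], [0, 0, -0.01], 0.045],
  [[0, 0, 0], [0, 0, -0.025], 0.045],
  [[0, 0, 0], [0, 0, -0.03], 0.045],
  [[0, 0, 0], [0, 0, -0.03], 0.045],
  [[0, 0, 0], [0, 0, -0.02], 0.045],
  [[0, 0, 0], [0, 0, 0], 0.045],
])

```text
clock: 62.95
ee_pos: [0.4308, 0.2446, 0.3946]
ee_rot: [0.0, 0.943, 0.332, 0.002]
ft_force: [-0.1, 0.4, 0.8]
finger_gap: 0.47
```

```bash
python3 - <<'E'
from h import *
plan((.33,.30,.40,39),n=6);
s=robot.snapshot('scene'); save(s,'s43',5,(250,150,410,270)); np.savez('s43.npz',**s)
E
```

```text
now [0.4308 0.2446 0.3946] psi 38.83 gap 44.6 F [-0.1  0.4  0.8] t 62.95
6 x [[0.0004, -0.0006, -0.0005], [-0.0073, -0.0177, -0.0009]]
```

View pics/s43.png

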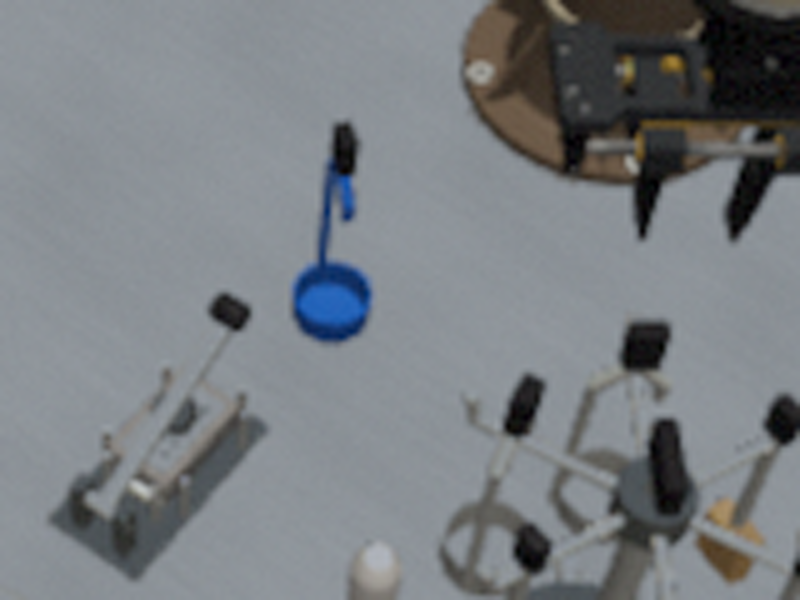

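```bash
python3 - <<'E'
from h import *
plan((.45,0,.42,39),(.40,-.30,.42,39),n=9)
E
```

```text
now [0.4305 0.2445 0.3929] psi 38.83 gap 44.7 F [ 0.2 -0.  -0.1] t 63.0
9 x [[0.0002, -0.0003, -0.0003], [-0.0154, 0.0225, -0.003]]
9 x [[0.0, 0.0, 0.0], [-0.0253, 0.0224, 0.0]]
```

move_arm([
  [[0, 0, 0], [-0.0154, 0.0225, -0.006], 0.045],
  [[0, 0, 0], [-0.0154, 0.0225, -0.006], 0.045],
  [[0, 0, 0], [-0.0154, 0.0225, -0.006], 0.045],
  [[0, 0, 0], [-0.0154, 0.0225, -0.004], 0.045],
  [[0, 0, 0], [-0.0154, 0.0225, -0.004], 0.045],
  [[0, 0, 0], [-0.0154, 0.0225, -0.004], 0.045],
  [[0, 0, 0], [-0.0154, 0.0225, -0.004], 0.045],
  [[0, 0, 0], [-0.0154, 0.0225, -0.004], 0.045],
  [[0, 0, 0], [-0.0154, 0.0225, -0.004], 0.045],
  [[0, 0, 0], [-0.024, 0.0224, 0], 0.045],
])

```text
clock: 63.83
ee_pos: [0.4425, -0.0402, 0.4299]
ee_rot: [-0.001, 0.942, 0.336, -0.004]
ft_force: [-0.1, -0.3, 0.6]
finger_gap: 0.475
```

move_arm([
  [[0, 0, 0], [-0.0253, 0.0224, -0.001], 0.045],
  [[0, 0, 0], [-0.0253, 0.0224, -0.001], 0.045],
  [[0, 0, 0], [-0.0253, 0.0224, -0.001], 0.045],
  [[0, 0, 0], [-0.0253, 0.0224, -0.001], 0.045],
  [[0, 0, 0], [-0.0253, 0.0224, -0.001], 0.045],
  [[0, 0, 0], [-0.0253, 0.0224, -0.001], 0.045],
  [[0, 0, 0], [-0.0253, 0.0224, -0.001], 0.045],
  [[0, 0, 0], [-0.012, 0.012, 0], 0.045],
  [[0, 0, 0], [0, 0, 0], 0.045],
  [[0, 0, 0], [0, 0, 0], 0.045],
])

```text
clock: 64.67
ee_pos: [0.3954, -0.3069, 0.4282]
ee_rot: [-0.007, 0.943, 0.334, -0.008]
ft_force: [-0.2, -0.6, -0.1]
finger_gap: 0.476
```

```bash
python3 - <<'E'
from h import *
plan((.40,-.3,.4,39),n=6);
s=robot.snapshot('scene'); save(s,'s44',4,(230,160,430,300)); t=robot.snapshot('top'); save(t,'t44',4,(90,150,290,290)); np.savez('t44.npz',**t); np.savez('s44.npz',**s)
save(t,'t44h',8,(230,165,310,245))
for p in (t,s):
    W=world(p); m=(abs(W[...,0]-.5)<.05)&(abs(W[...,1]-.30)<.05)&(W[...,2]>.294)&(W[...,2]<.315); print(m.sum(),cv2.minAreaRect(W[m][:,:2].astype(np.float32)*1000) if m.sum() else '')
E
```

```text
now [ 0.3954 -0.3069  0.4282] psi 39.0 gap 45.2 F [-0.2 -0.6 -0.1] t 64.67
6 x [[-0.0032, 0.0017, -0.0], [0.0013, -0.0004, 0.0047]]
114 ((498.8510437011719, 301.6932678222656), (50.15182876586914, 15.428071022033691), 39.64839553833008)
93 ((501.158203125, 302.5206298828125), (49.16228485107422, 13.98304271697998), 39.15813446044922)
```

View pics/s44.png

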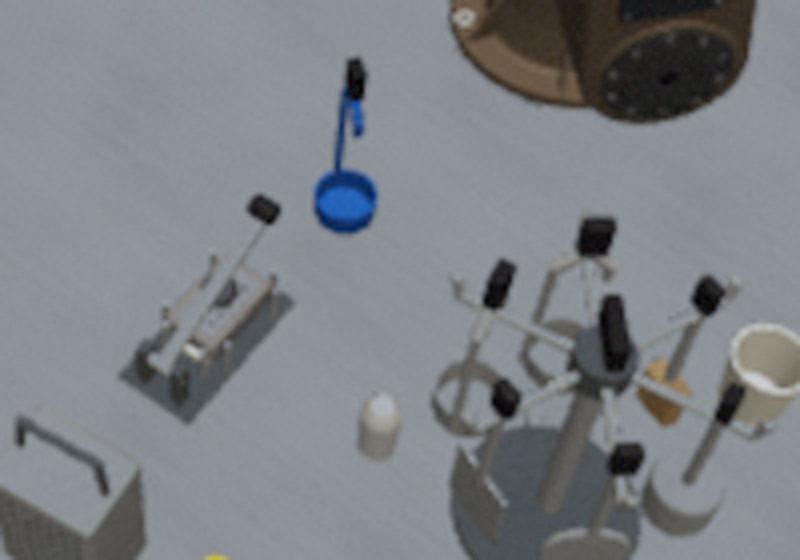

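View pics/t44.png

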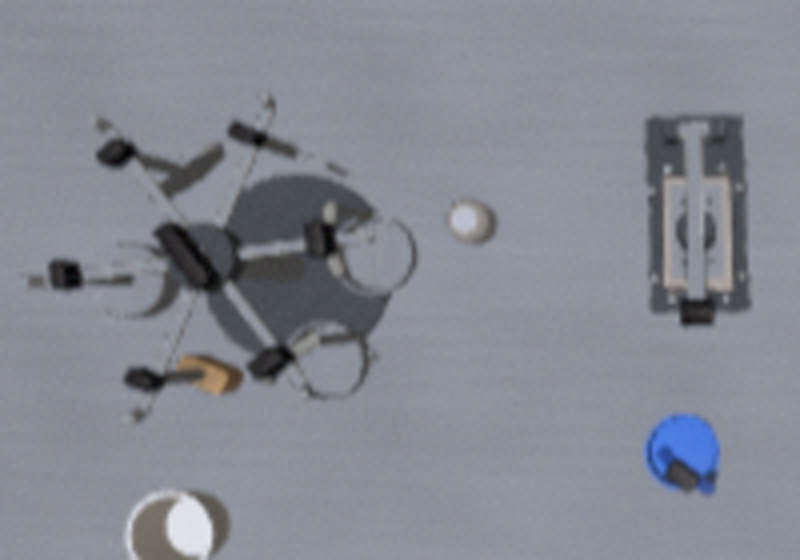

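View pics/t44h.png

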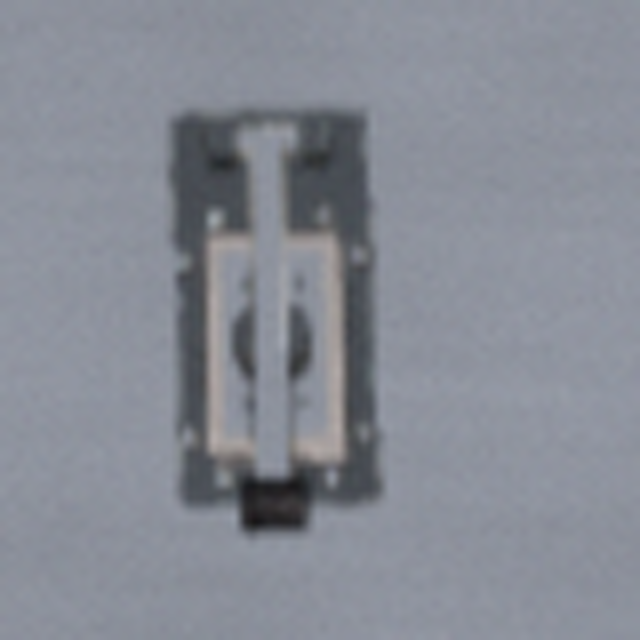

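```bash
python3 - <<'E'
from h import *
print(robot.job_done()); print(robot.observe()['clock'])
E
```

```text
the job is handed in; nothing more can be done
None
the job is handed in; nothing more can be done
```

The job is done and was handed in at about 65 s of the 210 s allowed. It returned no verdict.

- **Plates:** I lifted the weighted arm and stacked all three grater plates in the holder's cage. Then I lowered the arm onto the pile. The last pictures show the pile flat between the posts with the foot resting on it.
- **Ladles:** I turned the carousel by its knob so that hook1 faced front, and hung one steel ladle. Then I turned it 60° further so that hook0 faced front, and hung the other. The last pictures show both hanging upright by their crooks and clear of the robot, which was withdrawn above the table. The other things show no sign of having moved.

Checks that disagreed or were inexact:

- **Bottom plate:** it measured about 2.5 mm towards the handle end of the holder (the end away from the hinge). That is inside the 4 mm cage clearance, so I left it. I shifted the other two about 2.5 mm towards the hinge to centre them; the second and third look centred in the top picture.
- **Front direction:** the tab gave about 218.5° and the landmark network 222–226°. I used 219°, and the knob read 39.2–39.6° afterwards, which puts hook0 at about 219°.
- **Ladle contact on the hook:** the wrist force hardly changed as either ladle settled. I judged each one seated from its height and the pictures before letting go.

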